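Load glued carrier boards into the clamping bed

TASK

The mitres on the small carrier boards are freshly glued, so keep the gripper's fingers off the boards: swing open the clamp of a bay on the clamping bed for each of them, slide the flat lifter under each board lying on the bench, between its runners, carry it level and set it down squarely in an opened bay of its own. Then turn the knob of every filled bay clockwise to its end stop so that the strap lies over the board, and have the lifter lying flat in the middle of its rubber mat again when you finish. Leave the glue bottle, the tape and the sanding block where they are.

Things in the scene. Friction and masses are not known exactly. Their poses are not given: they have to be found in the camera images.
- lifter: trowel-like flat lifter, 0.30 kg: steel blade 3 mm thick, 52 mm wide, and over its rear a wooden handle, a bar along x 100 x 22 mm, 50 to 76 mm above the blade's underside. Origin on that underside below grip; x points to the tip. Blade from x = -34 to +130 mm (last 14 mm 46 wide). The front upright between blade and handle has its face at x = +21 mm. Starts lying on its blade on the mat
- lifter_grip (a point): where to grip the lifter, fingers closing across the 22 mm: on the handle, 63 mm above the blade's underside, 10 mm ahead of the middle of the handle's length
- lifter_mid (a point): point on the underside of the lifter's blade, 47 mm ahead of its origin: about the middle of the tool's length
- mat: the lifter's black rubber mat, 220 x 120 x 2 mm, fixed to the bench; origin in the middle of its underside, x along its 220 mm
- bed: clamping bed, fixed: plywood base 190 x 480 x 18 mm, three bays side by side along its y. Origin in the middle of its underside; x points from the open front edge (robot's side) to a fence 12 mm high along the back edge, its face at x = +77 mm. On the left (+y) of each bay, 75 mm from the bay's centre at the same x, stands a clamp post 24 mm thick, 26 mm high, carrying a swing clamp
- bay0 (a point): centre of bay 0 (right one seen from the robot) on the top of the bed base, 18 mm above the bench; axes as the bed's. A board's origin belongs here, its x along the bay's x either way round; 13 mm free to the post on each side
- clamp0 (a joint): swing clamp of bay 0: bar knob on a captive bolt, fixed to a steel strap 16 mm wide reaching 43 mm from the axis. 0 = open, strap along the bed's +x; grows clockwise seen from above to the end stop at 1.40 rad, the strap then over the side edge of a board in bay 0, 1.5 mm above it. Starts more or less shut, 0.6 to 1.4; stays where left (0.06 N m friction)
- clamp0_grip (a point): on the axis of clamp 0, in the middle of its knob, 81.5 mm above the bench. The knob is a black upright bar 52 mm long, 14 mm wide, 36 mm high; its top is 15 mm above this point. This point's x axis lies along bar and strap and turns as the clamp turns; grip across it
- bay1 (a point): centre of bay 1 (middle one seen from the robot) on the top of the bed base, 18 mm above the bench; axes as the bed's. A board's origin belongs here, its x along the bay's x either way round; 13 mm free to the post on each side
- clamp1 (a joint): swing clamp of bay 1: bar knob on a captive bolt, fixed to a steel strap 16 mm wide reaching 43 mm from the axis. 0 = open, strap along the bed's +x; grows clockwise seen from above to the end stop at 1.40 rad, the strap then over the side edge of a board in bay 1, 1.5 mm above it. Starts more or less shut, 0.6 to 1.4; stays where left (0.06 N m friction)
- clamp1_grip (a point): on the axis of clamp 1, in the middle of its knob, 81.5 mm above the bench. The knob is a black upright bar 52 mm long, 14 mm wide, 36 mm high; its top is 15 mm above this point. This point's x axis lies along bar and strap and turns as the clamp turns; grip across it
- bay2 (a point): centre of bay 2 (left one seen from the robot) on the top of the bed base, 18 mm above the bench; axes as the bed's. A board's origin belongs here, its x along the bay's x either way round; 13 mm free to the post on each side
- clamp2 (a joint): swing clamp of bay 2: bar knob on a captive bolt, fixed to a steel strap 16 mm wide reaching 43 mm from the axis. 0 = open, strap along the bed's +x; grows clockwise seen from above to the end stop at 1.40 rad, the strap then over the side edge of a board in bay 2, 1.5 mm above it. Starts more or less shut, 0.6 to 1.4; stays where left (0.06 N m friction)
- clamp2_grip (a point): on the axis of clamp 2, in the middle of its knob, 81.5 mm above the bench. The knob is a black upright bar 52 mm long, 14 mm wide, 36 mm high; its top is 15 mm above this point. This point's x axis lies along bar and strap and turns as the clamp turns; grip across it
- board0: carrier board, may be absent: white-faced plywood 110 (x) x 100 (y) x 9 mm on two runners along x, 15 mm high, 12 mm wide, near its sides: under it runs a channel 74 mm wide, 15 mm high, along x, open at both ends. Origin in the middle, at the runners' foot. Top face at 24 mm; on it a glued wooden mitre 66 mm long up to 42 mm, within 23 mm of the middle line. 0.13 to 0.23 kg; loose
- board1: carrier board, may be absent: white-faced plywood 110 (x) x 100 (y) x 9 mm on two runners along x, 15 mm high, 12 mm wide, near its sides: under it runs a channel 74 mm wide, 15 mm high, along x, open at both ends. Origin in the middle, at the runners' foot. Top face at 24 mm; on it a glued wooden mitre 66 mm long up to 42 mm, within 23 mm of the middle line. 0.13 to 0.23 kg; loose
- board2: carrier board, may be absent: white-faced plywood 110 (x) x 100 (y) x 9 mm on two runners along x, 15 mm high, 12 mm wide, near its sides: under it runs a channel 74 mm wide, 15 mm high, along x, open at both ends. Origin in the middle, at the runners' foot. Top face at 24 mm; on it a glued wooden mitre 66 mm long up to 42 mm, within 23 mm of the middle line. 0.13 to 0.23 kg; loose
- glue: glue bottle, 170 mm tall, 60 mm thick: not part of the job
- tape: roll of paper tape, 90 mm across: not part of the job
- block: reddish sanding block 45 x 110 x 30 mm lying beyond the boards: not part of the job
Mind the look-alikes: they are no part of the job. What is shaped like the lifter but yellow is not meant.

How it is judged:
By the outcome, as a careful person would: the job done as asked, in the order asked, and still so for the second after the job is handed in, with the robot touching nothing.
Of board0, board1, board2 only 2 to 3 are there at a start; the rules pass over those that are not, and their reading is None.
At some moment in a run one of board0, board1, board2 may be knocked a few centimetres aside while the robot is not near it.
It also fails if it takes over 210 s, if anything falls off the work surface, if the arm or the gripper's body presses on something with over 40 N, if the wrist force passes 120 N, or if a joint passes its speed limit or range.

ROBOT

A 6-joint arm with a two-finger parallel gripper is mounted at the origin on the work surface. World frame = base frame: x ahead of the robot, y to its left, z up, the work surface at z = 0. Lengths are in mm, angles in rad, forces in N, time in s.
With the tool pointing down it reaches from about 350 to 975 mm from the base axis. Payload 7.1 kg.
Tool frame: the origin (TCP) lies at the very end of the fingers, on their centre line; the grasp point (between the pads) lies 19 mm behind it; z points along the fingers, x is the direction in which the jaws open and shut, and the axes are right-handed (so a half turn about z gives the same grasp; the last joint's range is limited). The gripper opens to 88 mm and grips with 3 to 60 N. Pads are 20 mm wide; open, the fingers measure 115 mm over their backs; the gripper's body (75 mm by 178 mm) begins 61 mm behind the grasp point.
Start: joints at [1.208, 0.423, 1.63, -0, 1.089, -0.019], TCP at [210.635, 588.42, 222.675] pointing down, gripper open.
Joint ranges: [-3, 3], [-0.9, 2.11], [0.09, 2.58], [-1.31, 4.45], [0.11, 2.69], [-2.54, 2.54]. Speed limits (rad/s): [2.39, 2.39, 3.01, 3.14, 3.14, 3.14].

INTERFACE

Orientations are given as a rotation vector (axis times angle).
In Python, from workcell import ctrl gives the robot as it stands. The module is installed in compiled form; this text tells all that it offers.
- The arm moves only by the tool move_arm, never from a script. Its argument "motion" is a list of rows, each a list of 2 entries, a list of its own where there are three numbers: the shift along the tool's x, y, z normalised to -1 to 1, where 1 is 150 mm, then the turn, a rotation vector about the tool's x, y, z normalised to -1 to 1, where 1 is 60 degrees. In form: [[[x, y, z], [rx, ry, rz]], ...]. A call has exactly 5 rows; each row is the pose to reach, as a shift and turn from the pose commanded when the call began, along the tool's axes at that moment; what a row does not reach only later rows make up. A row lasts 1/8 s, in which the tool goes at most 62.5 mm and 10.7 degrees, less where a joint would pass 70% of its speed; a pose out of reach is approached as far as the arm can. A call with a number of a shift or a turn outside -1 to 1 is refused whole. A call with a gripper value outside its range is refused whole. "gripper" is the opening, from 0 (shut) to 1 (fully open), set as the call begins (left out, the last holds). The fingers move at their own pace and stop on an object; the grip force is fixed at half the most. Time passes only in rows, so rows that repeat a pose let the fingers close, or fill a call up. It gives the time, the measured TCP pose, the force and the opening at its end, in the units of the state.
- ctrl.get_obs(): the state, without advancing time (a new reading comes with each control period).
- ctrl.get_image(name): name is "side" or "top" or "wrist"; returns a dict with "pixels" (384x512x3 uint8, red, green, blue), "camera_matrix" (3x3 intrinsics, pixels), "R" (3x3) and "t" (3): a world point X has camera coordinates R X + t; the wrist camera has in their place "mount" (4x4, takes a point from camera to tool coordinates, whose origin is the TCP and whose axes are the tool frame's). Camera axes: x right, y down, z forward; pixel columns grow to the right and rows downward; lengths in mm; the calibration is good to about 2 mm. The wrist camera is an equidistant fisheye: a pixel r from the principal point sees the ray r / f radians off the axis. A picture is of the moment at which its call begins: read the wrist's pose just before it. There is no depth.
- ctrl.close_job(): hands the job in, once; it reports no verdict.
Trained networks look in the newest picture that a camera, given by its name, has taken for a name from the list of things; names that differ only in an ending like _2 or _b are one class to them, and where a whole thing is asked for, a point or a joint stands for the part that bears it (a point fixed in the world has none). Each returns a list of dicts, best first, with "p" (0 to 1); they miss things now and then, are a little off and sometimes report something else, mostly with a low value. They report only what shows in the picture. A call takes as long as a camera call. They do not tell look-alikes from the thing itself.
- ctrl.boxes_of(camera, name): "location" ([x, y, z] in mm, in world coordinates, good to about 4 mm: the middle of the surface that is visible of it).
- ctrl.regions_of(camera, name): "mask" (384x512 bool, what is visible of it).
- ctrl.pinpoint(camera, name): "location" ([x, y, z] in mm, in world coordinates, good to about 4 mm: a listed point, or the origin of a listed thing).
The state is a dict: "t": time; "qpos": joint angles; "qvel": joint speeds; "joint_torque": joint torques, N m; "ee_pos": TCP position; "orientation": TCP orientation; "ft_force": force on the tool from outside, world axes, zero at the start; "moment": the same for the moment, N m; "width": finger opening in mm.
Only numpy, scipy, OpenCV 4.12 (cv2) and the standard library are available. Lean on these libraries where they do the work, as an engineer would, in place of code of your own. Each camera call takes 0.05 s, during which the arm holds its last target.

## Working session

There is one attempt and no reset: what is moved stays moved. The work goes in short steps, Python scripts to look and compute and a tool call to move; the robot and the scene stay as the last step left them, time stands still between calls to the robot, and variables do not carry over. Pictures are saved under pics/ and viewed, and the job is handed in when it is done.

Besides the shell and the picture viewer there is one more tool, called in YAML: its name, and indented under it one key for each argument. move_arm: Moves the arm, as the interface text tells. Its arguments: {"type":"object","properties":{"motion":{"type":"array","items":{"type":"array"}},"gripper":{"type":"number"}},"required":["motion"]}

```bash
mkdir -p pics; ls -la
python3 - <<'E'
from workcell import ctrl
import cv2
o=ctrl.get_obs(); print(o)
for n in ['side','top','wrist']:
    im=ctrl.get_image(n); cv2.imwrite(f'pics/a_{n}.png',cv2.cvtColor(im['pixels'],cv2.COLOR_RGB2BGR))
    print(n,im['camera_matrix'].tolist() if hasattr(im['camera_matrix'],'tolist') else im['camera_matrix'],im.get('R'),im.get('t'),im.get('mount'))
for n in ['lifter','lifter_grip','lifter_mid','mat','bed','bay0','bay1','bay2','clamp0_grip','clamp1_grip','clamp2_grip','board0','board1','board2','glue','tape','block']:
    print(n,[(round(d['p'],2),[round(float(v)) for v in d['location']]) for d in ctrl.pinpoint('top',n)])
E
```

```text
total 12
drwxr-xr-x  3 agent agent 4096 Dec  7 02:01 .
drwxr-xr-x 23 root  root  4096 Dec  7 02:01 ..
drwxr-xr-x  2 agent agent 4096 Dec  7 02:01 pics
{'t': 0.0, 'qpos': array([ 1.20798312e+00,  4.23801901e-01,  1.63069824e+00,  1.76874960e-06,
        1.08856155e+00, -1.89739201e-02]), 'qvel': array([ 0.00142996,  0.00013381,  0.00034078, -0.00071892, -0.00096942,
        0.00030544]), 'joint_torque': array([-7.79828533e-04, -5.44626546e+01, -2.73666447e+01,  6.42977818e-02,
        2.27958133e-02, -1.48597037e-04]), 'ee_pos': array([210.45513801, 587.91794311, 221.92275619]), 'orientation': array([ 2.56805284e+00,  1.80818814e+00, -1.91252265e-03]), 'ft_force': array([0.24861795, 0.1474227 , 0.03933206]), 'moment': array([-0.04913154,  0.08316988,  0.04362762]), 'width': 88.0227288030692}
side [[463.83514209065225, 0.0, 255.13213330174855], [0.0, 463.83514209065225, 198.55892941774596], [0.0, 0.0, 1.0]] [[ 0.97511308 -0.22147949  0.01006619]
 [-0.10848808 -0.51625429 -0.84953625]
 [ 0.19335157  0.82730185 -0.52743419]] [-575.61241037  152.1557471  1677.57854189] None
top [[409.7401
[... 1031 characters left out ...]
ay0 [(0.73, [668, 86, 21]), (0.63, [582, 368, 23]), (0.59, [626, 228, 19])]
bay1 [(0.73, [668, 86, 21]), (0.63, [582, 368, 23]), (0.59, [626, 228, 19])]
bay2 [(0.73, [668, 86, 21]), (0.63, [582, 368, 23]), (0.59, [626, 228, 19])]
clamp0_grip [(0.59, [648, 155, 83])]
clamp1_grip []
clamp2_grip [(0.7, [560, 440, 82])]
board0 [(0.84, [516, -434, -4]), (0.6, [596, -302, -3]), (0.49, [561, 439, 85])]
board1 [(0.84, [516, -434, -4]), (0.6, [596, -302, -3]), (0.49, [561, 439, 85])]
board2 [(0.84, [516, -434, -4]), (0.6, [596, -302, -3]), (0.49, [561, 439, 85])]
glue [(0.86, [772, -55, 0])]
tape [(0.95, [635, -464, -5]), (0.45, [633, -157, -3])]
block [(0.73, [757, -255, 2]), (0.32, [601, 296, 80])]
```

View pics/a_top.png

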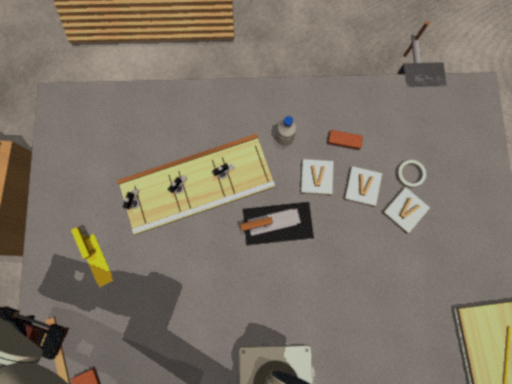

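View pics/a_side.png

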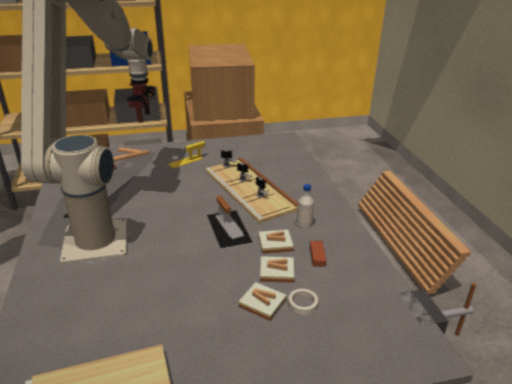

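View pics/a_wrist.png

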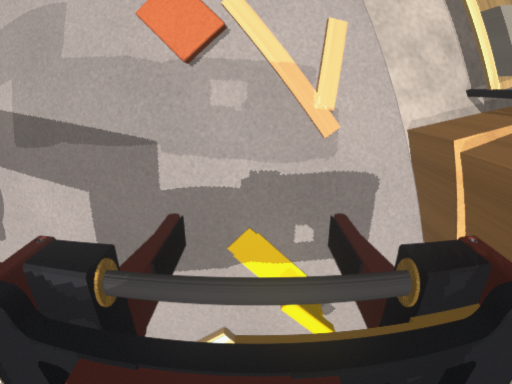

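The top view shows three boards at px (317,177), (364,186) and (407,210). The bed is at (196,183) with knobs at (221,171), (177,185) and (131,200). The brown-handled steel lifter lies on the mat at (271,221), and the yellow look-alike is at (92,257), well off the mat. I'll write helpers and look at the bed from above with the wrist camera.

```bash
cat > h.py <<'E'
import numpy as np, cv2
from scipy.spatial.transform import Rotation as Ro
from workcell import ctrl
def Rt(yaw): # tool x at yaw (rad), z down
    c,s=np.cos(yaw),np.sin(yaw)
    return np.array([[c,s,0],[s,-c,0],[0,0,-1.]])
def pose():
    o=ctrl.get_obs(); return np.array(o['ee_pos']),Ro.from_rotvec(o['orientation']).as_matrix(),o
def plan(p,yawdeg):
    P,R,o=pose(); d=R.T@(np.array(p)-P); r=Ro.from_matrix(R.T@Rt(np.radians(yawdeg))).as_rotvec()
    print('now',P.round(1),'yaw',round(np.degrees(np.arctan2(R[1,0],R[0,0])),2),'w',round(o['width'],1),'t',round(o['t'],2))
    print('shift mm',d.round(1),'norm',(d/150).round(3),'turn norm',(np.degrees(r)/60).round(4))
def shot(cam,name=None,crop=None,scale=1):
    P,R,o=pose(); im=ctrl.get_image(cam); im['P']=P; im['Rw']=R
    if name:
        a=cv2.cvtColor(im['pixels'],cv2.COLOR_RGB2BGR)
        if crop: x0,y0,x1,y1=crop; a=a[y0:y1,x0:x1]
        cv2.imwrite(f'pics/{name}.png',cv2.resize(a,None,fx=scale,fy=scale,interpolation=cv2.INTER_CUBIC))
    return im
def proj(im,X):
    X=np.atleast_2d(np.asarray(X,float)); K=im['camera_matrix']
    if im.get('mount') is not None:
        M=im['mount']; T=(X-im['P'])@im['Rw']; c=(T-M[:3,3])@M[:3,:3]
        th=np.arctan2(np.hypot(c[:,0],c[:,1]),c[:,2]); ph=np.arctan2(c[:,1],c[:,0])
        return np.c_[K[0,2]+K[0,0]*th*np.cos(ph),K[1,2]+K[1,1]*th*np.sin(ph)]
    c=X@im['R'].T+im['t']; return np.c_[K[0,2]+K[0,0]*c[:,0]/c[:,2],K[1,2]+K[1,1]*c[:,1]/c[:,2]]
def unproj(im,uv,z):
    uv=np.atleast_2d(np.asarray(uv,float)); K=im['camera_matrix']; x=(uv[:,0]-K[0,2])/K[0,0]; y=(uv[:,1]-K[1,2])/K[1,1]
    if im.get('mount') is not None:
        M=im['mount']; th=np.hypot(x,y); s=np.where(th>1e-9,np.sin(th)/np.maximum(th,1e-9),1)
        d=np.c_[x*s,y*s,np.cos(th)]@M[:3,:3].T@im['Rw'].T; O=im['P']+im['Rw']@M[:3,3]
    else:
        d=np.c_[x,y,np.ones(len(x))]@im['R']; O=-im['R'].T@im['t']
    k=(z-O[2])/d[:,2]; return O+d*k[:,None]
def pp(cam,names,pmin=.3):
    for n in names: print(n,[(round(d['p'],2),[round(float(v),1) for v in d['location']]) for d in ctrl.pinpoint(cam,n) if d['p']>=pmin])
E
python3 -c "
from h import *
plan([560,215,300],107)"
```

```text
now [210.6 588.4 222.7] yaw 70.3 w 87.7 t 1.0
shift mm [-233.8  454.8  -77.3] norm [-1.559  3.032 -0.515] turn norm [ 0.     -0.     -0.6117]
```

move_arm:
  motion:
    - [[-0.15,0.3,-0.17],[0,0,-0.1]]
    - [[-0.3,0.6,-0.3],[0,0,-0.25]]
    - [[-0.5,0.95,-0.5],[0,0,-0.4]]
    - [[-0.5,1.0,-0.515],[0,0,-0.55]]
    - [[-0.5,1.0,-0.515],[0,0,-0.612]]

```text
t: 1.62
ee_pos: [327.9, 466.6, 301.0]
orientation: [1.867, 2.527, 0.003]
ft_force: [-1.1, 0.3, -1.3]
width: 87.8
```

```bash
python3 -c "
from h import *
plan([560,215,300],107)"
```

```text
now [327.9 466.6 301. ] yaw 107.08 w 87.8 t 1.62
shift mm [-308.7  148.     0.9] norm [-2.058  0.986  0.006] turn norm [ 0.0015 -0.001   0.0013]
```

move_arm:
  motion:
    - [[-0.3,0.15,0],[0,0,0]]
    - [[-0.65,0.32,0],[0,0,0]]
    - [[-1,0.5,0],[0,0,0]]
    - [[-1,0.8,0],[0,0,0]]
    - [[-1,0.986,0],[0,0,0]]

```text
t: 2.25
ee_pos: [514.0, 366.6, 300.2]
orientation: [1.87, 2.524, 0.001]
ft_force: [0.1, 0.8, 0.8]
width: 88.0
```

move_arm:
  motion:
    - [[-0.35,0,0],[0,0,0]]
    - [[-0.7,0,0],[0,0,0]]
    - [[-1,0,0],[0,0,0]]
    - [[-1,0,0],[0,0,0]]
    - [[-1,0,0],[0,0,0]]

```text
t: 2.88
ee_pos: [555.8, 224.1, 300.0]
orientation: [-1.869, -2.525, -0.001]
ft_force: [-1.1, -0.1, -0.6]
width: 87.7
```

Run:
```python
from h import *
im=shot('wrist','b_wrist')
print(pose()[0])
pp('wrist',['bed','bay0','clamp0_grip','lifter_grip','lifter','mat','lifter_mid','board0','tape','glue'])
pp('top',['bed','bay0','clamp0_grip','clamp1_grip'])
```

```text
[555.61316005 224.53116986 299.96749949]
bed [(0.75, [618.5, 239.6, 1.4])]
bay0 [(0.9, [672.5, 84.3, 18.7]), (0.88, [579.6, 367.3, 21.3]), (0.7, [626.3, 227.5, 18.9]), (0.64, [478.7, 35.9, 64.4])]
clamp0_grip [(0.65, [650.1, 155.5, 81.8]), (0.3, [627.8, -157.8, -1.2])]
lifter_grip [(0.93, [424.6, 579.2, 63.8]), (0.89, [480.9, 37.6, 64.6])]
lifter [(0.9, [480.4, 39.4, 0.4]), (0.87, [428.0, 579.9, 0.5])]
mat [(0.82, [479.9, -21.7, -2.0])]
lifter_mid [(0.86, [382.6, 560.5, 2.2]), (0.74, [488.4, -11.8, 4.5])]
board0 [(0.63, [596.2, -304.6, -2.6]), (0.56, [629.9, -158.0, -0.1])]
tape [(0.33, [773.0, -53.7, 0.0])]
glue [(0.38, [624.1, 228.3, 18.6])]
bed [(0.79, [621.8, 243.0, 3.3]), (0.45, [514.5, -434.2, -4.7]), (0.35, [486.4, -18.5, -3.5])]
bay0 [(0.73, [667.5, 86.4, 21.2]), (0.63, [582.5, 367.9, 23.3]), (0.59, [626.2, 228.4, 18.6])]
clamp0_grip [(0.59, [648.4, 155.1, 83.4])]
clamp1_grip []
```

View pics/b_wrist.png

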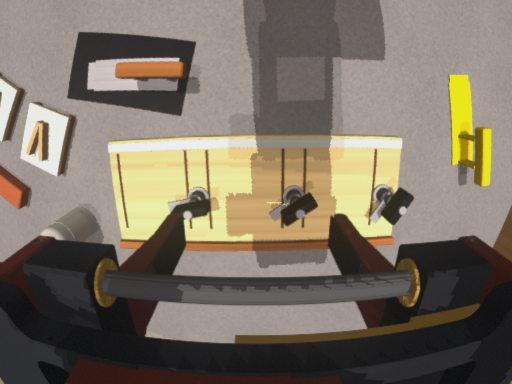

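Run:
```python
from h import *
im=shot('wrist','b_crop',(95,125,415,260),2.5)
a=im['pixels'].astype(int); 
wood=(a[:,:,0]-a[:,:,2]>60)&(a[:,:,1]-a[:,:,2]>40)
for u in range(130,240,15):
    col=a[:,u].sum(1); print(u,[int(c) for c in col[128:160:2]])
for v in (160,175,220):
    print(v,[int(c) for c in (a[v,100:135].sum(1))],[int(c) for c in (a[v,385:415].sum(1))])
```

```text
130 [467, 466, 458, 452, 463, 436, 507, 649, 702, 709, 706, 701, 610, 601, 598, 603]
145 [460, 477, 487, 469, 474, 400, 598, 684, 710, 708, 708, 702, 606, 601, 606, 608]
160 [469, 471, 471, 473, 459, 407, 630, 703, 713, 711, 708, 647, 608, 607, 605, 612]
175 [480, 474, 469, 473, 422, 543, 673, 711, 713, 713, 706, 617, 609, 607, 613, 613]
190 [469, 467, 474, 456, 415, 617, 693, 712, 713, 710, 702, 612, 613, 612, 612, 616]
205 [461, 477, 484, 459, 390, 636, 708, 712, 710, 712, 691, 502, 504, 538, 545, 550]
220 [472, 478, 483, 442, 434, 630, 704, 710, 711, 709, 644, 615, 616, 616, 616, 617]
235 [426, 422, 415, 403, 509, 604, 658, 662, 658, 653, 578, 576, 577, 577, 581, 577]
160 [464, 466, 468, 462, 463, 473, 478, 469, 467, 484, 551, 606, 608, 611, 610, 611, 594, 432, 272, 355, 596, 612, 613, 611, 613, 613, 615, 614, 613, 615, 615, 613, 615, 616, 615] [605, 604, 605, 606, 605, 605, 605, 604, 602, 605, 605, 604, 604, 605, 599, 526, 472, 457, 453, 463, 469, 467, 457, 457, 460, 461, 458, 460, 457, 459]
175 [486, 483, 479, 486, 488, 493, 489, 486, 477, 479, 471, 485, 569, 618, 624, 622, 621, 623, 609, 413, 288, 426, 604, 622, 622, 623, 623, 623, 624, 623, 625, 623, 624, 623, 623] [607, 606, 608, 606, 606, 607, 606, 606, 605, 604, 607, 605, 606, 591, 478, 459, 455, 466, 460, 451, 452, 463, 469, 470, 470, 469, 468, 472, 471, 467]
220 [425, 441, 469, 466, 478, 477, 468, 470, 469, 472, 476, 485, 483, 483, 477, 477, 482, 484, 518, 608, 638, 642, 640, 642, 638, 588, 312, 353, 577, 635, 641, 642, 641, 641, 642] [631, 564, 352, 178, 132, 137, 142, 144, 141, 142, 140, 145, 170, 304, 432, 462, 466, 472, 466, 463, 464, 469, 473, 468, 466, 468, 465, 468, 465, 467]
```

View pics/b_crop.png

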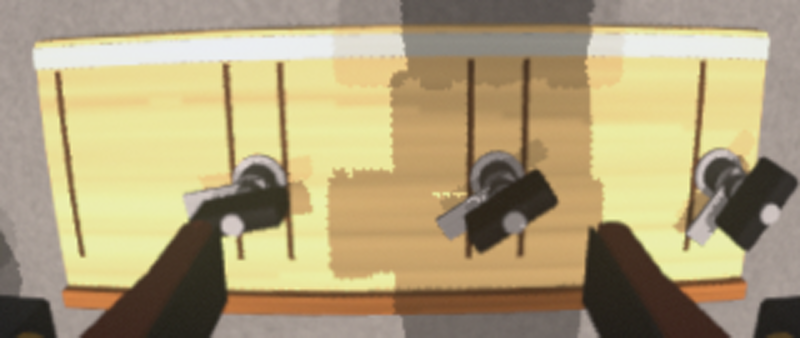

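Run:
```python
from h import *
im=shot('wrist')
c=np.array([(58,72),(82,256),(226,64),(241,257),(280,62),(292,257),(471,60),(468,256),(527,60),(520,256),(703,62),(687,248),(34,43),(768,33)])/2.5+[95,125]
w=unproj(im,c,18.)
th=np.radians(18); 
print(w.round(1).tolist())
d=w[1:12:2]-w[0:12:2]; print('line yaw',np.degrees(np.arctan2(d[:,1],d[:,0])).round(1))
for i in (0,1): 
    e=w[i:12:2]; s=e[-1]-e[0]; print('row yaw',np.degrees(np.arctan2(-s[0],s[1])).round(2),np.hypot(s[0],s[1]))
s=w[13]-w[12]; print('front',np.degrees(np.arctan2(-s[0],s[1])),np.hypot(*s[:2]))
yaw=np.radians(17.6); ex=np.array([np.cos(yaw),np.sin(yaw)]); ey=np.array([-ex[1],ex[0]])
C=np.array([626,227.5]); q=np.c_[(w[:,:2]-C)@ex,(w[:,:2]-C)@ey]; print(q.round(1).tolist())
```

```text
[[619.3, 7.7, 18.0], [742.7, 46.4, 18.0], [583.4, 117.9, 18.0], [705.7, 156.9, 18.0], [572.8, 150.2, 18.0], [695.0, 189.6, 18.0], [538.2, 260.8, 18.0], [660.3, 299.4, 18.0], [527.8, 293.5, 18.0], [650.7, 332.3, 18.0], [492.7, 403.5, 18.0], [613.8, 443.3, 18.0], [605.1, -13.8, 18.0], [459.4, 441.5, 18.0]]
line yaw [17.4 17.7 17.9 17.5 17.6 18.2]
row yaw 17.73 415.5040264413531
row yaw 17.99 417.34711556604975
front 17.740401029680584 478.0329595421874
[[-72.9, -207.4], [56.5, -207.9], [-73.7, -91.6], [54.6, -91.4], [-74.1, -57.6], [54.3, -57.0], [-73.7, 58.3], [54.4, 58.1], [-73.7, 92.6], [55.2, 92.5], [-73.8, 208.1], [53.7, 209.4], [-92.9, -223.7], [-94.1, 254.4]]
```

Run:
```python
from h import *
im=shot('wrist')
for n,c in dict(b1=[(465,225),(540,170),(557,195),(480,252)],b2=[(717,232),(765,158),(797,180),(750,250)]).items():
    w=unproj(im,np.array(c)/2.5+[95,125],96.5)
    d1=w[0]-w[1]; d2=w[3]-w[2]
    print(n,w.mean(0).round(1),[(np.hypot(*d[:2]).round(1),(17.75-np.degrees(np.arctan2(d[1],d[0]))).round(1)) for d in (d1,d2)])
# strap bay0: edge at z ~46.5
w=unproj(im,np.array([(185,195),(283,178)])/2.5+[95,125],46.5); d=w[0]-w[1]; print('b0',17.75-np.degrees(np.arctan2(d[1],d[0])))
plan([603.7,299.5,120],107.75-48)
```

```text
b1 [598.5 295.6  96.5] [(np.float64(49.0), np.float64(52.6)), (np.float64(51.2), np.float64(51.9))]
b2 [555.6 433.3  96.5] [(np.float64(49.7), np.float64(30.2)), (np.float64(48.8), np.float64(30.9))]
b0 80.46297873879485
now [555.8 223.6 300. ] yaw 107.01 w 87.8 t 3.77
shift mm [ 58.6  68.  180. ] norm [0.39  0.453 1.2  ] turn norm [0.     0.     0.7877]
```

move_arm:
  motion:
    - [[0.1,0.1,0.2],[0,0,0.17]]
    - [[0.2,0.2,0.5],[0,0,0.34]]
    - [[0.3,0.3,0.8],[0,0,0.51]]
    - [[0.37,0.44,1.0],[0,0,0.68]]
    - [[0.37,0.44,1.0],[0,0,0.854]]
  gripper: 0.6

```text
t: 4.4
ee_pos: [601.9, 296.4, 146.4]
orientation: [-2.78, -1.462, 0.007]
ft_force: [-0.4, 0.2, -0.1]
width: 53.1
```

Run:
```python
from h import *
im=shot('wrist','c_wrist')
pp('wrist',['clamp1_grip'])
plan([603.7,299.5,62.5],107.75-52)
```

```text
clamp1_grip [(0.92, [600.8, 298.1, 84.4]), (0.6, [479.9, 40.1, 2.1])]
now [602.5 296.1 148.8] yaw 55.72 w 52.8 t 4.5
shift mm [ 3.6 -0.8 86.3] norm [ 0.024 -0.005  0.575] turn norm [-0.0008  0.0013 -0.0005]
```

View pics/c_wrist.png

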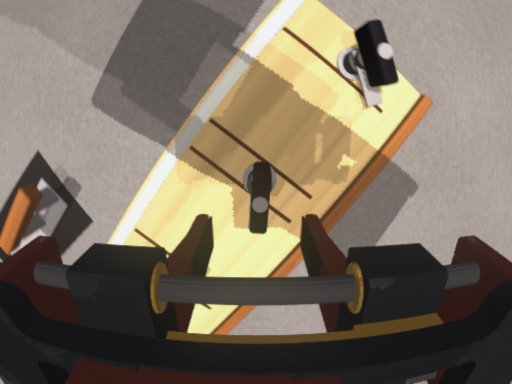

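Run:
```python
from h import *
im=shot('wrist')
w=unproj(im,[(250,233),(270,233),(251,162),(270,162),(260,197),(390,50),(365,20),(382,20),(377,86),(397,82)],96.5); print(w.round(1).tolist())
d=w[0]-w[2];print(17.75-np.degrees(np.arctan2(d[1],d[0])))
d=w[8]-w[6];print(17.75-np.degrees(np.arctan2(d[1],d[0])), w[6:10].mean(0))
plan([602,298.5,62.5],107.75-52)
```

```text
[[620.8, 278.2, 96.5], [629.7, 291.3, 96.5], [574.4, 311.2, 96.5], [582.3, 322.7, 96.5], [600.4, 301.5, 96.5], [560.4, 448.0, 96.5], [531.3, 443.4, 96.5], [537.6, 456.2, 96.5], [578.4, 422.4, 96.5], [584.1, 439.2, 96.5]]
53.18827251053397
41.72167829779007 [557.84501067 440.28993088  96.5       ]
now [602.7 296.  149.6] yaw 55.96 w 53.1 t 4.55
shift mm [ 1.7 -1.9 87.1] norm [ 0.011 -0.013  0.58 ] turn norm [-0.0003  0.0005  0.0035]
```

move_arm:
  motion:
    - [[0.01,-0.013,0.2],[0,0,0]]
    - [[0.01,-0.013,0.45],[0,0,0]]
    - [[0.01,-0.013,0.58],[0,0,0]]
    - [[0.01,-0.013,0.58],[0,0,0]]
    - [[0.01,-0.013,0.58],[0,0,0]]

```text
t: 5.18
ee_pos: [602.9, 298.8, 64.3]
orientation: [2.776, 1.471, 0.003]
ft_force: [-0.4, 0.3, 0.1]
width: 52.8
```

move_arm:
  motion:
    - [[0,0,0],[0,0,0]]
    - [[0,0,0],[0,0,0]]
    - [[0,0,0],[0,0,0]]
    - [[0,0,0],[0,0,0]]
    - [[0,0,0],[0,0,0]]
  gripper: 0

```text
t: 5.8
ee_pos: [602.2, 298.8, 63.1]
orientation: [-2.776, -1.469, -0.001]
ft_force: [0.6, 1.9, 0.7]
width: 13.9
```

move_arm:
  motion:
    - [[0,0,0],[0,0,-0.15]]
    - [[0,0,0],[0,0,-0.32]]
    - [[0,0,0],[0,0,-0.5]]
    - [[0,0,0],[0,0,-0.68]]
    - [[0,0,0],[0,0,-0.86]]

```text
t: 6.42
ee_pos: [602.1, 298.3, 63.1]
orientation: [1.856, 2.534, 0.0]
ft_force: [0.5, -1.3, 1.1]
width: 14.2
```

Run:
```python
from h import *
im=shot('wrist','d_wrist'); print(pose()[2]['ft_force'],pose()[2]['moment'])
plan([602,298.5,62.5],107.75)
```

```text
[0.29897498 0.16357067 1.84005643] [ 0.11028377 -0.11962716 -0.02602999]
now [602.1 298.4  63.1] yaw 107.99 w 14.1 t 6.47
shift mm [ 0.2 -0.   0.6] norm [ 0.001 -0.     0.004] turn norm [0.0003 0.0001 0.004 ]
```

View pics/d_wrist.png

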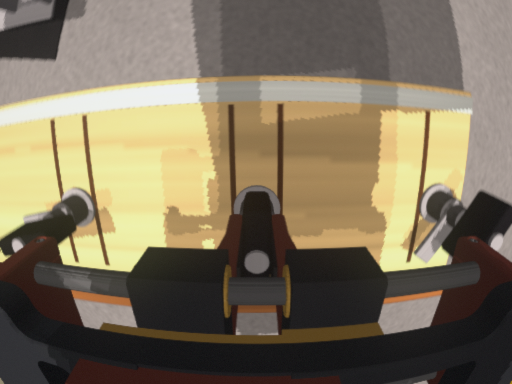

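move_arm:
  motion:
    - [[0,0,0],[0,0,0]]
    - [[0,0,0],[0,0,0]]
    - [[0,0,-0.25],[0,0,0]]
    - [[0,0,-0.57],[0,0,0]]
    - [[0.1,0,-0.57],[0,0,0.1]]
  gripper: 0.6

```text
t: 7.1
ee_pos: [600.0, 313.3, 152.8]
orientation: [1.999, 2.42, 0.01]
ft_force: [-0.8, 0.8, 0.3]
width: 52.6
```

Run:
```python
from h import *
plan([556.4,441.3,140],67.75)
```

```text
now [600.  313.3 152.8] yaw 100.88 w 52.6 t 7.1
shift mm [133.9 -18.8  12.9] norm [ 0.892 -0.125  0.086] turn norm [ 0.0059 -0.0034  0.5522]
```

move_arm:
  motion:
    - [[0.25,-0.03,0],[0,0,0.15]]
    - [[0.55,-0.06,0],[0,0,0.3]]
    - [[0.89,-0.125,0],[0,0,0.45]]
    - [[0.89,-0.125,0],[0,0,0.55]]
    - [[0.89,-0.125,0],[0,0,0.55]]

```text
t: 7.72
ee_pos: [552.6, 440.5, 148.1]
orientation: [2.601, 1.762, -0.001]
ft_force: [-0.2, -0.1, 0.4]
width: 52.9
```

Run:
```python
from h import *
im=shot('wrist','e_wrist')
pp('wrist',['clamp2_grip'])
plan([556.4,441.3,62.5],67.75)
```

```text
clamp2_grip [(0.86, [559.1, 441.5, 80.7])]
now [553.1 439.6 148.3] yaw 68.26 w 52.8 t 7.83
shift mm [ 2.8  2.4 85.8] norm [0.019 0.016 0.572] turn norm [-0.0001  0.0004  0.0085]
```

View pics/e_wrist.png

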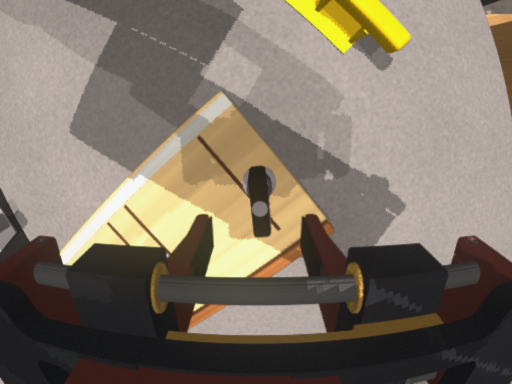

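move_arm:
  motion:
    - [[0.02,0.016,0.2],[0,0,-0.03]]
    - [[0.02,0.016,0.45],[0,0,-0.03]]
    - [[0.02,0.016,0.57],[0,0,-0.03]]
    - [[0.02,0.016,0.57],[0,0,-0.03]]
    - [[0.02,0.016,0.57],[0,0,-0.03]]

```text
t: 8.45
ee_pos: [557.4, 442.3, 64.3]
orientation: [-2.573, -1.802, -0.003]
ft_force: [-0.0, 0.9, 0.7]
width: 52.7
```

move_arm:
  motion:
    - [[0,0,0],[0,0,0]]
    - [[0,0,0],[0,0,0]]
    - [[0,0,0],[0,0,0]]
    - [[0,0,0],[0,0,0]]
    - [[0,0,0],[0,0,0]]
  gripper: 0

```text
t: 9.07
ee_pos: [556.3, 441.5, 63.0]
orientation: [2.573, 1.802, -0.002]
ft_force: [-1.5, -2.2, 2.6]
width: 14.2
```

Run:
```python
from h import *
plan([556.4,441.3,62.5],107.75)
```

```text
now [556.3 441.5  63. ] yaw 70.02 w 14.2 t 9.07
shift mm [-0.1  0.2  0.5] norm [-0.001  0.001  0.004] turn norm [-5.000e-04  8.000e-04 -6.289e-01]
```

move_arm:
  motion:
    - [[0,0,0],[0,0,-0.15]]
    - [[0,0,0],[0,0,-0.3]]
    - [[0,0,0],[0,0,-0.47]]
    - [[0,0,0],[0,0,-0.63]]
    - [[0,0,0],[0,0,-0.63]]

```text
t: 9.7
ee_pos: [556.3, 441.2, 63.0]
orientation: [-1.853, -2.537, 0.002]
ft_force: [-2.5, -5.6, 5.1]
width: 14.0
```

move_arm:
  motion:
    - [[0,0,0],[0,0,0]]
    - [[0,0,0],[0,0,0]]
    - [[0,0,-0.25],[0,0,0]]
    - [[0,0,-0.57],[0,0,0]]
    - [[-0.2,0,-0.57],[0,0,0.17]]
  gripper: 0.6

```text
t: 10.32
ee_pos: [567.7, 416.7, 153.2]
orientation: [2.071, 2.36, 0.014]
ft_force: [-0.6, 0.1, -0.2]
width: 52.4
```

Run:
```python
from h import *
shot('wrist','f_wrist')
plan([647.8,155.5,150],27.75)
```

```text
now [567.8 411.6 150.9] yaw 96.82 w 52.3 t 10.38
shift mm [-263.8   49.1    0.8] norm [-1.759  0.327  0.005] turn norm [ 0.0029 -0.0031  1.1511]
```

View pics/f_wrist.png

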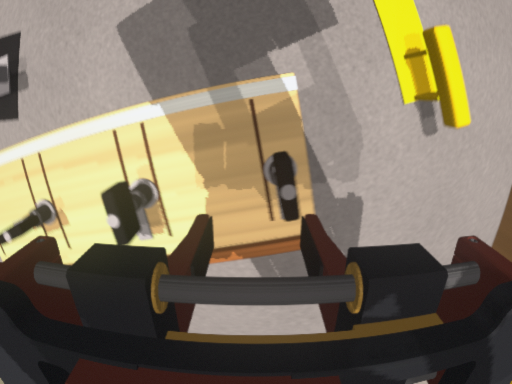

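move_arm:
  motion:
    - [[-0.3,0.05,0],[0,0,0.16]]
    - [[-0.6,0.1,0],[0,0,0.32]]
    - [[-0.9,0.16,0],[0,0,0.48]]
    - [[-1,0.3,0],[0,0,0.64]]
    - [[-1,0.327,0],[0,0,0.8]]

```text
t: 11.0
ee_pos: [635.5, 269.9, 148.1]
orientation: [-2.857, -1.306, -0.001]
ft_force: [-0.2, 0.5, 0.1]
width: 52.7
```

Run:
```python
from h import *
plan([647.8,155.5,150],27.75)
```

```text
now [635.5 269.9 148.1] yaw 49.15 w 52.7 t 11.0
shift mm [-78.5  84.1  -1.9] norm [-0.524  0.561 -0.013] turn norm [ 1.000e-04 -6.000e-04  3.566e-01]
```

move_arm:
  motion:
    - [[-0.2,0.25,0],[0,0,0.15]]
    - [[-0.4,0.5,0],[0,0,0.3]]
    - [[-0.524,0.56,0],[0,0,0.356]]
    - [[-0.524,0.56,0],[0,0,0.356]]
    - [[-0.524,0.56,0],[0,0,0.356]]

```text
t: 11.62
ee_pos: [647.0, 158.2, 148.5]
orientation: [-3.045, -0.77, -0.001]
ft_force: [0.5, -0.5, 0.9]
width: 52.6
```

Run:
```python
from h import *
shot('wrist','g_wrist')
pp('wrist',['clamp0_grip','board0'])
plan([647.8,155.5,62.5],27.75)
```

```text
clamp0_grip [(0.84, [648.1, 155.2, 85.1]), (0.67, [623.6, 240.8, 2.9])]
board0 [(0.69, [624.1, 240.8, 3.5])]
now [647.1 158.3 148.5] yaw 28.38 w 52.7 t 11.78
shift mm [-0.8  2.8 86. ] norm [-0.005  0.019  0.573] turn norm [-0.0001 -0.0003  0.0106]
```

View pics/g_wrist.png

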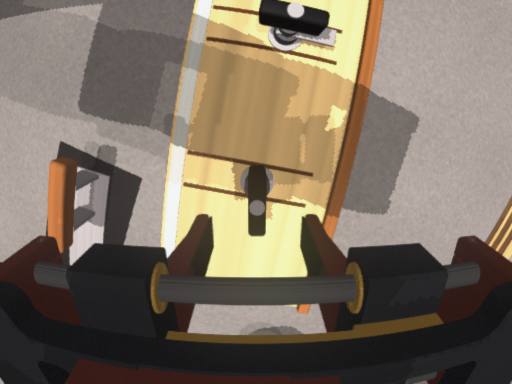

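Knob 0 lies between the fingers, aligned at px (257,200).

move_arm:
  motion:
    - [[0,0.019,0.2],[0,0,0]]
    - [[0,0.019,0.45],[0,0,0]]
    - [[0,0.019,0.57],[0,0,0]]
    - [[0,0.019,0.57],[0,0,0]]
    - [[0,0.019,0.57],[0,0,0]]

```text
t: 12.4
ee_pos: [649.5, 154.8, 64.1]
orientation: [3.046, 0.767, 0.003]
ft_force: [0.7, 0.0, 0.2]
width: 52.9
```

move_arm:
  motion:
    - [[0,0,0],[0,0,0]]
    - [[0,0,0],[0,0,0]]
    - [[0,0,0],[0,0,0]]
    - [[0,0,0],[0,0,0]]
    - [[0,0,0],[0,0,0]]
  gripper: 0

```text
t: 13.02
ee_pos: [649.1, 154.6, 63.1]
orientation: [-3.047, -0.766, -0.002]
ft_force: [2.5, 1.8, -0.3]
width: 13.9
```

move_arm:
  motion:
    - [[0,0,0],[0,0,-0.15]]
    - [[0,0,0],[0,0,-0.3]]
    - [[0,0,0],[0,0,-0.47]]
    - [[0,0,0],[0,0,-0.64]]
    - [[0,0,0],[0,0,-0.81]]

```text
t: 13.65
ee_pos: [649.7, 155.3, 63.1]
orientation: [2.456, 1.959, 0.004]
ft_force: [4.3, 6.0, -1.9]
width: 13.8
```

Run:
```python
from h import *
plan([647.8,155.5,62.5],107.75)
```

```text
now [649.7 155.3  63.1] yaw 77.16 w 13.8 t 13.65
shift mm [-0.3 -1.9  0.6] norm [-0.002 -0.012  0.004] turn norm [ 0.0024 -0.0013 -0.5098]
```

move_arm:
  motion:
    - [[0,-0.006,0],[0,0,-0.15]]
    - [[0,-0.006,0],[0,0,-0.3]]
    - [[0,-0.006,0],[0,0,-0.45]]
    - [[0,-0.006,0],[0,0,-0.51]]
    - [[0,-0.006,0],[0,0,-0.51]]

```text
t: 14.28
ee_pos: [649.6, 155.9, 63.1]
orientation: [1.856, 2.532, 0.006]
ft_force: [7.1, 6.2, -5.9]
width: 13.8
```

move_arm:
  motion:
    - [[0,0,0],[0,0,0]]
    - [[0,0,0],[0,0,0]]
    - [[0,0,-0.25],[0,0,0]]
    - [[0,0,-0.57],[0,0,0]]
    - [[0,0,-0.9],[0,0,0]]
  gripper: 0.6

```text
t: 14.9
ee_pos: [647.0, 154.2, 198.9]
orientation: [-1.858, -2.532, 0.002]
ft_force: [0.2, 0.5, -0.1]
width: 52.6
```

Run:
```python
from h import *
shot('wrist','i_wrist')
pp('top',['lifter_grip','lifter','mat','board0','lifter_mid'],.4)
plan([500,20,200],80)
```

```text
lifter_grip [(0.76, [480.6, 42.5, 65.9]), (0.58, [421.7, 583.4, 64.5]), (0.51, [627.7, 226.2, 20.6])]
lifter [(0.81, [480.2, 35.2, 2.5]), (0.65, [424.1, 580.4, -2.7])]
mat [(0.89, [487.6, -18.5, -1.4])]
board0 [(0.84, [515.9, -433.8, -4.5]), (0.6, [596.1, -302.2, -3.2]), (0.49, [561.2, 439.2, 85.2])]
lifter_mid [(0.62, [489.1, -8.1, -0.2])]
now [646.5 154.3 196.5] yaw 107.45 w 52.7 t 15.2
shift mm [ -84.2 -180.1   -3. ] norm [-0.561 -1.2   -0.02 ] turn norm [-2.400e-03  4.000e-04  4.574e-01]
```

View pics/i_wrist.png

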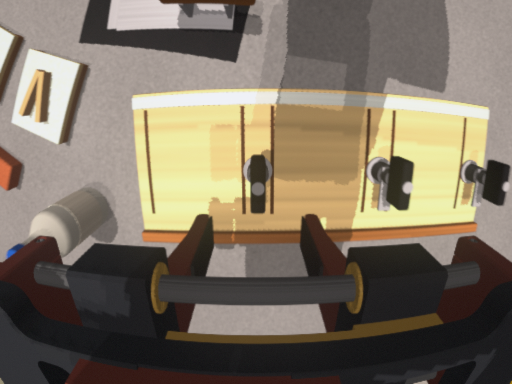

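move_arm:
  motion:
    - [[-0.1,-0.3,0],[0,0,0.16]]
    - [[-0.3,-0.65,0],[0,0,0.34]]
    - [[-0.5,-1,0],[0,0,0.52]]
    - [[-0.561,-1,0],[0,0,0.7]]
    - [[-0.561,-1,0],[0,0,0.87]]

```text
t: 15.82
ee_pos: [528.3, 28.3, 196.4]
orientation: [-2.788, -1.445, 0.004]
ft_force: [-0.2, -1.0, 0.3]
width: 52.9
```

Run:
```python
from h import *
plan([481,50,180],10)
```

```text
now [528.3  28.3 196.4] yaw 54.81 w 52.9 t 15.82
shift mm [ -9.5 -51.2  16.6] norm [-0.063 -0.341  0.111] turn norm [-0.0015  0.0027  0.7469]
```

move_arm:
  motion:
    - [[-0.02,-0.1,0],[0,0,0.15]]
    - [[-0.04,-0.2,0],[0,0,0.32]]
    - [[-0.06,-0.3,0],[0,0,0.49]]
    - [[-0.063,-0.34,0],[0,0,0.66]]
    - [[-0.063,-0.34,0],[0,0,0.747]]

```text
t: 16.45
ee_pos: [480.8, 50.7, 196.3]
orientation: [-3.129, -0.28, 0.006]
ft_force: [0.9, 0.5, -0.3]
width: 52.9
```

Run:
```python
from h import *
shot('wrist','j_wrist')
pp('wrist',['lifter_grip','lifter','mat','lifter_mid','board0'],.4)
plan([481,39,180],10)
```

```text
lifter_grip [(0.76, [477.8, 37.5, 63.0])]
lifter [(0.89, [479.1, 38.1, 0.3])]
mat []
lifter_mid [(0.95, [490.4, -10.3, 4.5])]
board0 [(0.94, [630.8, -157.3, 0.4])]
now [482.2  50.5 197.3] yaw 10.51 w 52.5 t 16.75
shift mm [-3.2 11.1 17.3] norm [-0.022  0.074  0.116] turn norm [-0.0001  0.0012  0.0085]
```

View pics/j_wrist.png

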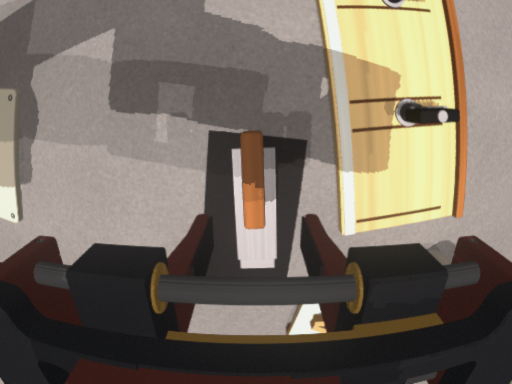

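Run:
```python
from h import *
im=shot('wrist','j_crop',(190,110,330,290),3.3)
h=unproj(im,[(241,132),(262,132),(245,228),(266,227)],78.)
b=unproj(im,[(232,149),(276,149),(241,268),(275,267)],5.)
def yaw(a,b): d=b-a; return np.degrees(np.arctan2(d[1],d[0])).round(2)
print(h.round(1).tolist(),yaw(h[0],h[2]),yaw(h[1],h[3]),h.mean(0))
print(b.round(1).tolist(),yaw(b[0],b[2]),yaw(b[1],b[3]),yaw((b[0]+b[1])/2,(b[2]+b[3])/2))
m=unproj(im,[(209,132),(307,141)],2.); print(m,yaw(m[0],m[1]))
```

```text
[[459.4, 95.2, 78.0], [479.0, 98.8, 78.0], [480.0, -0.7, 78.0], [501.1, 4.3, 78.0]] -77.91 -76.83 [479.87825422  49.37689178  78.        ]
[[449.7, 65.5, 5.0], [501.8, 75.1, 5.0], [487.5, -94.4, 5.0], [533.4, -84.3, 5.0]] -76.72 -78.81 -77.76
[[418.46430929  80.83906393   2.        ]
 [537.42738625  91.66154482   2.        ]] 5.2
```

View pics/j_crop.png

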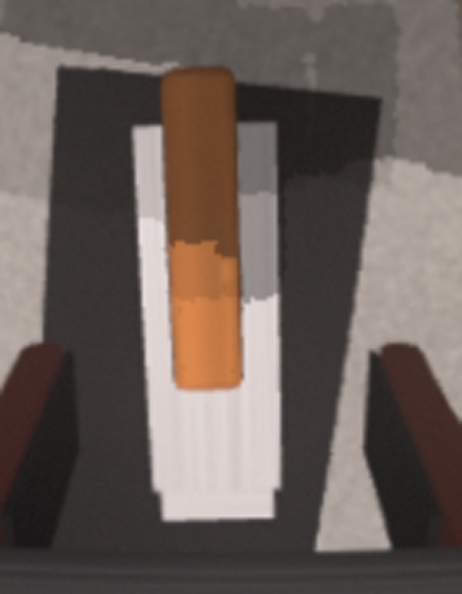

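Run:
```python
from h import *
plan([482.3,38.5,46],12.4)
```

```text
now [482.3  50.6 197.5] yaw 10.49 w 52.6 t 16.8
shift mm [ -2.   11.9 151.5] norm [-0.013  0.079  1.01 ] turn norm [-0.0001  0.0009 -0.0318]
```

move_arm:
  motion:
    - [[-0.013,0.079,0.1],[0,0,-0.032]]
    - [[-0.013,0.079,0.4],[0,0,-0.032]]
    - [[-0.013,0.079,0.7],[0,0,-0.032]]
    - [[-0.013,0.079,0.9],[0,0,-0.032]]
    - [[-0.013,0.079,1.0],[0,0,-0.032]]

```text
t: 17.42
ee_pos: [481.9, 38.5, 46.4]
orientation: [-3.123, -0.339, 0.004]
ft_force: [-0.3, 0.6, 1.1]
width: 52.5
```

move_arm:
  motion:
    - [[0,0,0],[0,0,0]]
    - [[0,0,0],[0,0,0]]
    - [[0,0,0],[0,0,0]]
    - [[0,0,0],[0,0,0]]
    - [[0,0,0],[0,0,0]]
  gripper: 0

```text
t: 18.05
ee_pos: [482.9, 38.7, 48.2]
orientation: [3.123, 0.338, 0.001]
ft_force: [-0.1, -1.4, -0.2]
width: 21.8
```

Run:
```python
from h import *
plan([482.3,38.5,46],12.4)
shot('top','k_top')
pp('top',['board0'])
```

```text
now [482.9  38.7  48.2] yaw 12.35 w 21.8 t 18.05
shift mm [-0.7  0.   2.2] norm [-0.004  0.     0.015] turn norm [ 0.0001 -0.0007 -0.0008]
board0 [(0.96, [516.8, -433.4, -2.1]), (0.79, [593.6, -301.1, -2.0]), (0.71, [632.8, -156.7, -1.1])]
```

View pics/k_top.png

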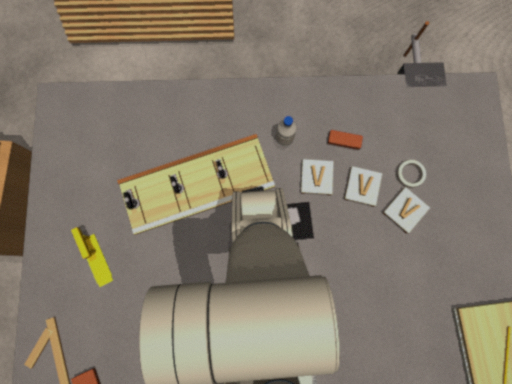

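move_arm:
  motion:
    - [[0,0,-0.05],[0,0,0]]
    - [[0,0,-0.2],[0,0,0]]
    - [[0,0,-0.45],[0,0,0]]
    - [[0,0,-0.75],[0,0,0]]
    - [[0,0,-0.95],[0,0,0]]

```text
t: 18.77
ee_pos: [483.1, 38.7, 192.6]
orientation: [3.123, 0.338, 0.003]
ft_force: [1.0, 0.0, -3.5]
width: 22.1
```

Run:
```python
from h import *
im=shot('wrist','l_wrist')
plan([600,-290,190],90)
```

```text
now [485.   38.8 195.7] yaw 12.36 w 22.0 t 18.82
shift mm [ 42.  345.8   6.4] norm [0.28  2.305 0.042] turn norm [ 0.0051 -0.0047 -1.2941]
```

View pics/l_wrist.png

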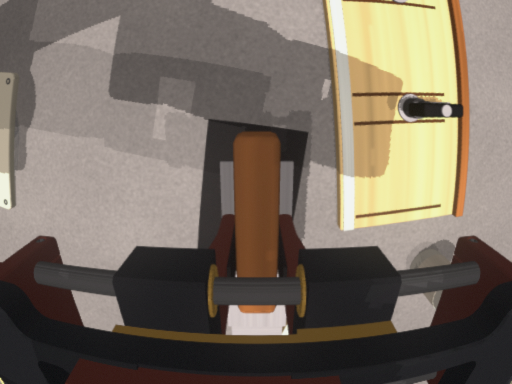

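move_arm:
  motion:
    - [[0.02,0.15,0],[0,0,0]]
    - [[0.05,0.4,0],[0,0,-0.1]]
    - [[0.1,0.7,0],[0,0,-0.25]]
    - [[0.13,0.95,0],[0,0,-0.4]]
    - [[0.13,1.0,0],[0,0,-0.55]]

```text
t: 19.45
ee_pos: [534.2, -105.8, 189.6]
orientation: [2.897, 1.215, -0.001]
ft_force: [0.2, 1.2, -3.1]
width: 21.8
```

Run:
```python
from h import *
plan([600,-290,190],90)
```

```text
now [ 534.2 -105.8  189.6] yaw 45.52 w 21.8 t 19.45
shift mm [-85.3 176.1  -0.3] norm [-0.569  1.174 -0.002] turn norm [-2.000e-04  3.000e-04 -7.413e-01]
```

move_arm:
  motion:
    - [[-0.1,0.2,0],[0,0,-0.12]]
    - [[-0.25,0.5,0],[0,0,-0.28]]
    - [[-0.4,0.8,0],[0,0,-0.44]]
    - [[-0.55,1.0,0],[0,0,-0.6]]
    - [[-0.57,1.0,0],[0,0,-0.741]]

```text
t: 20.08
ee_pos: [580.3, -272.5, 189.2]
orientation: [-2.222, -2.22, 0.001]
ft_force: [-0.7, 1.6, -2.7]
width: 21.9
```

Run:
```python
from h import *
im=shot('wrist','m_wrist')
pp('wrist',['board0','lifter_mid','lifter_grip'],.3)
plan([600,-290,190],90)
```

```text
board0 [(0.83, [514.5, -434.6, 1.9]), (0.75, [628.2, -158.9, 1.1])]
lifter_mid []
lifter_grip [(0.94, [580.5, -272.5, 204.3]), (0.4, [634.8, -466.1, 1.9])]
now [ 580.  -269.6  189.6] yaw 89.63 w 22.0 t 20.27
shift mm [-20.3  20.2  -0.5] norm [-0.135  0.135 -0.003] turn norm [-0.0012 -0.0007 -0.0062]
```

View pics/m_wrist.png

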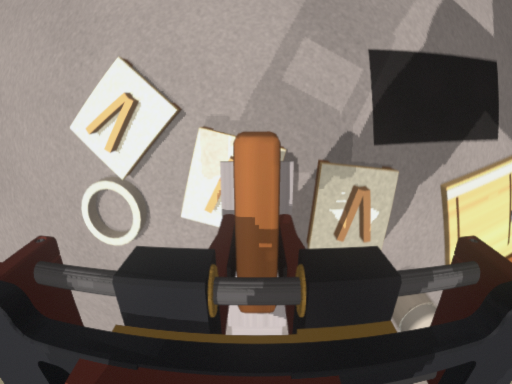

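Run:
```python
from h import *
im=shot('wrist','m_crop',(290,140,420,270),5)
m=unproj(im,[(369,49),(495,62),(497,139),(374,144)],2.); print('mat',m.round(1).tolist(),m.mean(0))
c=unproj(im,[(121,58),(178,109),(124,178),(71,127)],24.); print('C',c.round(1).tolist(),c.mean(0))
```

```text
mat [[433.6, -131.7, 2.0], [417.9, 83.6, 2.0], [533.9, 95.1, 2.0], [551.7, -122.5, 2.0]] [484.28649525 -18.89306093   2.        ]
C [[443.4, -425.3, 24.0], [509.0, -356.0, 24.0], [587.5, -430.4, 24.0], [520.0, -502.3, 24.0]] [ 514.99835627 -428.49103146   24.        ]
```

View pics/m_crop.png

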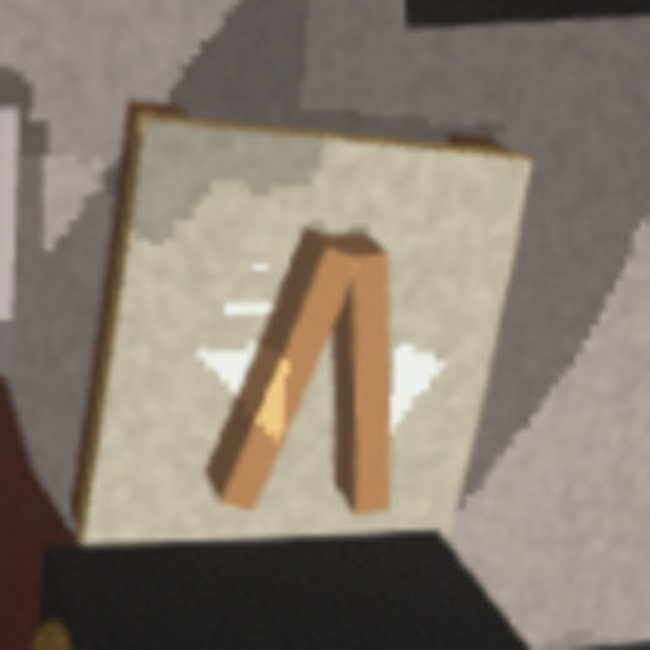

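Run:
```python
from h import *
im=shot('wrist')
def yaw(a,b): d=b-a; return np.degrees(np.arctan2(d[1],d[0])).round(2)
def rep(n,px):
    w=unproj(im,px,24.)
    print(n,w.round(1).tolist(),'c',w.mean(0).round(1),'side yaws',yaw(w[0],w[3]),yaw(w[1],w[2]),'near edge-90',yaw(w[0],w[1])-90, 'len',[np.linalg.norm(w[i]-w[(i+1)%4]).round(1) for i in range(4)])
rep('A',[(318,163),(396,171.6),(381,246),(306.4,249)])
rep('C',[(121,58),(178,109),(124,178),(71,127)])
```

```text
A [[572.4, -198.8, 24.0], [582.0, -98.7, 24.0], [682.2, -105.7, 24.0], [681.4, -207.2, 24.0]] c [ 629.5 -152.6   24. ] side yaws -4.39 -4.03 near edge-90 -5.5 len [np.float64(100.6), np.float64(100.5), np.float64(101.4), np.float64(109.3)]
C [[443.8, -425.3, 24.0], [509.4, -356.0, 24.0], [588.0, -430.3, 24.0], [520.4, -502.3, 24.0]] c [ 515.4 -428.5   24. ] side yaws -45.14 -43.4 near edge-90 -43.4 len [np.float64(95.4), np.float64(108.2), np.float64(98.7), np.float64(108.7)]
```

Run:
```python
from h import *
plan([432,-138,190],85.3)
```

```text
now [ 580.3 -269.3  190.1] yaw 89.72 w 21.7 t 20.38
shift mm [ 130.6 -149.     0.2] norm [ 0.87  -0.993  0.001] turn norm [-0.0006 -0.0003  0.0736]
```

move_arm:
  motion:
    - [[0.1,-0.12,0],[0,0,0.02]]
    - [[0.3,-0.35,0],[0,0,0.04]]
    - [[0.57,-0.65,0],[0,0,0.06]]
    - [[0.8,-0.9,0],[0,0,0.074]]
    - [[0.87,-0.993,0],[0,0,0.074]]

```text
t: 21.0
ee_pos: [429.6, -136.9, 190.4]
orientation: [-2.308, -2.129, 0.001]
ft_force: [1.2, -0.5, -3.1]
width: 21.9
```

move_arm:
  motion:
    - [[0,0,0],[0,0,0]]
    - [[0,0,0.2],[0,0,0]]
    - [[0,0,0.5],[0,0,0]]
    - [[0,0,0.75],[0,0,0]]
    - [[0,0,0.85],[0,0,0]]

```text
t: 21.62
ee_pos: [432.7, -139.6, 61.1]
orientation: [-2.309, -2.128, 0.001]
ft_force: [0.3, 0.1, -3.7]
width: 22.1
```

Run:
```python
from h import *
plan([432,-138,51],85.3)
im=shot('side','n_side',(180,180,350,330),4)
shot('top','n_top',(220,100,450,300),3.2)
pp('top',['board0'])
```

```text
now [ 432.7 -139.6   61.1] yaw 85.33 w 22.1 t 21.62
shift mm [ 1.6 -0.8 10.1] norm [ 0.01  -0.005  0.068] turn norm [-0.0013 -0.0003  0.0005]
board0 [(0.82, [516.5, -436.9, -2.2]), (0.77, [627.2, -155.6, 0.9]), (0.66, [593.1, -303.5, 1.2])]
```

View pics/n_side.png

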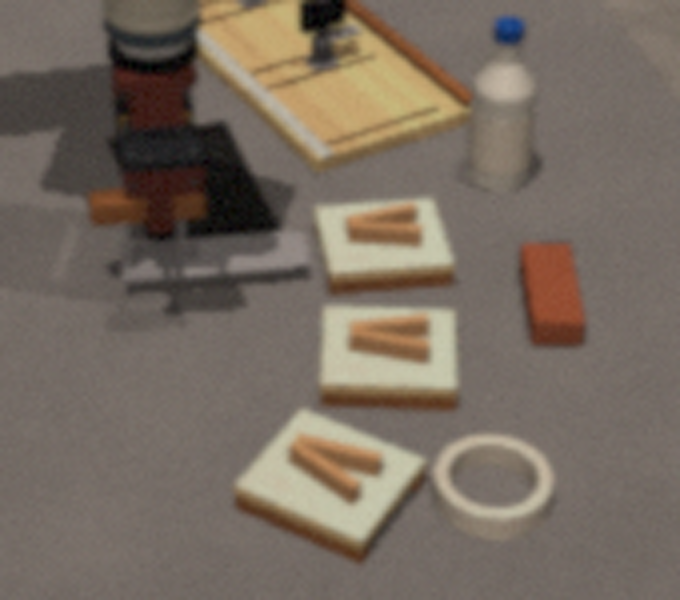

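View pics/n_top.png

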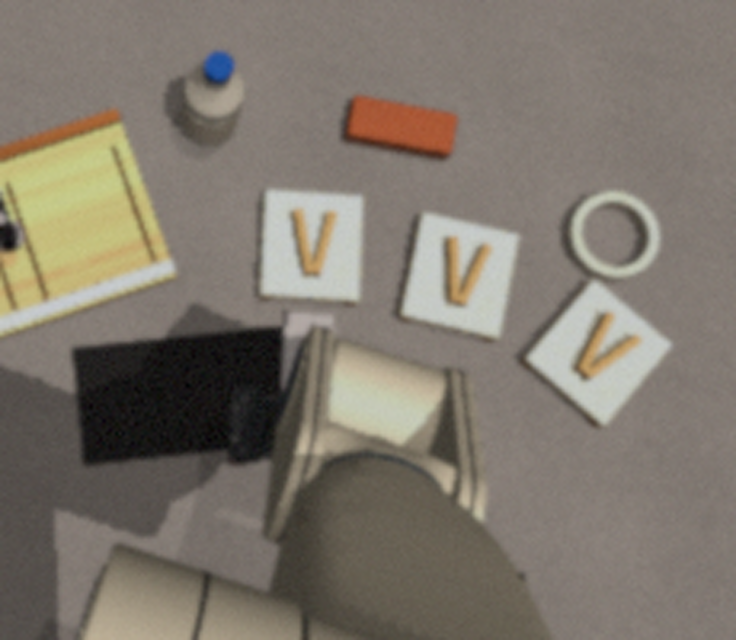

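```bash
cat >> h.py <<'E'
def lifter_pts(tilt=0,dz=65.2,yawoff=0): # returns named pts in world; grip at grasp point; tool y = lifter x
    P,R,o=pose(); g=P-19*R[:,2]
    t=np.radians(tilt)
    L={'tipL':(130,23,0),'tipR':(130,-23,0),'tipRt':(130,-23,3),'rearR':(-34,-26,0),'rearL':(-34,26,0),'rearRt':(-34,-26,3),'hFt':(40,-11,76),'hFb':(40,-11,50),'hRt':(-60,-11,76),'hRb':(-60,-11,50)}
    out={}
    ex,ey,ez=R[:,1],R[:,0],-R[:,2]
    for k,(x,y,z) in L.items():
        z=z-dz; x2=x*np.cos(t)-z*np.sin(t); z2=x*np.sin(t)+z*np.cos(t)
        out[k]=g+ex*x2+ey*y+ez*z2
    return out
E
python3 - <<'E'
from h import *
im=shot('side')
a=cv2.cvtColor(im['pixels'],cv2.COLOR_RGB2BGR)[215:270,190:270]; s=9
a=cv2.resize(a,None,fx=s,fy=s,interpolation=cv2.INTER_CUBIC)
for tilt,col in ((0,(0,0,255)),(2,(0,255,0))):
    for k,X in lifter_pts(tilt).items():
        u=(proj(im,X)[0]-[190,215]+.5)*s; cv2.circle(a,tuple(int(v) for v in u),4,col,-1); 
        if tilt==0: print(k,u.round(0))
cv2.imwrite('pics/o.png',a)
E
```

```text
tipL [599. 210.]
tipR [616. 280.]
tipRt [616. 274.]
rearR [197. 319.]
rearL [188. 238.]
rearRt [196. 313.]
hFt [380. 121.]
hFb [382. 176.]
hRt [117. 141.]
hRb [121. 197.]
```

View pics/o.png

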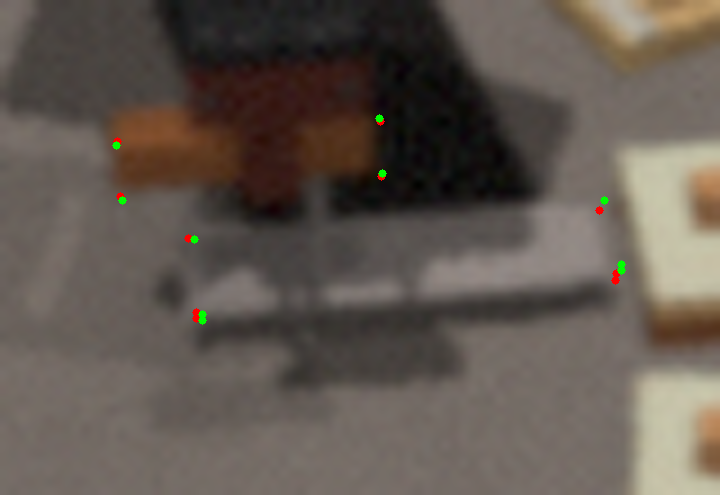

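move_arm:
  motion:
    - [[0.01,0,0.03],[0,0,0]]
    - [[0.01,0,0.067],[0,0,0]]
    - [[0.01,0,0.067],[0,0,0]]
    - [[0.01,0.1,0.067],[0,0,0]]
    - [[0.01,0.2,0.067],[0,0,0]]

```text
t: 22.45
ee_pos: [463.7, -140.2, 53.2]
orientation: [2.309, 2.129, 0.001]
ft_force: [-1.5, 0.2, -3.3]
width: 21.8
```

move_arm:
  motion:
    - [[0,0.1,0],[0,0,0]]
    - [[0,0.22,0],[0,0,0]]
    - [[0,0.35,0],[0,0,0]]
    - [[0,0.48,0],[0,0,0]]
    - [[0,0.56,0],[0,0,0]]

```text
t: 23.08
ee_pos: [547.4, -146.8, 52.8]
orientation: [2.308, 2.13, 0.001]
ft_force: [0.2, -0.3, -2.6]
width: 21.9
```

Run:
```python
from h import *
d=np.radians(-4.7);c=np.array([631.5,-154.5])
plan([*(c-76*np.array([np.cos(d),np.sin(d)])),51],85.3)
print(pose()[2]['ft_force'])
im=shot('side','p_side',(200,190,340,290),5)
shot('top','p_top',(270,110,390,230),5)
```

```text
now [ 547.4 -146.8   52.8] yaw 85.39 w 21.9 t 23.07
shift mm [-0.8  8.4  1.8] norm [-0.006  0.056  0.012] turn norm [0.0008 0.0001 0.0015]
[ 0.19402686 -0.27843099 -2.5820378 ]
```

View pics/p_side.png

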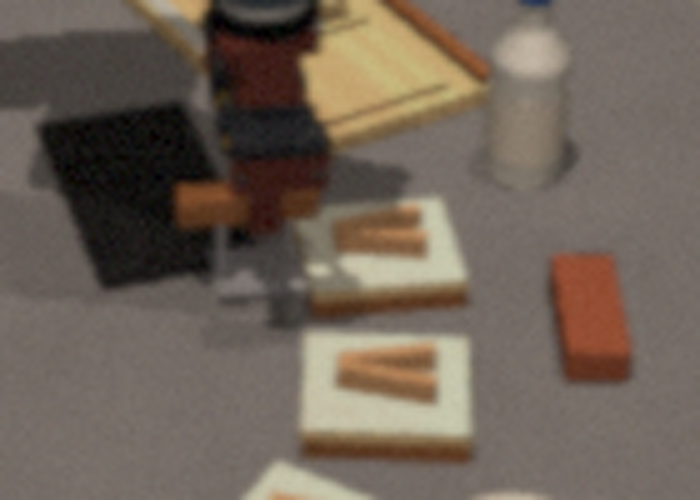

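View pics/p_top.png

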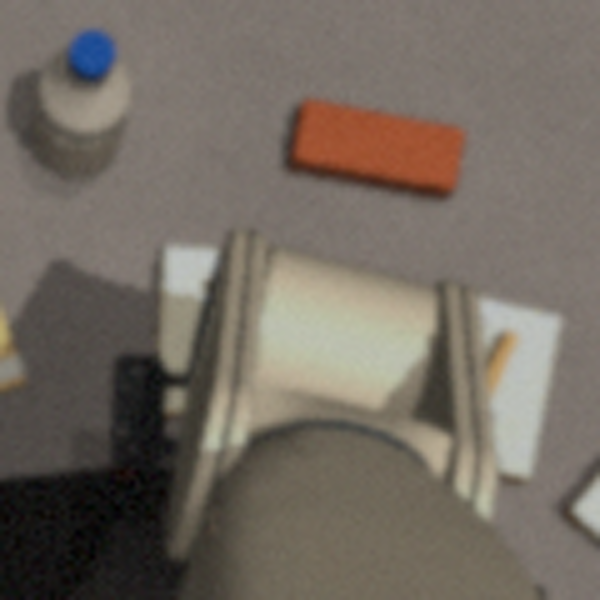

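move_arm:
  motion:
    - [[-0.003,0.02,0],[0,0,0]]
    - [[-0.005,0.04,0],[0,0,0]]
    - [[-0.005,0.06,0],[0,0,0]]
    - [[-0.005,0.075,0],[0,0,0]]
    - [[-0.005,0.075,0],[0,0,0]]

```text
t: 23.8
ee_pos: [556.8, -148.3, 52.9]
orientation: [-2.309, -2.13, 0.0]
ft_force: [-0.7, 0.4, -2.8]
width: 22.0
```

Run:
```python
from h import *
im=shot('side','q_side',(220,200,310,260),8)
```

```text
(no output)
```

View pics/q_side.png

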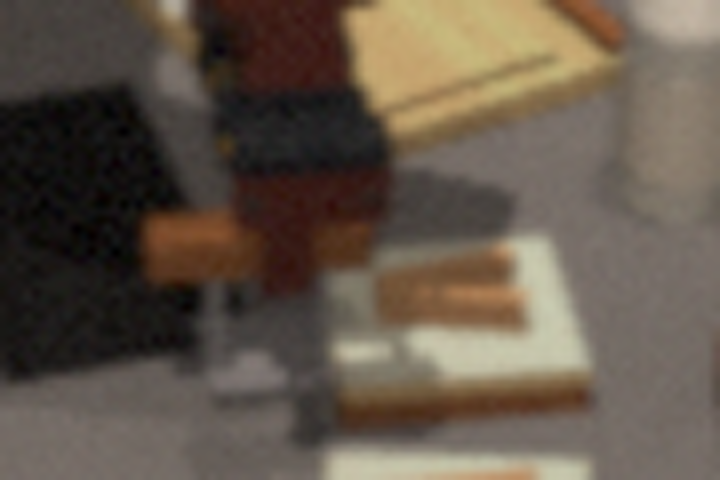

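move_arm:
  motion:
    - [[0,0.006,0],[0,0,0]]
    - [[0,0.012,0],[0,0,0]]
    - [[0,0.018,0],[0,0,0]]
    - [[0,0.024,0],[0,0,0]]
    - [[0,0.03,0],[0,0,0]]

```text
t: 24.48
ee_pos: [561.4, -148.7, 52.8]
orientation: [-2.309, -2.13, 0.0]
ft_force: [-2.1, 0.1, -3.5]
width: 22.1
```

Run:
```python
from h import *
im=shot('side','r_side',(220,200,310,260),8)
im=shot('wrist','r_wrist')
print(pose()[2]['ft_force'])
pp('side',['board0'])
pp('wrist',['board0'])
```

```text
[-0.60051937  0.03494361 -2.9751626 ]
board0 [(0.95, [518.3, -436.8, 1.5]), (0.61, [637.7, -153.1, 0.1]), (0.57, [596.5, -306.3, -0.3])]
board0 [(0.64, [596.4, -303.4, -0.8])]
```

View pics/r_side.png

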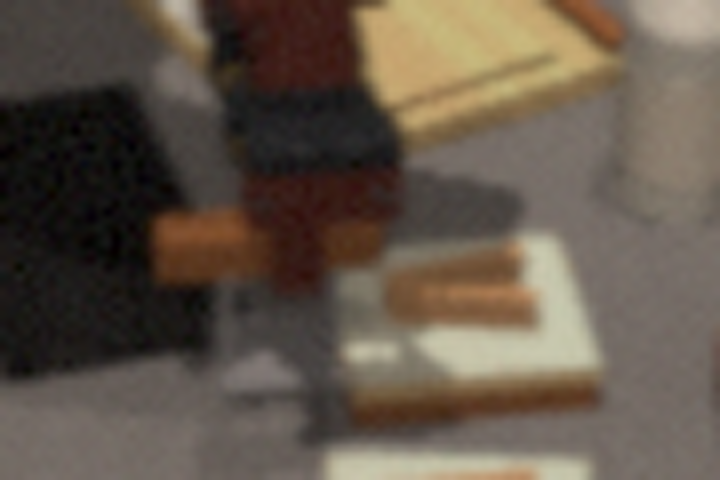

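View pics/r_wrist.png

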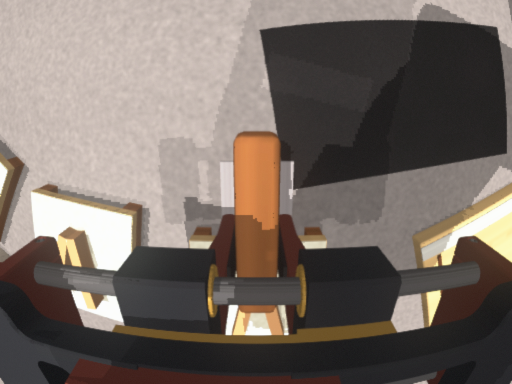

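move_arm:
  motion:
    - [[0,0,-0.03],[0,0,0]]
    - [[0,0,-0.06],[0,0,0]]
    - [[0,0,-0.1],[0,0,0]]
    - [[0,0,-0.15],[0,0,0]]
    - [[0,0,-0.18],[0,0,0]]

```text
t: 25.3
ee_pos: [561.6, -148.8, 80.6]
orientation: [2.309, 2.13, 0.0]
ft_force: [-0.5, -0.3, -5.9]
width: 21.9
```

Run:
```python
from h import *
im=shot('side')
print(pose()[0],pose()[2]['ft_force'],pose()[2]['moment'])
a=cv2.cvtColor(im['pixels'],cv2.COLOR_RGB2BGR)[190:260,220:310]; s=8
a=cv2.resize(a,None,fx=s,fy=s,interpolation=cv2.INTER_CUBIC)
L=lifter_pts(0)
P,R,o=pose(); g=P-19*R[:,2]
for x in (21,131):
    for y in (50,-50): L[f'b{x}{y}']=g+R[:,1]*x+R[:,0]*y+[0,0,-65.2+12]
for k,X in L.items():
        u=(proj(im,X)[0]-[220,190]+.5)*s; cv2.circle(a,tuple(int(v) for v in u),3,(0,0,255) if k[0]!='b' else (255,0,0),-1); 
cv2.imwrite('pics/s.png',a)
```

```text
[ 561.83540634 -148.81244609   80.99495841] [-1.03751008 -0.01003852 -4.68619192] [0.06339386 0.25381981 0.03655587]
```

View pics/s.png

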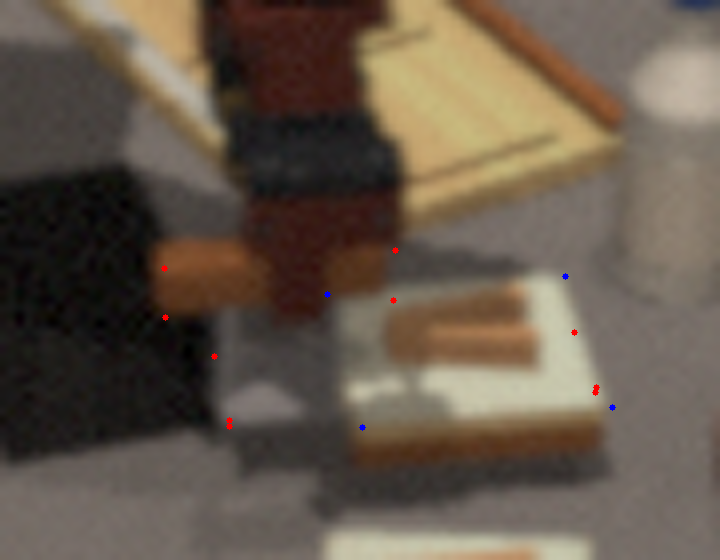

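move_arm:
  motion:
    - [[0,-0.02,-0.05],[-0.01,0,0]]
    - [[0,-0.05,-0.15],[-0.02,0,0]]
    - [[0,-0.12,-0.3],[-0.03,0,0]]
    - [[0,-0.2,-0.46],[-0.037,0,0]]
    - [[0,-0.25,-0.58],[-0.037,0,0]]

```text
t: 25.98
ee_pos: [523.2, -145.6, 168.5]
orientation: [2.288, 2.11, 0.042]
ft_force: [0.4, 0.2, -5.3]
width: 21.9
```

```bash
cat >> h.py <<'E'
def plan2(p,lyaw,tilt): # lifter yaw deg, tool tilted so tip up by tilt deg
    P,R,o=pose(); Rt2=Rt(np.radians(lyaw+90))@Ro.from_rotvec([-np.radians(tilt),0,0]).as_matrix()
    d=R.T@(np.array(p)-P); r=Ro.from_matrix(R.T@Rt2).as_rotvec()
    print('now',P.round(1),'ly',round(np.degrees(np.arctan2(R[1,1],R[0,1])),2),'tilt',np.degrees(np.arcsin(R[2,1])).round(2),'w',round(o['width'],1),'t',round(o['t'],2),'F',o['ft_force'].round(1))
    print('shift mm',d.round(1),'norm',(d/150).round(3),'turn norm',(np.degrees(r)/60).round(4))
def overlay(name,dz=65.2,s=8,half=(45,34),board=True,tilt=0):
    im=shot('side'); P,R,o=pose(); g=P-19*R[:,2]
    c=proj(im,P)[0]+[10,8]; x0,y0=int(c[0]-half[0]),int(c[1]-half[1])
    a=cv2.cvtColor(im['pixels'],cv2.COLOR_RGB2BGR)[y0:y0+2*half[1],x0:x0+2*half[0]]
    a=cv2.resize(a,None,fx=s,fy=s,interpolation=cv2.INTER_CUBIC)
    L=lifter_pts(tilt,dz)
    if board:
        for x in (21,131):
            for y in (50,-50):
                L[f'b{x}{y}']=g+R[:,1]*x+R[:,0]*y+R[:,2]*(dz-12)
    for k,X in L.items():
        u=(proj(im,X)[0]-[x0,y0]+.5)*s; cv2.circle(a,tuple(int(v) for v in u),3,(0,0,255) if k[0]!='b' else (255,0,0),-1)
    cv2.imwrite(f'pics/{name}.png',a)
E
python3 - <<'E'
from h import *
overlay('t')
plan2([545,-40,170],6,2.2)
E
```

```text
now [ 523.7 -145.9  170.4] ly -4.63 tilt 2.39 w 21.9 t 26.02 F [-1.9 -0.1 -3.1]
shift mm [107.2  12.7   0.9] norm [0.715 0.084 0.006] turn norm [ 0.003   0.0078 -0.1771]
```

View pics/t.png

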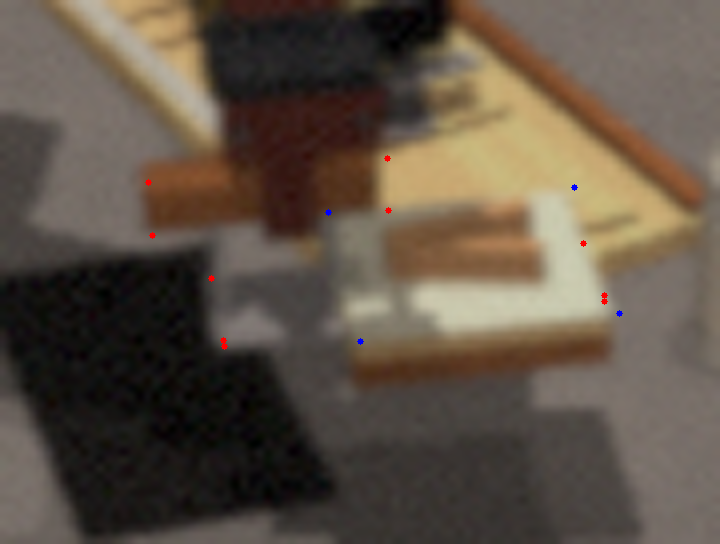

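move_arm:
  motion:
    - [[0.06,0.005,0],[0,0,-0.01]]
    - [[0.2,0.02,0],[0,0,-0.04]]
    - [[0.4,0.05,0],[0,0,-0.09]]
    - [[0.58,0.07,0],[0,0,-0.14]]
    - [[0.715,0.084,0],[0,0,-0.177]]

```text
t: 26.65
ee_pos: [545.1, -38.0, 166.2]
orientation: [2.08, 2.315, 0.035]
ft_force: [0.3, 0.5, -5.4]
width: 22.1
```

Run:
```python
from h import *
plan2([598.6,60.8,170],17.75,2.4)
```

```text
now [545.1 -38.  166.2] ly 6.15 tilt 2.09 w 22.1 t 26.65 F [ 0.3  0.5 -5.4]
shift mm [92.5 63.9 -2.1] norm [ 0.617  0.426 -0.014] turn norm [-0.0058  0.0139 -0.1932]
```

move_arm:
  motion:
    - [[0.06,0.04,-0.01],[0,0,-0.02]]
    - [[0.2,0.13,-0.02],[-0.002,0.005,-0.06]]
    - [[0.37,0.25,-0.02],[-0.004,0.01,-0.11]]
    - [[0.52,0.36,-0.02],[-0.005,0.013,-0.16]]
    - [[0.617,0.426,-0.02],[-0.005,0.014,-0.193]]

```text
t: 27.28
ee_pos: [599.6, 59.9, 171.6]
orientation: [1.838, 2.516, 0.052]
ft_force: [-0.2, -0.3, -3.9]
width: 21.8
```

Run:
```python
from h import *
overlay('u')
plan2([598.6,60.8,170],17.75,2.4)
im=shot('top','u_top',(200,100,320,220),5)
im=shot('wrist','u_wrist')
```

```text
now [600.5  61.2 171.8] ly 17.78 tilt 2.49 w 21.9 t 27.32 F [ 1.2  1.6 -5.6]
shift mm [ 0.2 -2.   1.7] norm [ 0.001 -0.013  0.012] turn norm [0.0015 0.0001 0.0006]
```

View pics/u.png

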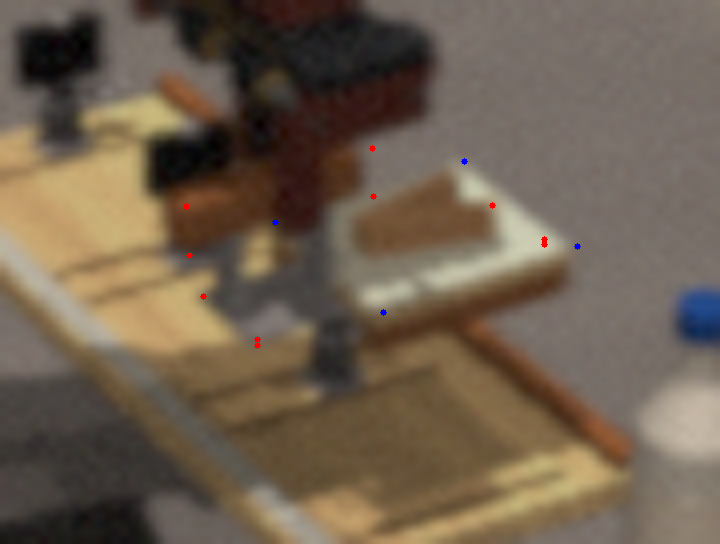

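View pics/u_wrist.png

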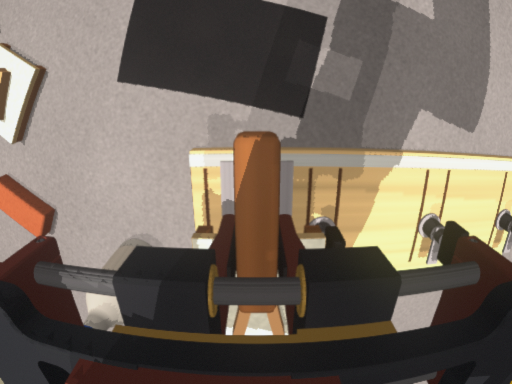

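View pics/u_top.png

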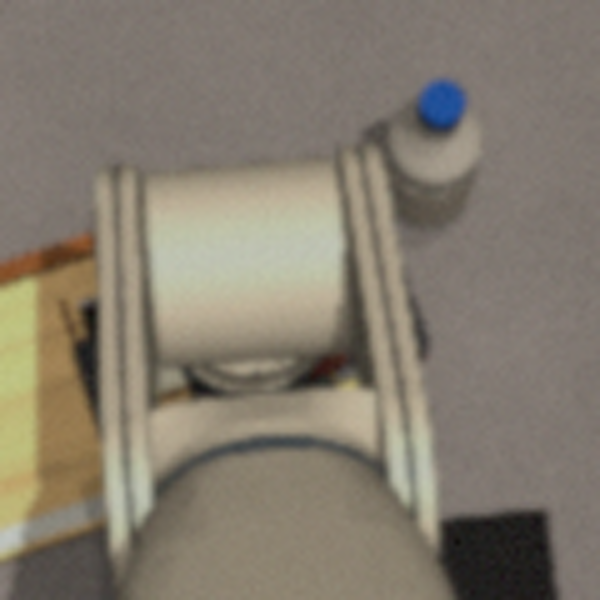

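Run:
```python
from h import *
plan2([598.8,60.8,84],17.75,2.4)
```

```text
now [598.9  59.2 171.6] ly 17.63 tilt 2.38 w 21.7 t 27.43 F [-1.5 -0.5 -5. ]
shift mm [ 1.6 -3.2 87.6] norm [ 0.011 -0.022  0.584] turn norm [-0.0003  0.0007 -0.002 ]
```

move_arm:
  motion:
    - [[0,0,0.06],[0,0,0]]
    - [[0.005,-0.01,0.2],[0,0,0]]
    - [[0.008,-0.015,0.37],[0,0,0]]
    - [[0.008,-0.022,0.52],[0,0,0]]
    - [[0.008,-0.022,0.584],[0,0,0]]

```text
t: 28.05
ee_pos: [597.5, 59.2, 82.7]
orientation: [1.843, 2.515, 0.05]
ft_force: [-0.7, 0.4, -4.8]
width: 22.1
```

Run:
```python
from h import *
overlay('v')
plan2([598.8,60.8,70],17.75,2.4)
im=shot('wrist','v_wrist')
```

```text
now [597.5  59.4  82.2] ly 17.53 tilt 2.25 w 21.9 t 28.1 F [ 0.9  0.2 -5.8]
shift mm [ 1.   1.2 12.3] norm [0.007 0.008 0.082] turn norm [-0.0025  0.0001 -0.0037]
```

View pics/v.png

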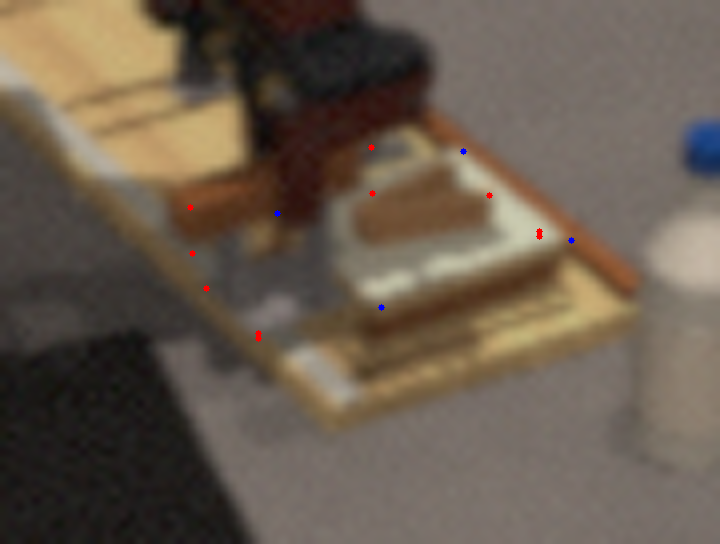

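View pics/v_wrist.png

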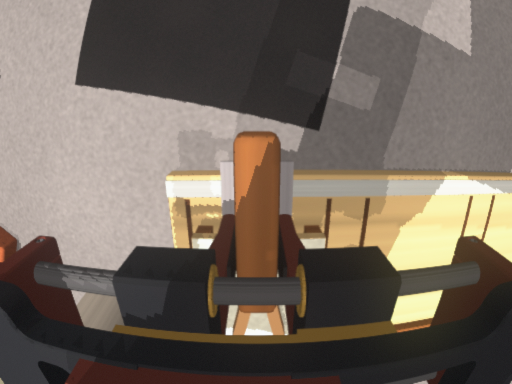

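move_arm:
  motion:
    - [[0.007,0.008,0.02],[0,0,-0.003]]
    - [[0.007,0.008,0.035],[0,0,-0.003]]
    - [[0.007,0.008,0.05],[0,0,-0.003]]
    - [[0.007,0.008,0.065],[0,0,-0.003]]
    - [[0.007,0.008,0.08],[0,0,-0.003]]

```text
t: 28.78
ee_pos: [600.7, 61.7, 72.7]
orientation: [1.836, 2.516, 0.054]
ft_force: [0.9, 0.4, -3.9]
width: 21.8
```

Run:
```python
from h import *
overlay('w')
plan2([598.8,60.8,70],17.75,2.4)
im=shot('wrist','w_wrist')
```

```text
now [600.5  61.7  72.4] ly 17.77 tilt 2.47 w 21.7 t 28.82 F [ 1.1  0.8 -4. ]
shift mm [-0.3 -2.   2.3] norm [-0.002 -0.014  0.015] turn norm [0.0011 0.0008 0.0004]
```

View pics/w.png

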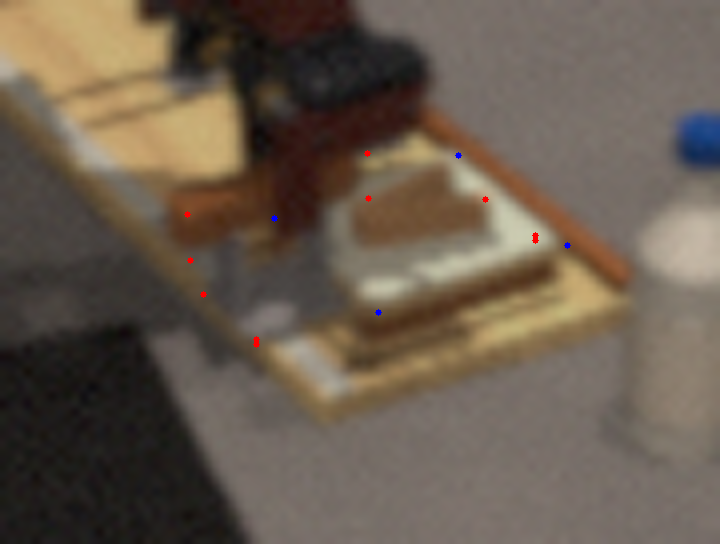

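move_arm:
  motion:
    - [[0,0,0.01],[0,0,0]]
    - [[0,0,0.015],[0,0,0]]
    - [[0,0,0.02],[0,0,0]]
    - [[0,0,0.025],[0,0,0]]
    - [[0,0,0.03],[0,0,0]]

```text
t: 29.5
ee_pos: [600.5, 61.7, 68.1]
orientation: [1.836, 2.517, 0.053]
ft_force: [0.5, 0.7, -2.7]
width: 21.6
```

Run:
```python
from h import *
overlay('x')
plan2([598.8,60.8,70],17.75,2.4)
im=shot('wrist','x_wrist')
```

```text
now [600.5  61.7  67.9] ly 17.77 tilt 2.43 w 22.0 t 29.55 F [ 0.1 -0.1 -3.5]
shift mm [-0.3 -1.8 -2.1] norm [-0.002 -0.012 -0.014] turn norm [0.0006 0.0007 0.0003]
```

View pics/x.png

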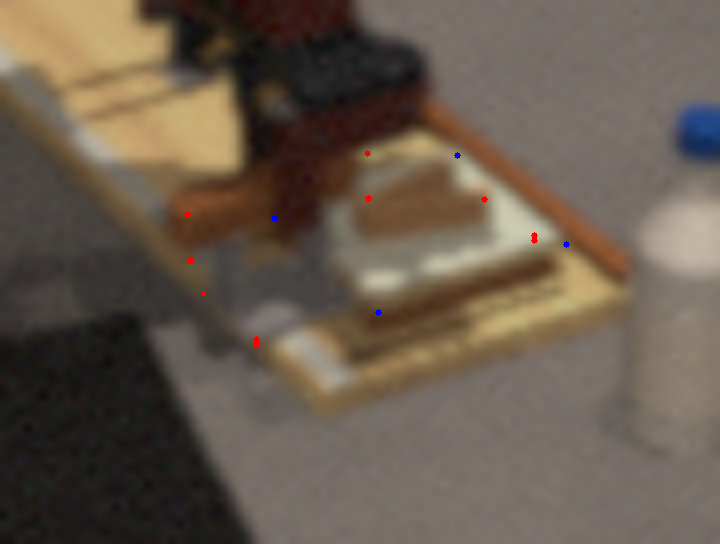

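View pics/x_wrist.png

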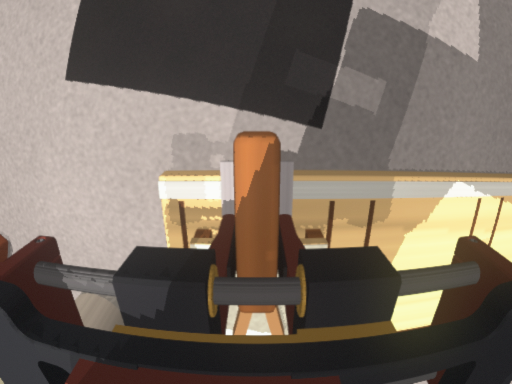

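move_arm:
  motion:
    - [[0,0,0.008],[0,0,0]]
    - [[0,0,0.015],[0,0,0]]
    - [[0,0,0.017],[0,0,0]]
    - [[0,-0.03,0.016],[0,0,0]]
    - [[0,-0.08,0.013],[0,0,0]]

```text
t: 30.22
ee_pos: [588.8, 58.0, 65.6]
orientation: [1.836, 2.517, 0.053]
ft_force: [-0.2, -0.4, -4.2]
width: 21.6
```

Run:
```python
from h import *
plan2([598.8-.952*120,60.8-.305*120,68],17.75,2.4)
im=shot('wrist','y_wrist')
im=shot('side','y_side',(200,150,320,240),6)
```

```text
now [588.8  58.   65.6] ly 17.78 tilt 2.43 w 21.6 t 30.23 F [-0.2 -0.4 -4.2]
shift mm [  -0.4 -109.3   -7.1] norm [-0.003 -0.729 -0.047] turn norm [0.0006 0.0007 0.0004]
```

View pics/y_side.png

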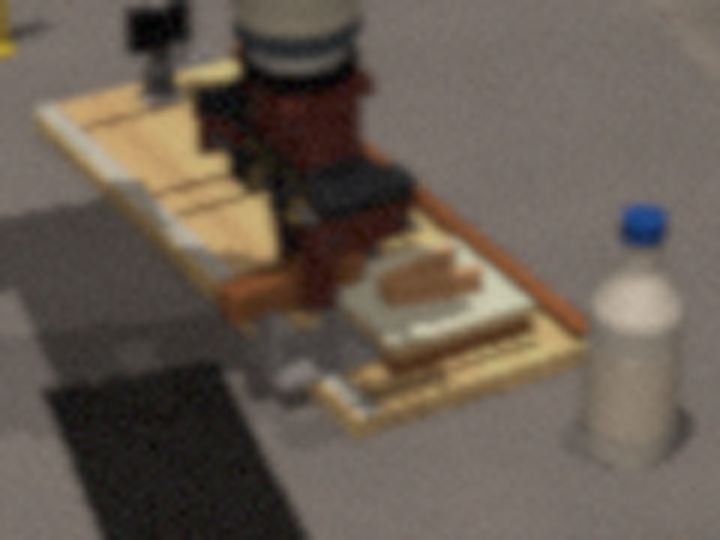

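View pics/y_wrist.png

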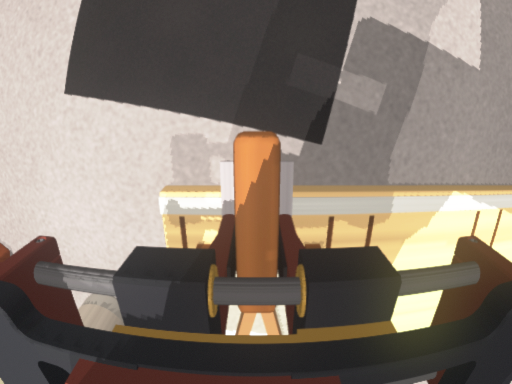

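move_arm:
  motion:
    - [[0,-0.1,-0.005],[0,0,0]]
    - [[0,-0.25,-0.012],[0,0,0]]
    - [[0,-0.42,-0.02],[0,0,0]]
    - [[0,-0.6,-0.028],[0,0,0]]
    - [[0,-0.75,-0.034],[0,0,0]]

```text
t: 30.95
ee_pos: [479.9, 23.3, 66.0]
orientation: [1.837, 2.517, 0.052]
ft_force: [0.7, 1.2, -3.3]
width: 21.7
```

Run:
```python
from h import *
plan2([460,-10,190],0,1)
im=shot('side','z_side',(200,150,320,240),6)
```

```text
now [479.9  23.3  66. ] ly 17.77 tilt 2.4 w 21.7 t 30.95 F [ 0.7  1.2 -3.3]
shift mm [ -25.7  -23.9 -125.1] norm [-0.171 -0.159 -0.834] turn norm [ 0.0233 -0.0082  0.296 ]
```

View pics/z_side.png

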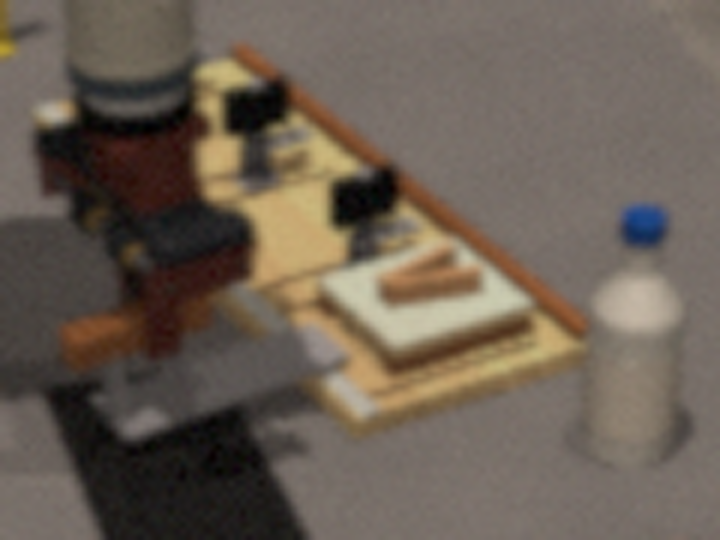

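move_arm:
  motion:
    - [[0,0,-0.1],[0,0,0]]
    - [[0,0,-0.3],[0,0,0]]
    - [[0,0,-0.5],[0,0,0.1]]
    - [[-0.1,0,-0.75],[0,0,0.2]]
    - [[-0.2,0,-0.85],[0,0,0.296]]

```text
t: 31.62
ee_pos: [488.2, -6.5, 197.0]
orientation: [2.206, 2.201, 0.065]
ft_force: [-0.5, 0.0, -2.0]
width: 22.2
```

Run:
```python
from h import *
plan2([590,-190,190],0,2.4)
```

```text
now [488.2  -6.5 197. ] ly -0.16 tilt 2.67 w 22.2 t 31.62 F [-0.5  0.  -2. ]
shift mm [-183.3  101.8    9.5] norm [-1.222  0.679  0.064] turn norm [ 0.0045 -0.0115 -0.0026]
```

move_arm:
  motion:
    - [[-0.15,0.1,0],[0,0,0]]
    - [[-0.4,0.25,0],[0,-0.005,0]]
    - [[-0.7,0.43,0.02],[0,-0.01,0]]
    - [[-0.9,0.58,0.04],[0.004,-0.011,0]]
    - [[-1.0,0.68,0.06],[0.004,-0.011,0]]

```text
t: 32.25
ee_pos: [590.3, -158.2, 188.0]
orientation: [2.203, 2.2, 0.043]
ft_force: [-0.2, 0.9, -2.8]
width: 22.0
```

Run:
```python
from h import *
plan2([590,-190,190],0,2.4)
shot('wrist','aa_wrist')
pp('wrist',['board0'],.3)
shot('top')
pp('top',['board0'],.3)
```

```text
now [ 590.3 -158.2  188. ] ly -0.08 tilt 2.24 w 22.0 t 32.25 F [-0.2  0.9 -2.8]
shift mm [-31.8  -0.2  -2. ] norm [-0.212 -0.001 -0.013] turn norm [-0.0026  0.0002 -0.0013]
board0 [(0.98, [594.4, -303.1, -2.1]), (0.92, [673.5, 82.8, 19.7]), (0.86, [516.9, -432.4, -0.8]), (0.46, [479.3, -21.5, -1.0])]
board0 [(0.91, [514.0, -435.9, -3.2]), (0.86, [675.2, 85.2, 13.6])]
```

View pics/aa_wrist.png

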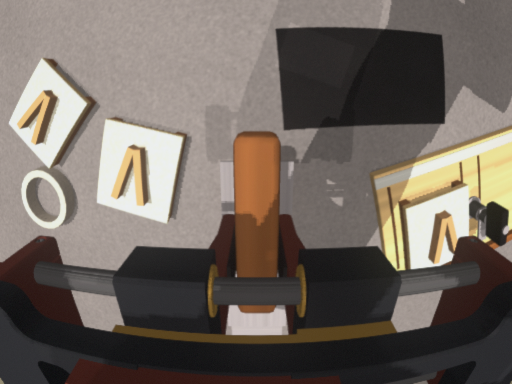

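Run:
```python
from h import *
shot('wrist','ab',(5,50,195,230),4)
```

```text
(no output)
```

View pics/ab.png

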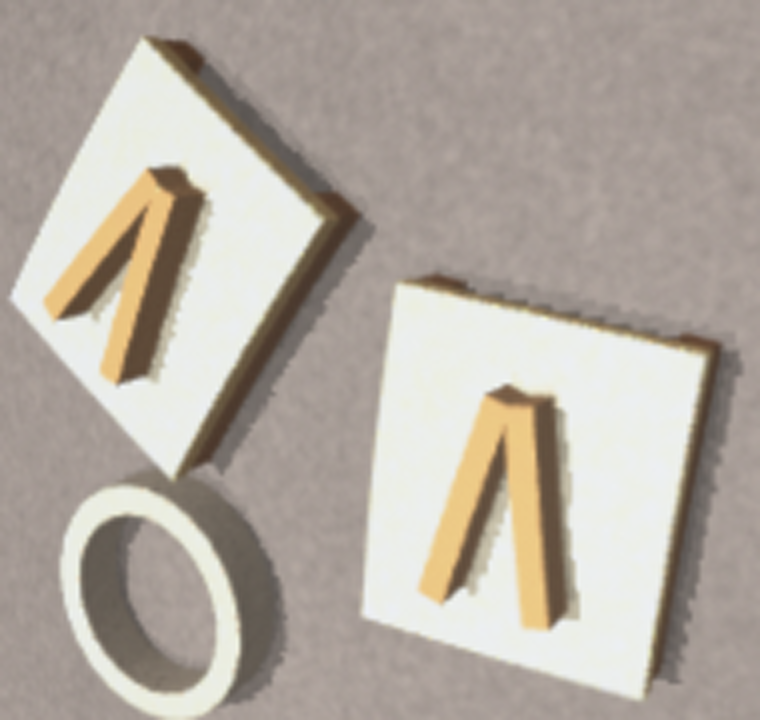

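```bash
cat >> h.py <<'E'
from scipy.optimize import least_squares
def fitboard(im,px,z=24.):
    w=unproj(im,px,z)[:,:2]  # order near-left(-? ) : image near-left, near-right, far-right, far-left ; image right = lifter +y
    M=np.array([(-55,-50),(-55,50),(55,50),(55,-50)],float)
    def f(v):
        c,s=np.cos(v[2]),np.sin(v[2]); return ((M@np.array([[c,s],[-s,c]])+v[:2])-w).ravel()
    r=least_squares(f,[*w.mean(0),np.arctan2(*(w[2]-w[1])[::-1])])
    print('fit',r.x[:2].round(1),'yaw',np.degrees(r.x[2]).round(2),'res',np.abs(r.fun).max().round(1)); return r.x
E
python3 - <<'E'
from h import *
im=shot('wrist')
f=lambda l:np.array(l)/4+[5,50]-.4
B=fitboard(im,f([(397,284),(708,354),(643,698),(362,616)]))
C=fitboard(im,f([(145,38),(328,217),(176,478),(10,298)]))
d=B[2]; e=np.array([np.cos(d),np.sin(d)])
plan2([*(B[:2]-200*e),190],np.degrees(d),2.4); print(B[:2]-200*e,B[:2]-76*e)
E
```

```text
fit [ 596.5 -301.5] yaw -15.08 res 1.0
fit [ 515. -433.] yaw -43.42 res 1.1
now [ 587.8 -155.6  187.1] ly 0.03 tilt 2.09 w 21.6 t 32.55 F [-0.1  0.3 -3.4]
shift mm [ -93.8 -184.2   -9.7] norm [-0.625 -1.228 -0.065] turn norm [-0.0053 -0.0107  0.2517]
[ 403.42741246 -249.47813843] [ 523.15486366 -281.74789875]
```

move_arm:
  motion:
    - [[-0.06,-0.12,0],[0,0,0.02]]
    - [[-0.18,-0.35,0],[0,-0.005,0.08]]
    - [[-0.32,-0.65,-0.02],[0,-0.01,0.15]]
    - [[-0.46,-0.9,-0.04],[-0.003,-0.01,0.22]]
    - [[-0.55,-1.0,-0.05],[-0.005,-0.01,0.252]]

```text
t: 33.17
ee_pos: [434.6, -238.7, 188.7]
orientation: [2.472, 1.887, 0.039]
ft_force: [0.8, 0.2, -2.9]
width: 21.8
```

Run:
```python
from h import *
plan2([403.4,-249.5,64],-15.1,2.4)
```

```text
now [ 434.6 -238.7  188.7] ly -15.3 tilt 2.31 w 21.8 t 33.17 F [ 0.8  0.2 -2.9]
shift mm [-18.8 -32.2 123.5] norm [-0.125 -0.215  0.823] turn norm [-0.0015 -0.0006 -0.0034]
```

move_arm:
  motion:
    - [[-0.05,-0.08,0.08],[0,0,0]]
    - [[-0.1,-0.17,0.3],[0,0,-0.003]]
    - [[-0.125,-0.22,0.55],[0,0,-0.003]]
    - [[-0.125,-0.22,0.77],[0,0,-0.003]]
    - [[-0.125,-0.22,0.86],[0,0,-0.003]]

```text
t: 33.8
ee_pos: [405.0, -248.4, 56.3]
orientation: [2.468, 1.896, 0.038]
ft_force: [0.5, -0.2, -3.1]
width: 21.8
```

Run:
```python
from h import *
overlay('ac',board=False)
plan2([403.4,-249.5,53],-15.1,2.4)
im=shot('wrist','ad'); shot('top','ae',(300,140,400,240),6)
```

```text
now [ 405.1 -248.4   55.8] ly -14.92 tilt 2.17 w 22.0 t 33.85 F [ 0.5 -0.  -3.8]
shift mm [-1.5 -1.4  2.8] norm [-0.01  -0.01   0.018] turn norm [-0.0038 -0.0018  0.003 ]
```

View pics/ac.png

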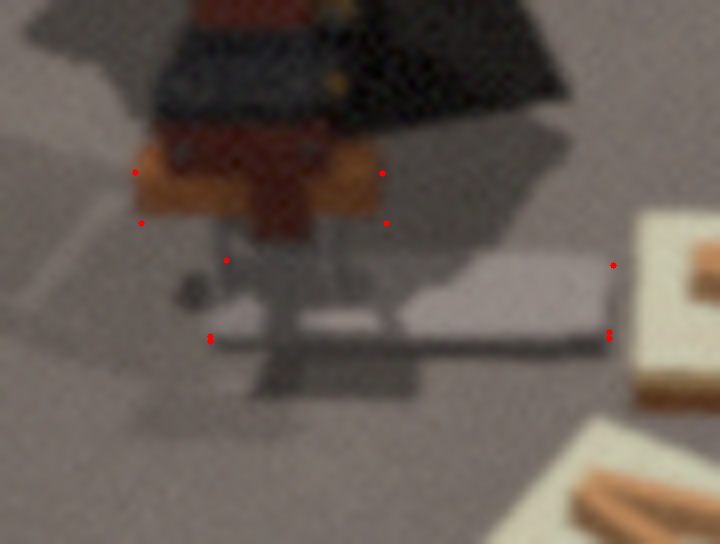

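View pics/ae.png

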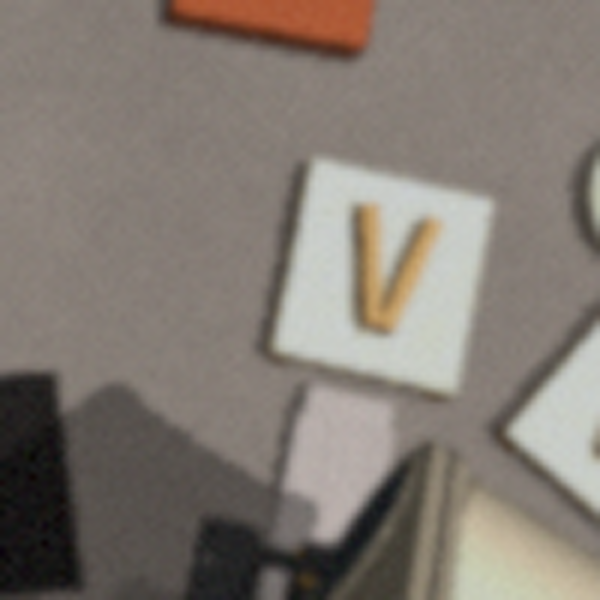

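move_arm:
  motion:
    - [[-0.012,0,0.01],[0,0,0]]
    - [[-0.012,0.05,0.02],[0,0,0]]
    - [[-0.012,0.15,0.026],[0,0,0]]
    - [[-0.012,0.28,0.032],[0,0,0]]
    - [[-0.012,0.4,0.037],[0,0,0]]

```text
t: 34.58
ee_pos: [466.0, -267.4, 55.6]
orientation: [2.465, 1.893, 0.041]
ft_force: [0.4, -0.3, -2.9]
width: 22.2
```

Run:
```python
from h import *
plan2([523.2,-281.7,53],-15.1,2.4)
```

```text
now [ 466.  -267.4   55.6] ly -14.95 tilt 2.45 w 22.2 t 34.58 F [ 0.4 -0.3 -2.9]
shift mm [ 1.  58.8  5.1] norm [0.007 0.392 0.034] turn norm [ 0.0008 -0.0002  0.0025]
```

move_arm:
  motion:
    - [[0.002,0.03,0.02],[0,0,0]]
    - [[0.004,0.13,0.028],[0,0,0.002]]
    - [[0.005,0.25,0.033],[0,0,0.002]]
    - [[0.005,0.35,0.036],[0,0,0.002]]
    - [[0.005,0.39,0.037],[0,0,0.002]]

```text
t: 35.2
ee_pos: [522.2, -281.6, 52.2]
orientation: [2.467, 1.891, 0.04]
ft_force: [-0.3, -0.3, -2.3]
width: 21.7
```

move_arm:
  motion:
    - [[0,0.006,0],[0,0,0]]
    - [[0,0.012,0],[0,0,0]]
    - [[0,0.018,0],[0,0,0]]
    - [[0,0.024,0],[0,0,0]]
    - [[0,0.03,0],[0,0,0]]

```text
t: 35.83
ee_pos: [525.4, -282.5, 52.4]
orientation: [2.468, 1.891, 0.04]
ft_force: [0.1, 0.4, -3.8]
width: 21.6
```

Run:
```python
from h import *
overlay('af',board=False)
plan2([523.2,-281.7,53],-15.1,2.4)
im=shot('wrist','ag',(120,130,390,290),2.5);
```

```text
now [ 525.5 -282.5   52.4] ly -15.08 tilt 2.4 w 22.0 t 35.88 F [ 0.3 -0.7 -2.6]
shift mm [ 0.2 -2.4 -0.7] norm [ 0.001 -0.016 -0.005] turn norm [-0.0001 -0.0005  0.0003]
```

View pics/af.png

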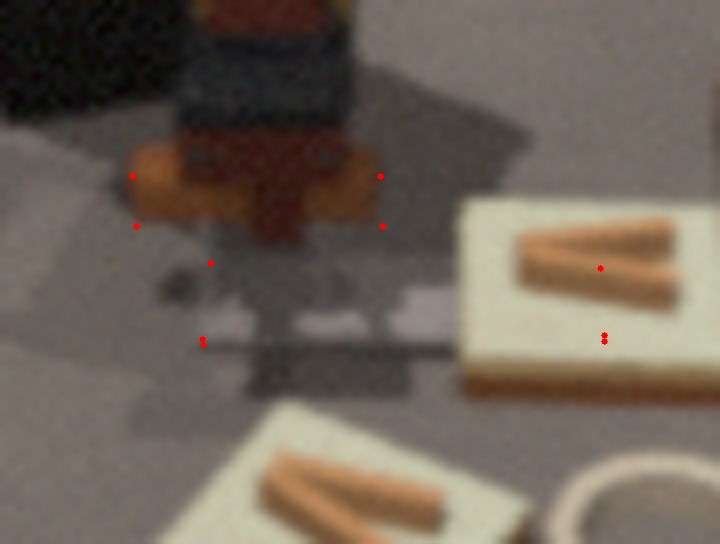

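View pics/ag.png

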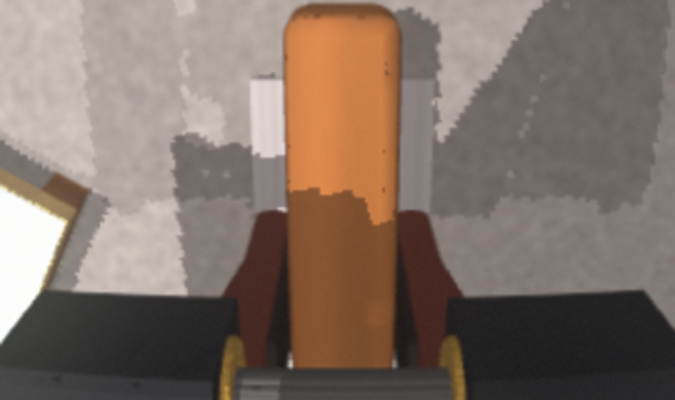

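Run:
```python
from h import *
im=shot('top','ah',(300,120,420,240),5); shot('side','ai')
pp('top',['board0'],.3);pp('side',['board0'],.3)
print(pose()[2]['ft_force'])
```

```text
board0 [(0.73, [676.6, 84.3, 15.6]), (0.58, [646.8, -317.1, 1.0])]
board0 [(0.97, [518.4, -434.1, 0.5]), (0.86, [676.2, 90.2, 19.7]), (0.81, [651.5, -318.8, 0.3])]
[-1.2506105  -0.53100956 -2.80153554]
```

View pics/ah.png

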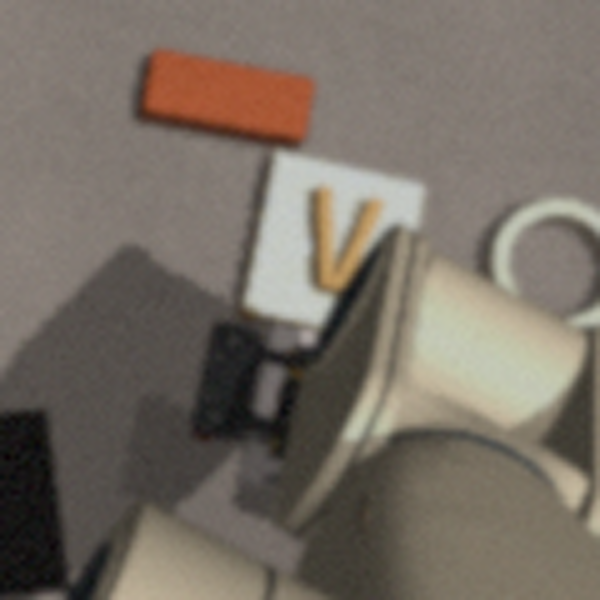

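View pics/ai.png

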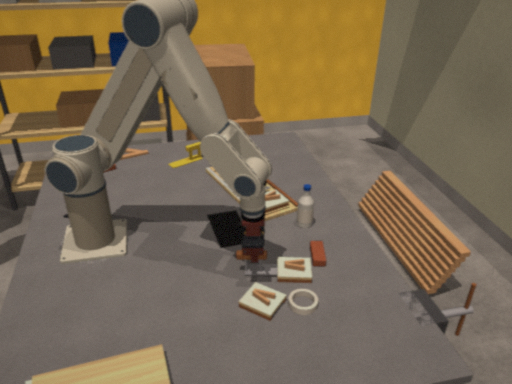

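move_arm:
  motion:
    - [[0,-0.02,0],[0,0,0]]
    - [[0,-0.05,0],[0,0,0]]
    - [[0,-0.09,0],[0,0,0]]
    - [[0,-0.13,0],[0,0,0]]
    - [[0,-0.15,0],[0,0,0]]

```text
t: 36.75
ee_pos: [503.1, -276.4, 51.4]
orientation: [2.468, 1.891, 0.04]
ft_force: [-0.4, -0.5, -2.8]
width: 21.8
```

Run:
```python
from h import *
overlay('aj',board=False)
plan2([523.2,-281.7,53],-15.1,2.4)
im=shot('top','ak',(300,120,420,240),5); 
pp('top',['board0'],.3);pp('side',['board0'],.3)
```

```text
now [ 502.9 -276.3   51.3] ly -15.08 tilt 2.35 w 21.5 t 36.8 F [-0.2  0.5 -3.1]
shift mm [ 0.1 21.  -0.8] norm [ 0.001  0.14  -0.005] turn norm [-0.0008 -0.0007  0.0003]
board0 [(0.86, [673.6, 84.2, 17.0]), (0.71, [647.2, 153.3, 81.3]), (0.68, [627.6, 229.0, 17.7]), (0.62, [649.8, -315.9, -2.5])]
board0 [(0.97, [651.3, -317.5, 0.8]), (0.96, [517.2, -439.0, 1.1]), (0.88, [676.4, 88.2, 17.5])]
```

View pics/aj.png

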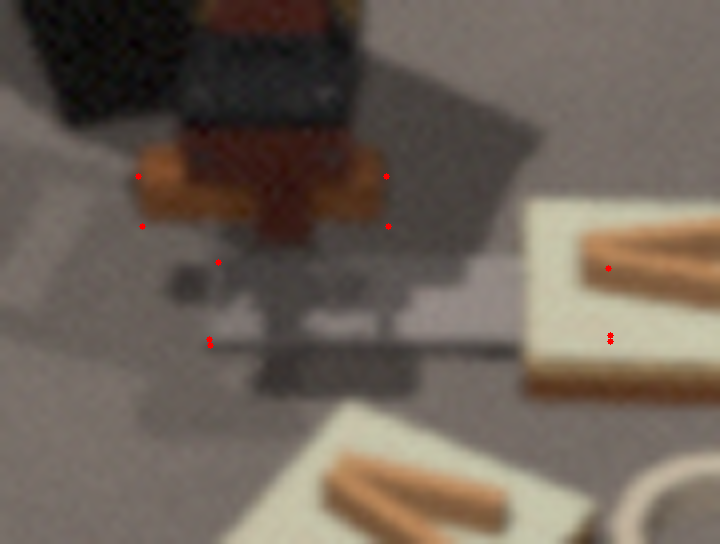

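View pics/ak.png

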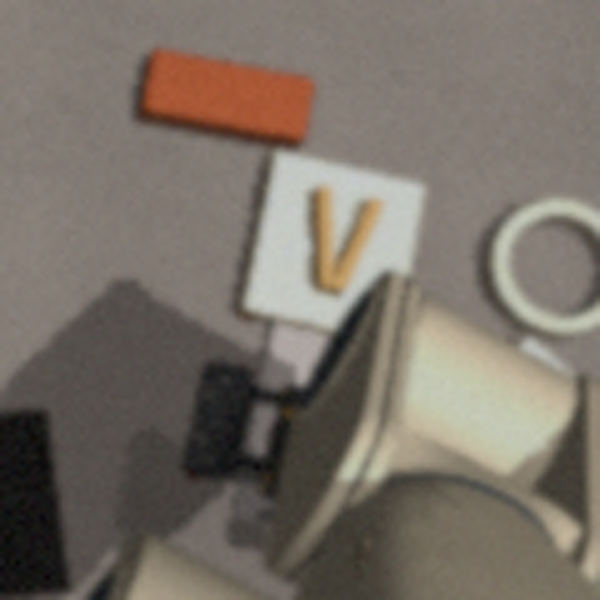

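move_arm:
  motion:
    - [[0,0,0.017],[0,0,0]]
    - [[0,0.06,0.02],[0,0,0]]
    - [[0,0.18,0.025],[0,0,0]]
    - [[0,0.31,0.03],[0,0,0]]
    - [[0,0.41,0.034],[0,0,0]]

```text
t: 37.58
ee_pos: [564.7, -293.0, 48.9]
orientation: [2.467, 1.891, 0.04]
ft_force: [0.1, -0.0, -2.7]
width: 22.0
```

Run:
```python
from h import *
overlay('al',board=False,dz=62.5)
plan2([574.5,-296.3,49],-15.1,2.4)
im=shot('wrist','am'); 
pp('side',['board0'],.3)
```

```text
now [ 566.5 -293.7   49.2] ly -15.06 tilt 2.56 w 22.0 t 37.62 F [ 2.1 -0.8 -2. ]
shift mm [-0.4  8.3  0.6] norm [-0.003  0.056  0.004] turn norm [0.0027 0.     0.0007]
board0 [(0.85, [648.5, -317.6, 1.7]), (0.65, [516.5, -435.8, 0.5]), (0.64, [675.4, 87.2, 19.0])]
```

View pics/al.png

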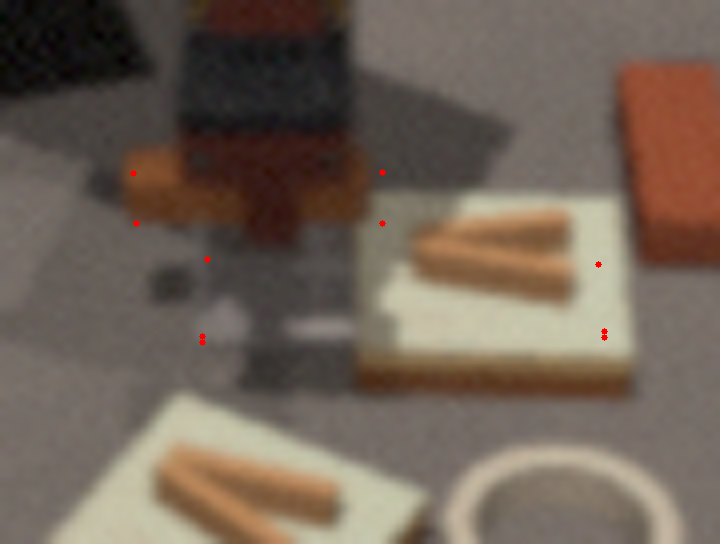

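View pics/am.png

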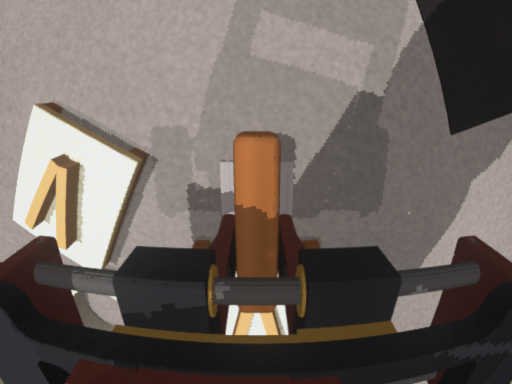

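move_arm:
  motion:
    - [[0,0.015,0.001],[0,0,0]]
    - [[0,0.03,0.002],[0,0,0]]
    - [[0,0.045,0.003],[0,0,0]]
    - [[0,0.058,0.003],[0,0,0]]
    - [[0,0.072,0.004],[0,0,0]]

```text
t: 38.35
ee_pos: [573.8, -295.5, 48.8]
orientation: [2.467, 1.891, 0.04]
ft_force: [0.2, -0.2, -2.9]
width: 22.0
```

Run:
```python
from h import *
overlay('an',board=False,dz=62.5)
plan2([574.5,-296.3,49],-15.1,2.4)
im=shot('wrist','ao',(120,130,390,290),2.5)
```

```text
now [ 574.1 -295.6   48.8] ly -15.08 tilt 2.41 w 21.7 t 38.4 F [ 0.6 -1.  -2.8]
shift mm [-0.6  0.6 -0.2] norm [-0.004  0.004 -0.001] turn norm [ 0.0001 -0.0005  0.0004]
```

View pics/an.png

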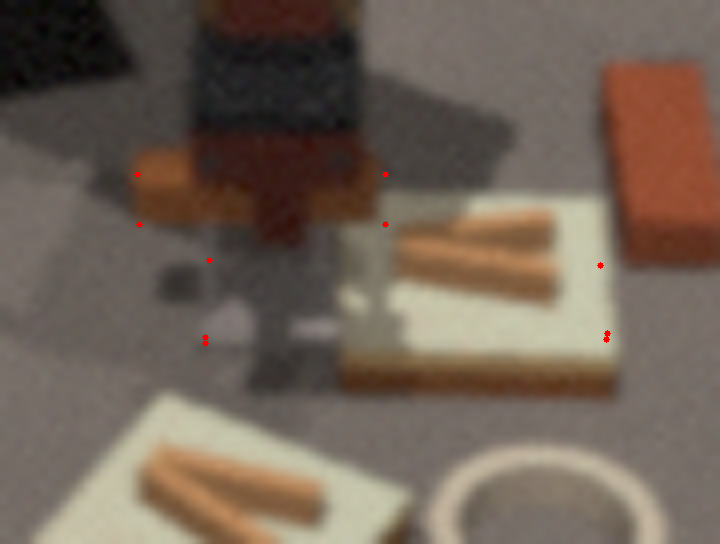

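View pics/ao.png

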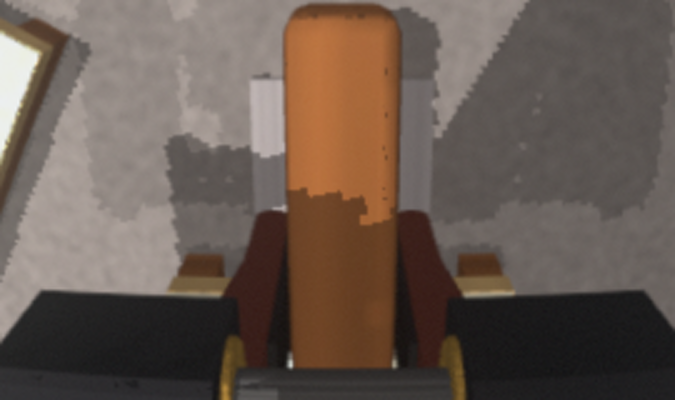

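Run:
```python
from h import *
im=shot('wrist'); P,R,o=pose()
h=np.array([R[0,1],R[1,1],0]);h/=np.linalg.norm(h); l=np.array([-h[1],h[0],0])
g=P-19*R[:,2]
for x in (21,23,25,28):
  for z in (0,15,24):
    X=[g[0],g[1],0]+h*x+l*44+[0,0,z]; print(x,z,((proj(im,X)[0]-[120,130])*2.5).round(0))
```

```text
21 0 [480. 238.]
21 15 [489. 260.]
21 24 [494. 274.]
23 0 [480. 244.]
23 15 [488. 266.]
23 24 [494. 281.]
25 0 [479. 249.]
25 15 [488. 272.]
25 24 [493. 287.]
28 0 [479. 258.]
28 15 [487. 281.]
28 24 [492. 296.]
```

move_arm:
  motion:
    - [[0,0.01,0.001],[0,0,0]]
    - [[0,0.02,0.001],[0,0,0]]
    - [[0,0.03,0.001],[0,0,0]]
    - [[0,0.04,0.002],[0,0,0]]
    - [[0,0.045,0.002],[0,0,0]]

```text
t: 39.12
ee_pos: [580.2, -297.2, 48.6]
orientation: [2.468, 1.891, 0.04]
ft_force: [-0.4, 0.3, -2.8]
width: 22.0
```

move_arm:
  motion:
    - [[0,0,-0.03],[0,0,0]]
    - [[0,0,-0.07],[0,0,0]]
    - [[0,0,-0.12],[0,0,0]]
    - [[0,0,-0.17],[0,0,0]]
    - [[0,0,-0.2],[0,0,0]]

```text
t: 39.75
ee_pos: [579.2, -297.0, 79.5]
orientation: [2.467, 1.89, 0.041]
ft_force: [0.3, 0.6, -4.0]
width: 22.2
```

Run:
```python
from h import *
overlay('ap',dz=62.5)
plan2([574.5,-296.3,49],-15.1,2.4)
im=shot('wrist','aq',(120,130,390,290),2.5)
P,R,o=pose()
h=np.array([R[0,1],R[1,1],0]);h/=np.linalg.norm(h); l=np.array([-h[1],h[0],0])
g=P-19*R[:,2]
for x in (21,23,25):
  for z in (0,15,24):
    X=[g[0],g[1],g[2]-62.5-12]+h*x+l*44+[0,0,z]; print(x,z,((proj(im,X)[0]-[120,130])*2.5).round(0))
```

```text
now [ 579.4 -297.1   79.9] ly -15.08 tilt 2.46 w 21.6 t 39.8 F [ 0.3 -0.1 -3.2]
shift mm [-0.5 -6.3 30.6] norm [-0.003 -0.042  0.204] turn norm [ 0.001  -0.0003  0.0004]
21 0 [476. 228.]
21 15 [484. 249.]
21 24 [490. 263.]
23 0 [476. 234.]
23 15 [484. 255.]
23 24 [489. 269.]
25 0 [475. 240.]
25 15 [483. 261.]
25 24 [489. 275.]
```

View pics/ap.png

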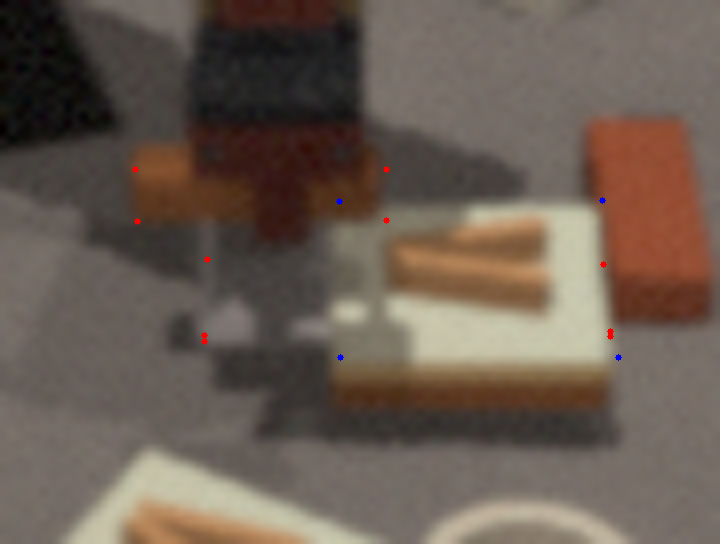

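View pics/aq.png

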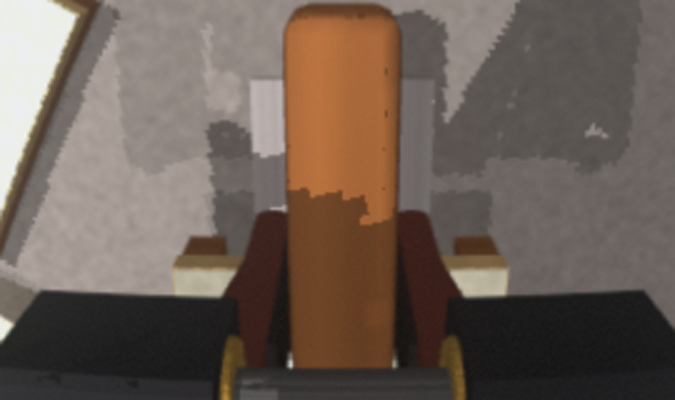

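move_arm:
  motion:
    - [[0,-0.02,-0.06],[0,0,0]]
    - [[0.02,-0.08,-0.2],[0,0,0]]
    - [[0.06,-0.2,-0.38],[0,0,-0.02]]
    - [[0.14,-0.38,-0.54],[0,0,-0.06]]
    - [[0.24,-0.56,-0.62],[0,0,-0.1]]

```text
t: 40.48
ee_pos: [503.2, -239.2, 169.7]
orientation: [2.362, 2.016, 0.038]
ft_force: [-0.9, -0.4, -4.5]
width: 21.8
```

Run:
```python
from h import *
plan2([500,-110,175],0,2.4)
```

```text
now [ 503.2 -239.2  169.7] ly -9.01 tilt 2.48 w 21.8 t 40.48 F [-0.9 -0.4 -4.5]
shift mm [127.1 -23.1  -6.9] norm [ 0.847 -0.154 -0.046] turn norm [ 0.001   0.0107 -0.1501]
```

move_arm:
  motion:
    - [[0.12,-0.02,0],[0,0,-0.02]]
    - [[0.33,-0.05,-0.01],[0,0.003,-0.06]]
    - [[0.56,-0.1,-0.02],[0,0.006,-0.1]]
    - [[0.78,-0.14,-0.04],[0,0.01,-0.14]]
    - [[0.98,-0.17,-0.05],[0,0.011,-0.17]]

```text
t: 41.1
ee_pos: [501.8, -88.6, 173.8]
orientation: [2.178, 2.224, 0.047]
ft_force: [0.1, 0.1, -3.5]
width: 21.5
```

Run:
```python
from h import *
plan2([525,60,175],12,2.4)
```

```text
now [501.8 -88.6 173.8] ly 1.21 tilt 2.38 w 21.5 t 41.1 F [ 0.1  0.1 -3.5]
shift mm [148.1  26.3   0. ] norm [0.987 0.176 0.   ] turn norm [-0.0004  0.0071 -0.1797]
```

move_arm:
  motion:
    - [[0.16,0.02,0],[0,0,-0.02]]
    - [[0.38,0.06,0],[0,0.003,-0.06]]
    - [[0.6,0.1,0],[0,0.005,-0.11]]
    - [[0.82,0.15,0],[0,0.007,-0.15]]
    - [[1.0,0.18,0],[0,0.007,-0.18]]

```text
t: 41.72
ee_pos: [526.1, 62.2, 174.9]
orientation: [1.959, 2.422, 0.05]
ft_force: [0.6, 0.3, -4.6]
width: 21.8
```

Run:
```python
from h import *
plan2([551.7,203.5,175],17.75,2.4)
```

```text
now [526.1  62.2 174.9] ly 12.04 tilt 2.39 w 21.8 t 41.73 F [ 0.6  0.3 -4.6]
shift mm [132.8  54.5   2.2] norm [0.885 0.363 0.015] turn norm [-0.0002  0.0039 -0.0951]
```

move_arm:
  motion:
    - [[0.16,0.06,0],[0,0,-0.02]]
    - [[0.38,0.15,0],[0,0.002,-0.05]]
    - [[0.6,0.25,0.01],[0,0.003,-0.08]]
    - [[0.79,0.32,0.015],[0,0.004,-0.095]]
    - [[0.885,0.363,0.015],[0,0.004,-0.095]]

```text
t: 42.35
ee_pos: [551.4, 203.5, 174.7]
orientation: [1.838, 2.517, 0.052]
ft_force: [0.6, 0.0, -4.2]
width: 21.9
```

Run:
```python
from h import *
plan2([551.7,203.5,86],17.75,2.4)
shot('wrist','ar')
overlay('as',dz=62.5)
```

```text
now [551.4 203.5 174.7] ly 17.73 tilt 2.35 w 21.9 t 42.35 F [ 0.6  0.  -4.2]
shift mm [-0.1 -3.3 88.6] norm [-0.001 -0.022  0.591] turn norm [-0.0008 -0.0001 -0.0003]
```

View pics/ar.png

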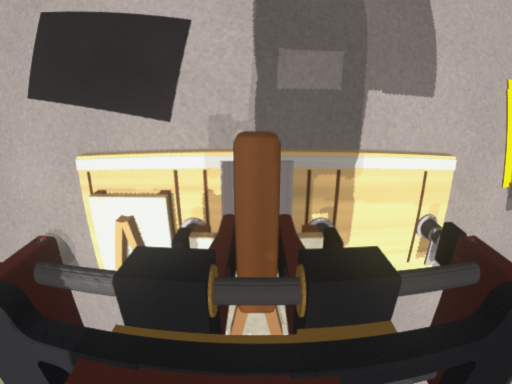

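View pics/as.png

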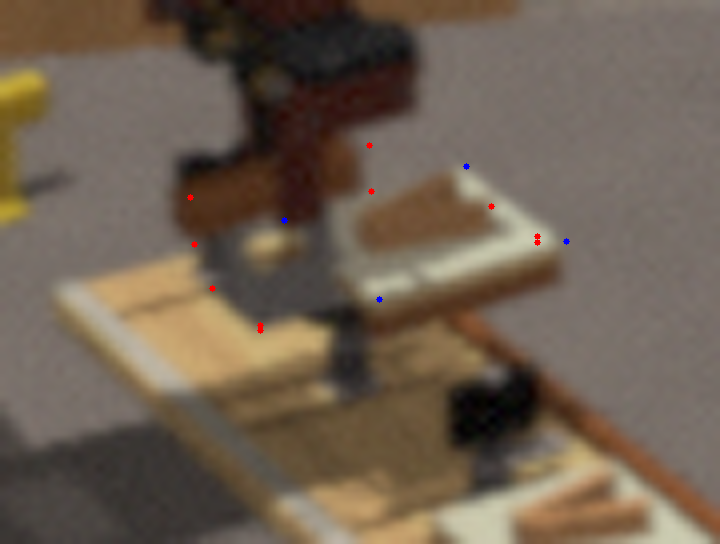

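move_arm:
  motion:
    - [[0,0,0.06],[0,0,0]]
    - [[0,-0.006,0.2],[0,0,0]]
    - [[0,-0.012,0.37],[0,0,0]]
    - [[0,-0.02,0.52],[0,0,0]]
    - [[0,-0.022,0.6],[0,0,0]]

```text
t: 43.08
ee_pos: [550.6, 200.2, 83.4]
orientation: [1.842, 2.516, 0.048]
ft_force: [0.4, 0.0, -4.8]
width: 22.1
```

Run:
```python
from h import *
plan2([551.7,203.5,67],17.75,2.4)
shot('wrist','at')
```

```text
now [550.6 200.2  83.4] ly 17.57 tilt 2.21 w 22.1 t 43.08 F [ 0.4  0.  -4.8]
shift mm [ 2.8  1.4 16.5] norm [0.019 0.009 0.11 ] turn norm [-0.0031  0.0003 -0.003 ]
```

View pics/at.png

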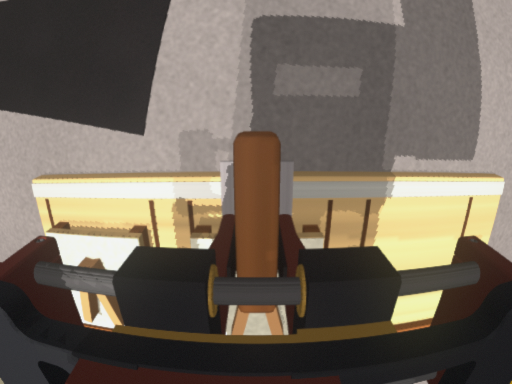

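move_arm:
  motion:
    - [[0.01,0.005,0.02],[0,0,-0.002]]
    - [[0.012,0.005,0.045],[0,0,-0.002]]
    - [[0.012,0.005,0.07],[0,0,-0.002]]
    - [[0.012,0.005,0.09],[0,0,-0.002]]
    - [[0.012,0.005,0.11],[0,0,-0.002]]

```text
t: 43.75
ee_pos: [552.6, 204.0, 68.8]
orientation: [1.837, 2.518, 0.053]
ft_force: [1.0, 0.5, -2.4]
width: 21.9
```

Run:
```python
from h import *
plan2([551.7,203.5,66],17.75,2.4)
shot('wrist','au',(120,130,390,290),2.5)
```

```text
now [552.6 204.   68.8] ly 17.78 tilt 2.4 w 21.9 t 43.75 F [ 1.   0.5 -2.4]
shift mm [-0.2 -1.1  2.7] norm [-0.001 -0.008  0.018] turn norm [0.     0.     0.0005]
```

View pics/au.png

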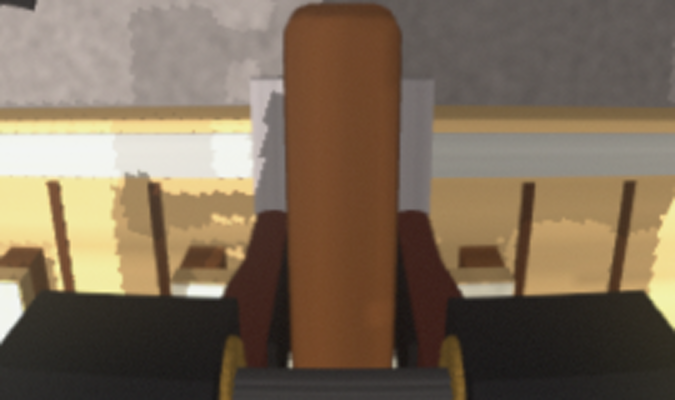

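move_arm:
  motion:
    - [[0,0,0.01],[0,0,0]]
    - [[0,0,0.02],[0,0,0]]
    - [[0,0,0.024],[0,0,0]]
    - [[0,-0.03,0.023],[0,0,0]]
    - [[0,-0.08,0.021],[0,0,0]]

```text
t: 44.42
ee_pos: [540.7, 200.1, 65.0]
orientation: [1.837, 2.518, 0.052]
ft_force: [-0.1, 0.2, -2.3]
width: 21.8
```

Run:
```python
from h import *
plan2([551.7,203.5,66],17.75,2.4)
shot('wrist','av',(120,130,390,290),2.5)
shot('side','aw',(190,140,310,230),6)
```

```text
now [540.7 200.1  65. ] ly 17.77 tilt 2.36 w 21.8 t 44.42 F [-0.1  0.2 -2.3]
shift mm [-0.1 11.6 -0.5] norm [-0.001  0.077 -0.004] turn norm [-0.0006  0.0001  0.0004]
```

View pics/av.png

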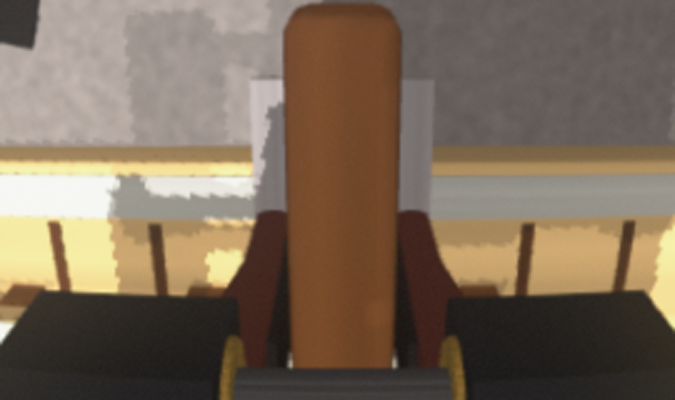

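View pics/aw.png

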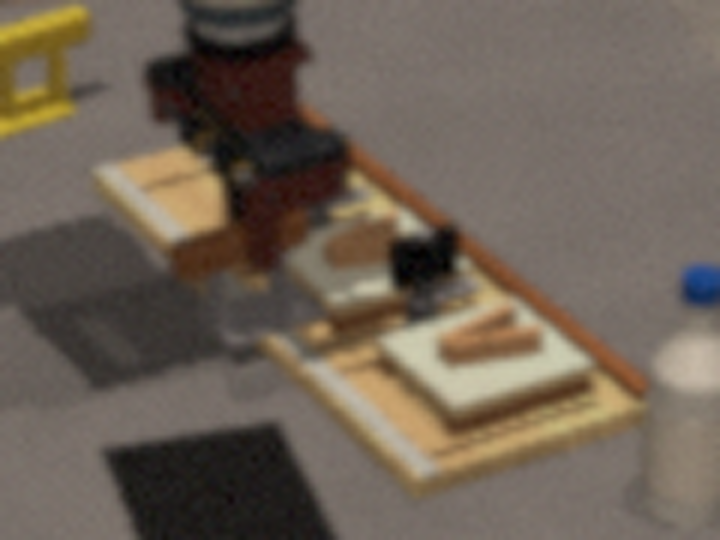

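Board stays put relative to the bed as the blade withdraws. I'll continue the retreat.

move_arm:
  motion:
    - [[0,-0.1,-0.005],[0,0,0]]
    - [[0,-0.25,-0.012],[0,0,0]]
    - [[0,-0.42,-0.02],[0,0,0]]
    - [[0,-0.6,-0.028],[0,0,0]]
    - [[0,-0.78,-0.035],[0,0,0]]

```text
t: 45.15
ee_pos: [427.8, 163.9, 65.5]
orientation: [1.837, 2.518, 0.052]
ft_force: [-0.3, -0.9, -3.5]
width: 21.7
```

Run:
```python
from h import *
shot('top','ax_top')
plan2([430,50,190],-20,2.4)
pp('top',['board0'],.3)
```

```text
now [423.2 162.4  64.8] ly 17.78 tilt 2.01 w 21.8 t 45.2 F [-4.9 -2.  -4.1]
shift mm [-109.1  -23.5 -126.1] norm [-0.727 -0.156 -0.84 ] turn norm [-0.0062 -0.024   0.6292]
board0 [(0.98, [675.1, 86.2, 17.2]), (0.96, [626.7, 228.1, 17.9]), (0.75, [513.1, -436.4, -3.3])]
```

View pics/ax_top.png

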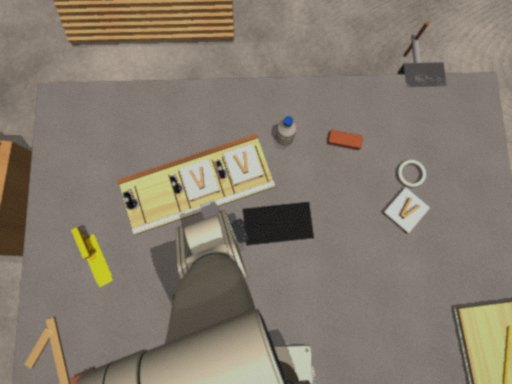

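move_arm:
  motion:
    - [[0,0,-0.12],[0,0,0]]
    - [[0,0,-0.35],[0,0,0.02]]
    - [[-0.1,0,-0.6],[0,0,0.1]]
    - [[-0.3,0,-0.78],[0,-0.01,0.2]]
    - [[-0.6,0.0,-0.84],[0,-0.013,0.3]]

```text
t: 45.88
ee_pos: [453.4, 77.1, 193.5]
orientation: [2.205, 2.192, 0.05]
ft_force: [0.1, 0.3, -2.9]
width: 21.6
```

Run:
```python
from h import *
plan2([500,-300,190],0,2.4)
```

```text
now [453.4  77.1 193.5] ly -0.33 tilt 2.62 w 21.6 t 45.88 F [ 0.1  0.3 -2.9]
shift mm [-376.8   48.5    5.7] norm [-2.512  0.323  0.038] turn norm [ 0.0036  0.0002 -0.0055]
```

move_arm:
  motion:
    - [[-0.25,0.02,0],[0,0,0]]
    - [[-0.6,0.06,0.02],[0,0,0]]
    - [[-0.95,0.1,0.03],[0,0,0]]
    - [[-1.0,0.15,0.03],[0,0,0]]
    - [[-1.0,0.16,0.03],[0,0,0]]

```text
t: 46.5
ee_pos: [476.0, -73.2, 188.0]
orientation: [2.206, 2.193, 0.045]
ft_force: [-0.7, 0.3, -3.5]
width: 21.8
```

move_arm:
  motion:
    - [[-0.3,0.03,0],[0,0,0]]
    - [[-0.65,0.07,0],[0,0,0]]
    - [[-1.0,0.1,0],[0,0,0]]
    - [[-1.0,0.15,0],[0,0,0]]
    - [[-1.0,0.16,0],[0,0,0]]

```text
t: 47.12
ee_pos: [499.2, -221.5, 188.8]
orientation: [2.205, 2.197, 0.045]
ft_force: [-0.3, 0.5, -4.2]
width: 21.8
```

Run:
```python
from h import *
plan2([500,-300,190],0,2.4)
shot('wrist','ay')
pp('wrist',['board0'],.3)
```

```text
now [ 499.2 -221.5  188.8] ly -0.19 tilt 2.33 w 21.8 t 47.12 F [-0.3  0.5 -4.2]
shift mm [-78.5   1.1  -1.2] norm [-0.523  0.007 -0.008] turn norm [-0.0011  0.0001 -0.0032]
board0 [(0.87, [513.5, -435.4, 0.7]), (0.8, [672.7, 82.6, 16.5])]
```

View pics/ay.png

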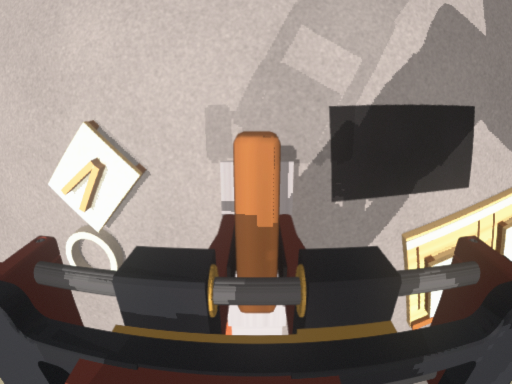

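Run:
```python
from h import *
shot('wrist','az',(40,110,160,280),4.2)
```

```text
(no output)
```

View pics/az.png

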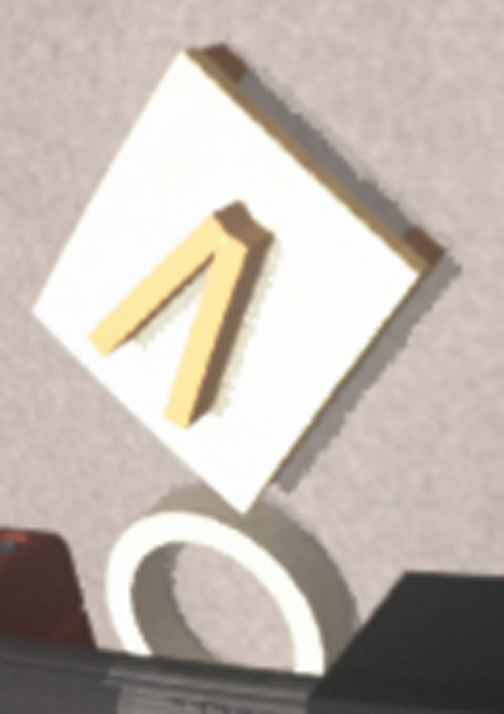

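Run:
```python
from h import *
im=shot('wrist')
f=lambda l:np.array(l)/4.2+[40,110]-.4
C=fitboard(im,f([(185,52),(420,272),(247,512),(35,311)]))
m=unproj(im,[(330,107),(474,106),(470,186),(332,201)],2.); print('mat',m.mean(0),m.round(0).tolist())
d=C[2]; e=np.array([np.cos(d),np.sin(d)])
print(C[:2]-205*e,C[:2]-76*e)
plan2([*(C[:2]-205*e),190],np.degrees(d),2.4)
```

```text
fit [ 515.2 -433.7] yaw -43.59 res 1.0
mat [483.63770679 -20.16926793   2.        ] [[435.0, -134.0, 2.0], [415.0, 82.0, 2.0], [533.0, 96.0, 2.0], [552.0, -125.0, 2.0]]
[ 366.75664451 -292.39204072] [ 460.19777345 -381.32884651]
now [ 498.8 -221.4  188.9] ly -0.12 tilt 2.33 w 21.8 t 47.33 F [-0.5 -0.  -2.8]
shift mm [ -71.3 -131.7   -6.4] norm [-0.475 -0.878 -0.043] turn norm [-0.001  -0.0296  0.7238]
```

move_arm:
  motion:
    - [[-0.05,-0.1,0],[0,0,0.1]]
    - [[-0.17,-0.32,-0.01],[0,-0.008,0.26]]
    - [[-0.3,-0.56,-0.02],[0,-0.015,0.43]]
    - [[-0.42,-0.78,-0.03],[0,-0.022,0.6]]
    - [[-0.475,-0.878,-0.043],[0,-0.03,0.724]]

```text
t: 47.95
ee_pos: [365.1, -293.2, 190.1]
orientation: [2.857, 1.212, 0.024]
ft_force: [-0.7, 0.1, -3.3]
width: 21.7
```

Run:
```python
from h import *
plan2([366.8,-292.4,49],-43.5,2.4)
```

```text
now [ 365.1 -293.2  190.1] ly -44.0 tilt 2.36 w 21.7 t 47.95 F [-0.7  0.1 -3.3]
shift mm [  1.9  -5.1 141. ] norm [ 0.013 -0.034  0.94 ] turn norm [-0.0007  0.0011 -0.0084]
```

move_arm:
  motion:
    - [[0.01,-0.005,0.1],[0,0,-0.005]]
    - [[0.013,-0.01,0.35],[0,0,-0.008]]
    - [[0.013,-0.02,0.62],[0,0,-0.008]]
    - [[0.013,-0.03,0.84],[0,0,-0.008]]
    - [[0.013,-0.034,0.925],[0,0,-0.008]]

```text
t: 48.58
ee_pos: [368.1, -291.1, 48.9]
orientation: [2.849, 1.237, 0.022]
ft_force: [-0.2, 0.5, -2.6]
width: 21.8
```

move_arm:
  motion:
    - [[0,0,0],[0,0,0]]
    - [[0,0,0],[0,0,0]]
    - [[0,0,0],[0,0,0]]
    - [[0,0,0],[0,0,0]]
    - [[0,0,0],[0,0,0]]

```text
t: 49.2
ee_pos: [368.7, -293.1, 51.7]
orientation: [2.847, 1.231, 0.025]
ft_force: [-0.5, 1.1, -2.5]
width: 22.0
```

Run:
```python
from h import *
overlay('ba',board=False,dz=62.5)
plan2([366.8,-292.4,49],-43.5,2.4)
shot('top','bb',(340,150,440,250),6)
```

```text
now [ 368.6 -293.    51.5] ly -43.25 tilt 2.43 w 21.9 t 49.25 F [-0.6  0.6 -2.9]
shift mm [-0.8 -1.9  2.5] norm [-0.005 -0.012  0.016] turn norm [0.0005 0.0007 0.0042]
```

View pics/ba.png

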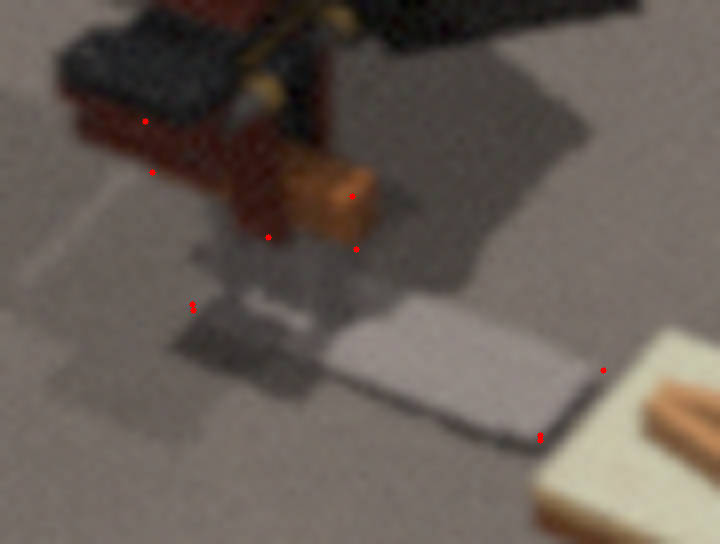

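View pics/bb.png

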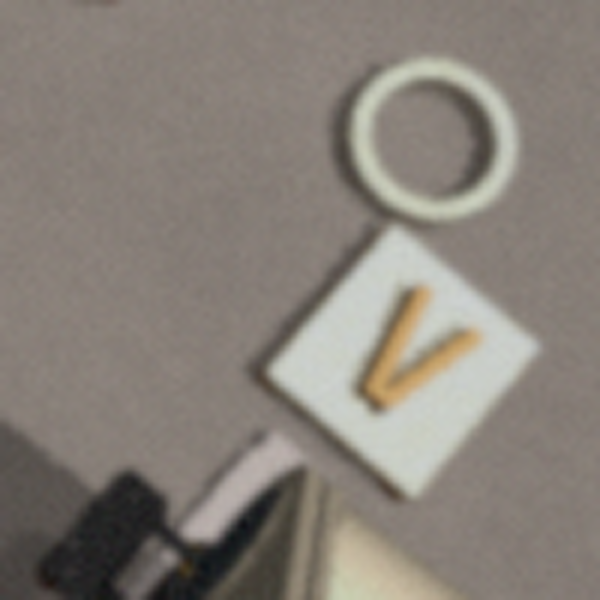

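move_arm:
  motion:
    - [[-0.005,0,0.018],[0,0,0.004]]
    - [[-0.005,0.05,0.02],[0,0,0.004]]
    - [[-0.005,0.15,0.024],[0,0,0.004]]
    - [[-0.005,0.27,0.03],[0,0,0.004]]
    - [[-0.005,0.37,0.034],[0,0,0.004]]

```text
t: 49.92
ee_pos: [410.0, -332.8, 48.5]
orientation: [2.85, 1.225, 0.025]
ft_force: [0.7, -0.4, -2.3]
width: 21.7
```

Run:
```python
from h import *
overlay('bc',board=False,dz=62.5)
plan2([460.2,-381.3,49],-43.5,2.4)
shot('top','bd',(340,150,440,250),6)
```

```text
now [ 411.7 -334.4   48.9] ly -43.49 tilt 2.62 w 21.9 t 49.98 F [ 1.8 -1.5 -2.5]
shift mm [-0.7 67.5  3. ] norm [-0.004  0.45   0.02 ] turn norm [0.0037 0.0005 0.0002]
```

View pics/bc.png

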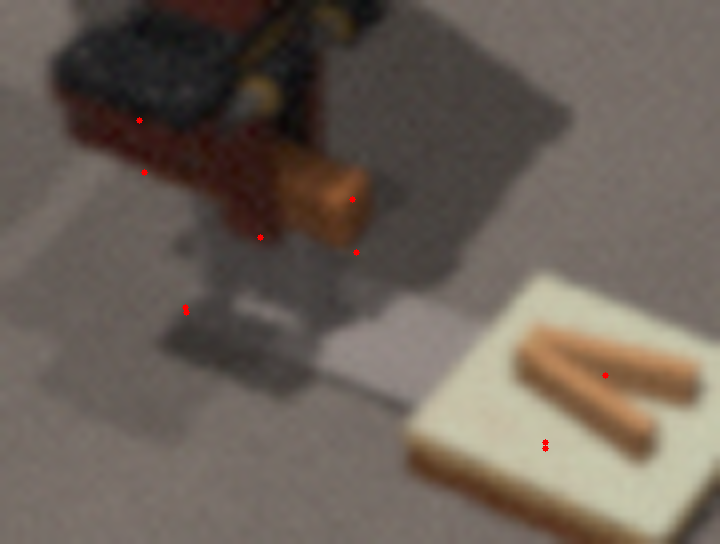

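View pics/bd.png

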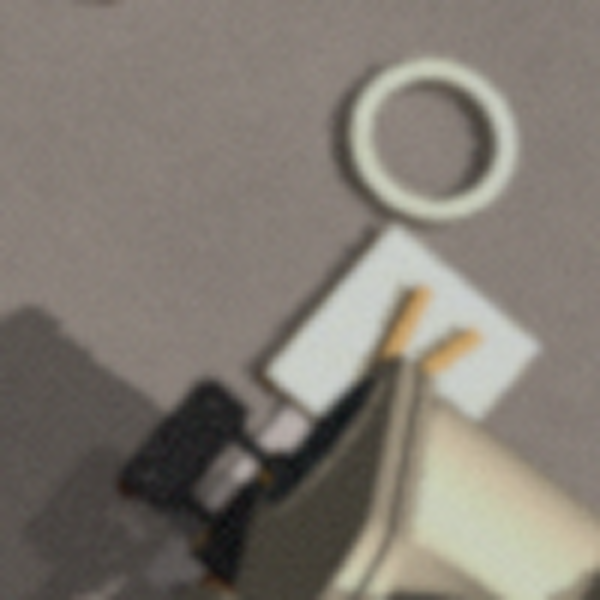

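move_arm:
  motion:
    - [[0,0.05,0.004],[0,0,0]]
    - [[-0.002,0.15,0.008],[0,0,0]]
    - [[-0.004,0.25,0.012],[0,0,0]]
    - [[-0.004,0.34,0.016],[0,0,0]]
    - [[-0.004,0.39,0.018],[0,0,0]]

```text
t: 50.65
ee_pos: [451.5, -373.1, 48.2]
orientation: [2.85, 1.225, 0.025]
ft_force: [0.8, -0.8, -2.6]
width: 22.1
```

```bash
cat >> h.py <<'E'
def near(name,foot=0.):
    im=shot('wrist',name,(120,130,390,290),2.5); P,R,o=pose()
    h=np.array([R[0,1],R[1,1],0]);h/=np.linalg.norm(h); l=np.array([-h[1],h[0],0]); g=P-19*R[:,2]
    for x in (21,25,30):
        print(x,[((proj(im,[g[0],g[1],foot+z]+h*x+l*44)[0]-[120,130])*2.5).round(0).tolist() for z in (0,15,24)])
E
python3 - <<'E'
from h import *
plan2([460.2,-381.3,49],-43.5,2.4)
shot('top','be',(340,150,440,250),6)
near('bf')
E
```

```text
now [ 451.5 -373.1   48.2] ly -43.49 tilt 2.43 w 22.1 t 50.65 F [ 0.8 -0.8 -2.6]
shift mm [ 0.  12.  -0.3] norm [ 0.     0.08  -0.002] turn norm [0.0005 0.0007 0.0002]
21 [[480.0, 237.0], [489.0, 259.0], [495.0, 274.0]]
25 [[479.0, 249.0], [488.0, 271.0], [493.0, 286.0]]
30 [[478.0, 263.0], [486.0, 286.0], [492.0, 301.0]]
```

View pics/bf.png

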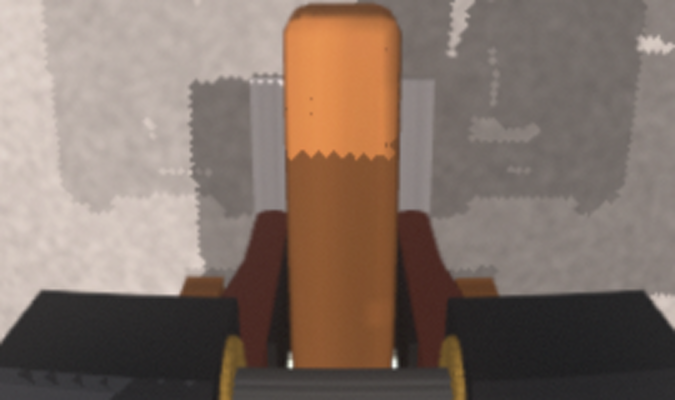

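View pics/be.png

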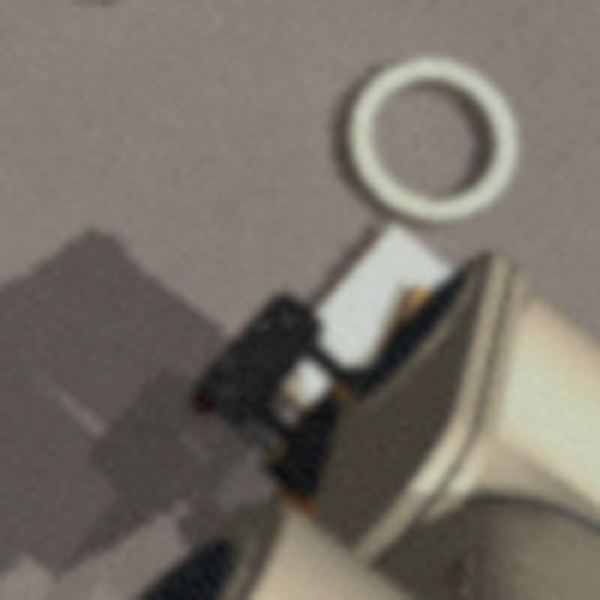

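move_arm:
  motion:
    - [[0,0.015,0.001],[0,0,0]]
    - [[0,0.032,0.002],[0,0,0]]
    - [[0,0.05,0.002],[0,0,0]]
    - [[0,0.065,0.003],[0,0,0]]
    - [[0,0.078,0.003],[0,0,0]]

```text
t: 51.38
ee_pos: [459.3, -380.4, 48.3]
orientation: [2.851, 1.225, 0.025]
ft_force: [0.0, 0.3, -3.8]
width: 21.7
```

Run:
```python
from h import *
plan2([460.2,-381.3,49],-43.5,2.4)
near('bg')
```

```text
now [ 459.3 -380.4   48.3] ly -43.48 tilt 2.4 w 21.7 t 51.38 F [ 0.   0.3 -3.8]
shift mm [ 0.   1.3 -0.7] norm [ 0.     0.009 -0.005] turn norm [-0.      0.0007  0.0003]
21 [[480.0, 241.0], [489.0, 263.0], [494.0, 278.0]]
25 [[479.0, 253.0], [487.0, 275.0], [493.0, 290.0]]
30 [[478.0, 267.0], [486.0, 290.0], [491.0, 305.0]]
```

View pics/bg.png

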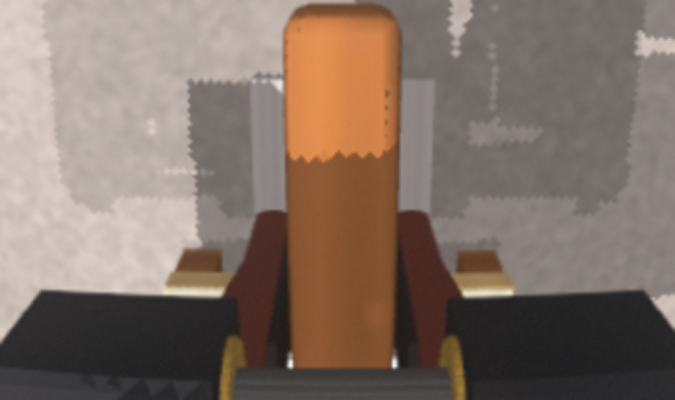

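move_arm:
  motion:
    - [[0,0,-0.03],[0,0,0]]
    - [[0,0,-0.07],[0,0,0]]
    - [[0,0,-0.12],[0,0,0]]
    - [[0,0,-0.17],[0,0,0]]
    - [[0,0,-0.2],[0,0,0]]

```text
t: 52.05
ee_pos: [458.4, -379.6, 78.9]
orientation: [2.85, 1.225, 0.025]
ft_force: [0.6, -0.3, -3.6]
width: 21.5
```

Run:
```python
from h import *
overlay('bh',dz=62.5)
P,R,o=pose()
plan2([460.2,-381.3,49],-43.5,2.4)
near('bi',P[2]+19-62.5-12)
```

```text
now [ 458.6 -379.7   79.4] ly -43.48 tilt 2.47 w 21.9 t 52.1 F [ 0.1  0.  -4.2]
shift mm [-0.   0.9 30.4] norm [-0.     0.006  0.203] turn norm [0.0012 0.0006 0.0003]
21 [[476.0, 230.0], [484.0, 251.0], [490.0, 265.0]]
25 [[475.0, 241.0], [483.0, 263.0], [489.0, 277.0]]
30 [[474.0, 255.0], [482.0, 277.0], [487.0, 291.0]]
```

View pics/bh.png

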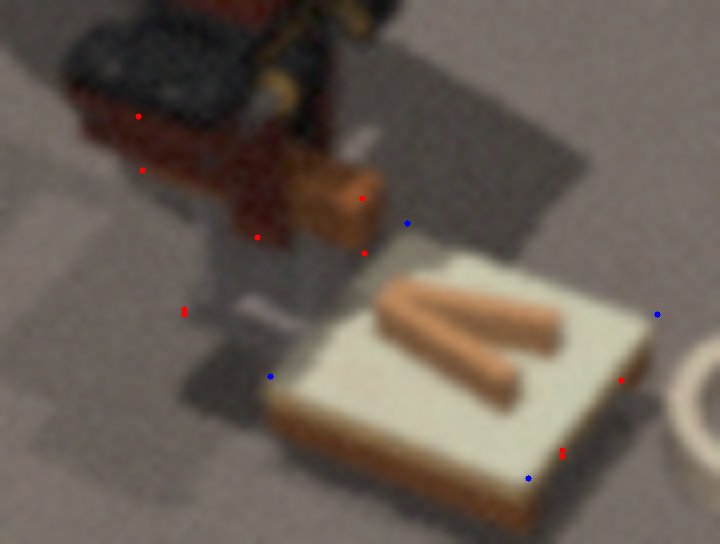

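View pics/bi.png

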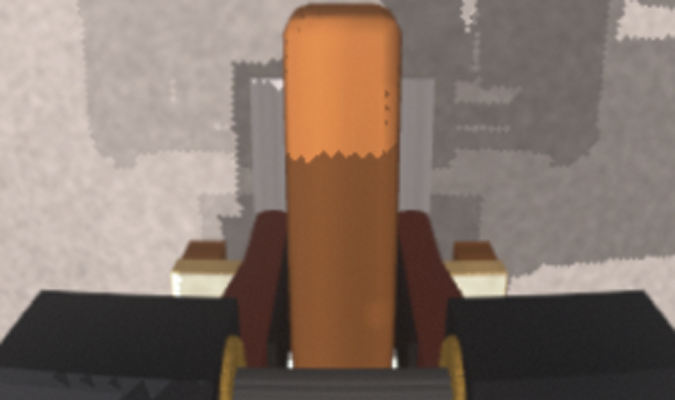

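move_arm:
  motion:
    - [[0.01,-0.02,-0.07],[0,0,0]]
    - [[0.06,-0.06,-0.22],[0,0,-0.01]]
    - [[0.16,-0.12,-0.4],[0,0.002,-0.04]]
    - [[0.3,-0.18,-0.55],[0,0.005,-0.08]]
    - [[0.48,-0.22,-0.63],[0,0.008,-0.12]]

```text
t: 52.78
ee_pos: [481.1, -301.2, 172.8]
orientation: [2.769, 1.404, 0.034]
ft_force: [-0.4, -0.4, -5.0]
width: 22.0
```

Run:
```python
from h import *
plan2([510,-180,175],-22,2.4)
```

```text
now [ 481.1 -301.2  172.8] ly -36.24 tilt 2.48 w 22.0 t 52.77 F [-0.4 -0.4 -5. ]
shift mm [114.9 -48.2  -4. ] norm [ 0.766 -0.322 -0.027] turn norm [ 0.0015  0.0078 -0.237 ]
```

move_arm:
  motion:
    - [[0.17,-0.06,0],[0,0,-0.03]]
    - [[0.36,-0.13,-0.01],[0,0.002,-0.09]]
    - [[0.56,-0.21,-0.02],[0,0.004,-0.15]]
    - [[0.76,-0.3,-0.027],[0,0.006,-0.21]]
    - [[0.95,-0.38,-0.03],[0,0.008,-0.27]]

```text
t: 53.4
ee_pos: [519.1, -151.7, 174.1]
orientation: [2.544, 1.783, 0.036]
ft_force: [0.8, -1.2, -4.4]
width: 21.7
```

Run:
```python
from h import *
plan2([505,-10,175],-5,2.4)
```

```text
now [ 519.1 -151.7  174.1] ly -19.93 tilt 2.41 w 21.7 t 53.4 F [ 0.8 -1.2 -4.4]
shift mm [128.4 -61.5  -3.7] norm [ 0.856 -0.41  -0.024] turn norm [ 0.      0.0115 -0.2487]
```

move_arm:
  motion:
    - [[0.19,-0.08,0],[0,0,-0.04]]
    - [[0.39,-0.17,-0.01],[0,0.003,-0.1]]
    - [[0.59,-0.27,-0.018],[0,0.007,-0.16]]
    - [[0.79,-0.37,-0.024],[0,0.01,-0.22]]
    - [[0.97,-0.46,-0.028],[0,0.013,-0.27]]

```text
t: 54.02
ee_pos: [503.7, 8.6, 175.2]
orientation: [2.27, 2.127, 0.046]
ft_force: [-0.5, -0.5, -5.7]
width: 22.2
```

Run:
```python
from h import *
plan2([500,160,175],9,2.4)
```

```text
now [503.7   8.6 175.2] ly -3.73 tilt 2.41 w 22.2 t 54.02 F [-0.5 -0.5 -5.7]
shift mm [150.9 -13.6  -0.3] norm [ 1.006 -0.09  -0.002] turn norm [ 0.0003  0.0083 -0.2119]
```

move_arm:
  motion:
    - [[0.2,-0.02,0],[0,0,-0.04]]
    - [[0.4,-0.035,0],[0,0.002,-0.08]]
    - [[0.6,-0.055,0],[0,0.004,-0.13]]
    - [[0.8,-0.075,0],[0,0.006,-0.17]]
    - [[1.0,-0.09,0],[0,0.008,-0.212]]

```text
t: 54.65
ee_pos: [500.4, 158.9, 174.6]
orientation: [2.023, 2.367, 0.049]
ft_force: [-0.2, -0.1, -4.6]
width: 22.0
```

Run:
```python
from h import *
plan2([505,346.2,175],17.75,2.4)
```

```text
now [500.4 158.9 174.6] ly 8.97 tilt 2.4 w 22.0 t 54.65 F [-0.2 -0.1 -4.6]
shift mm [184.3  33.8   1. ] norm [1.229 0.225 0.007] turn norm [ 0.      0.0065 -0.1462]
```

move_arm:
  motion:
    - [[0.2,0.04,0],[0,0,-0.02]]
    - [[0.42,0.08,0],[0,0.002,-0.06]]
    - [[0.62,0.12,0],[0,0.004,-0.1]]
    - [[0.8,0.155,0],[0,0.006,-0.14]]
    - [[0.95,0.18,0],[0,0.0065,-0.146]]

```text
t: 55.28
ee_pos: [505.2, 303.9, 175.6]
orientation: [1.839, 2.516, 0.053]
ft_force: [-0.7, -1.1, -5.5]
width: 21.5
```

Run:
```python
from h import *
plan2([505,346.2,175],17.75,2.4)
```

```text
now [505.2 303.9 175.6] ly 17.67 tilt 2.4 w 21.5 t 55.27 F [-0.7 -1.1 -5.5]
shift mm [40.3 12.6  1.1] norm [0.269 0.084 0.008] turn norm [ 0.      0.     -0.0013]
```

move_arm:
  motion:
    - [[0.06,0.02,0],[0,0,0]]
    - [[0.14,0.045,0.02],[0,0,0]]
    - [[0.22,0.07,0.1],[0,0,0]]
    - [[0.265,0.08,0.24],[0,0,0]]
    - [[0.269,0.07,0.4],[0,0,0]]

```text
t: 55.9
ee_pos: [505.5, 345.5, 114.0]
orientation: [1.839, 2.516, 0.052]
ft_force: [-0.8, 0.0, -5.0]
width: 21.8
```

Run:
```python
from h import *
plan2([505,346.2,84],17.75,2.4)
shot('wrist','bj')
overlay('bk',dz=62.5)
```

```text
now [505.5 345.5 114. ] ly 17.67 tilt 2.38 w 21.8 t 55.9 F [-0.8  0.  -5. ]
shift mm [ 0.8 -1.5 29.9] norm [ 0.005 -0.01   0.199] turn norm [-0.0004  0.0003 -0.0014]
```

View pics/bj.png

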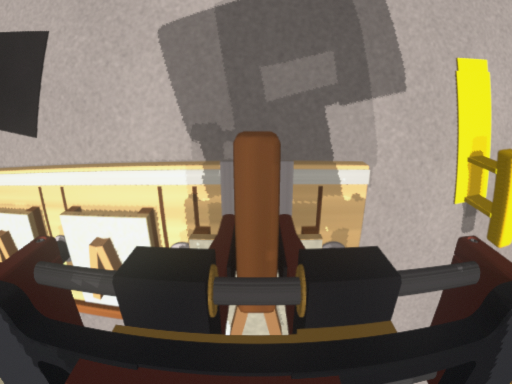

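View pics/bk.png

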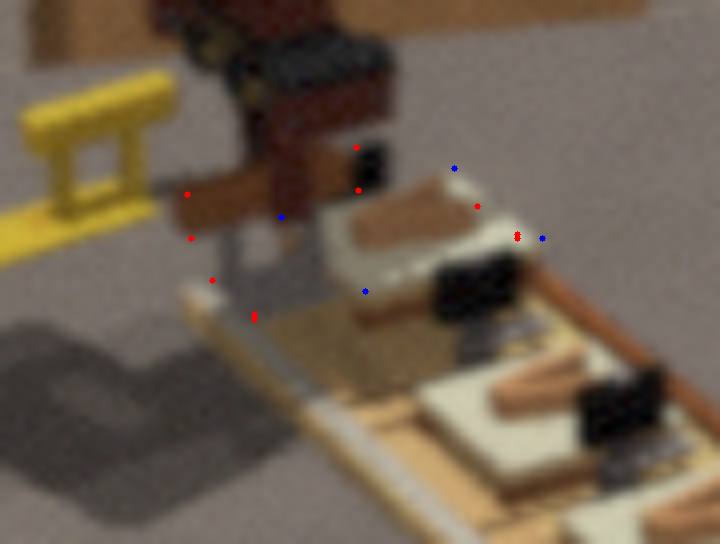

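move_arm:
  motion:
    - [[0.005,-0.002,0.06],[0,0,0]]
    - [[0.005,-0.005,0.13],[0,0,0]]
    - [[0.005,-0.008,0.18],[0,0,0]]
    - [[0.005,-0.009,0.2],[0,0,0]]
    - [[0.005,-0.009,0.2],[0,0,0]]

```text
t: 56.62
ee_pos: [505.4, 345.9, 85.7]
orientation: [1.839, 2.516, 0.053]
ft_force: [0.1, 0.2, -4.4]
width: 22.3
```

Run:
```python
from h import *
plan2([505,346.2,67],17.75,2.4)
shot('wrist','bl',(120,130,390,290),2.5)
```

```text
now [505.4 345.9  85.7] ly 17.65 tilt 2.4 w 22.3 t 56.62 F [ 0.1  0.2 -4.4]
shift mm [ 0.4 -1.1 18.7] norm [ 0.003 -0.007  0.125] turn norm [ 0.      0.0002 -0.0016]
```

View pics/bl.png

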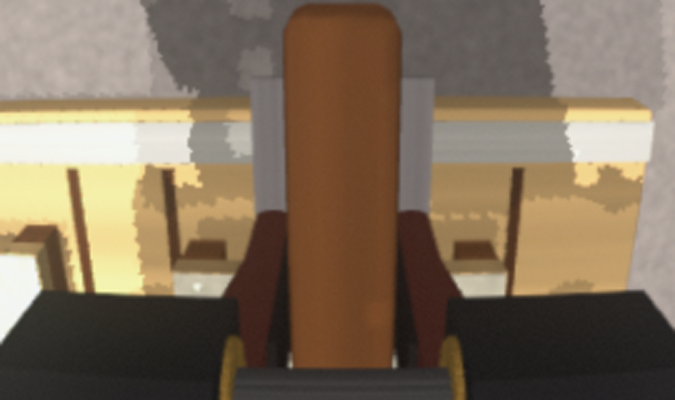

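move_arm:
  motion:
    - [[0.006,-0.002,0.03],[0,0,-0.001]]
    - [[0.007,-0.004,0.055],[0,0,-0.001]]
    - [[0.007,-0.005,0.08],[0,0,-0.001]]
    - [[0.007,-0.006,0.105],[0,0,-0.001]]
    - [[0.007,-0.007,0.13],[0,0,-0.001]]

```text
t: 57.3
ee_pos: [505.1, 347.0, 66.2]
orientation: [1.838, 2.516, 0.053]
ft_force: [-0.3, 0.7, -2.9]
width: 21.9
```

move_arm:
  motion:
    - [[0,0,0.005],[0,0,0]]
    - [[0,0,0.01],[0,0,0]]
    - [[0,0,0.01],[0,0,0]]
    - [[0,-0.03,0.009],[0,0,0]]
    - [[0,-0.08,0.007],[0,0,0]]

```text
t: 57.92
ee_pos: [493.2, 343.1, 64.7]
orientation: [1.838, 2.516, 0.053]
ft_force: [-0.8, 0.2, -2.6]
width: 21.9
```

Run:
```python
from h import *
plan2([505,346.2,67],17.75,2.4)
shot('wrist','bm',(120,130,390,290),2.5)
```

```text
now [493.2 343.1  64.7] ly 17.7 tilt 2.41 w 21.9 t 57.92 F [-0.8  0.2 -2.6]
shift mm [-0.6 12.3 -1.7] norm [-0.004  0.082 -0.012] turn norm [ 0.0002  0.0001 -0.0008]
```

View pics/bm.png

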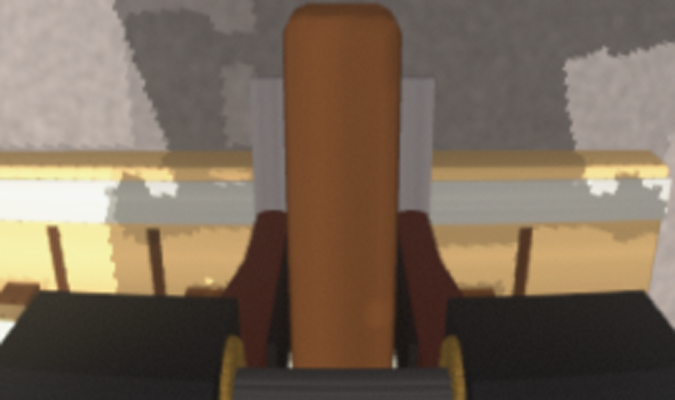

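move_arm:
  motion:
    - [[0,-0.1,-0.005],[0,0,0]]
    - [[0,-0.25,-0.012],[0,0,0]]
    - [[0,-0.42,-0.02],[0,0,0]]
    - [[0,-0.6,-0.028],[0,0,0]]
    - [[0,-0.78,-0.035],[0,0,0]]

```text
t: 58.6
ee_pos: [380.2, 306.9, 65.2]
orientation: [1.838, 2.517, 0.052]
ft_force: [-0.2, 0.8, -2.9]
width: 21.5
```

move_arm:
  motion:
    - [[0,0,-0.12],[0,0,0]]
    - [[0,0,-0.35],[0,0,0.03]]
    - [[-0.1,0,-0.55],[0,0,0.1]]
    - [[-0.3,0.1,-0.65],[0,-0.01,0.2]]
    - [[-0.6,0.25,-0.68],[0,-0.015,0.33]]

```text
t: 59.22
ee_pos: [440.7, 231.9, 169.9]
orientation: [2.241, 2.156, 0.047]
ft_force: [0.5, 0.4, -3.2]
width: 21.8
```

Run:
```python
from h import *
e=np.array([np.cos(np.radians(-84.9)),np.sin(np.radians(-84.9))])
o=np.array([484,-19.8])-47*e; print('lifter origin target',o)
plan2([*o,150],-84.9,0)
shot('wrist','bn')
pp('wrist',['board0'],.3)
```

```text
lifter origin target [479.82196805  27.01393007]
now [440.7 231.9 169.9] ly -2.21 tilt 2.52 w 21.8 t 59.23 F [ 0.5  0.4 -3.2]
shift mm [-203.2   46.1   22. ] norm [-1.355  0.307  0.146] turn norm [ 0.0345 -0.0303  1.378 ]
board0 []
```

View pics/bn.png

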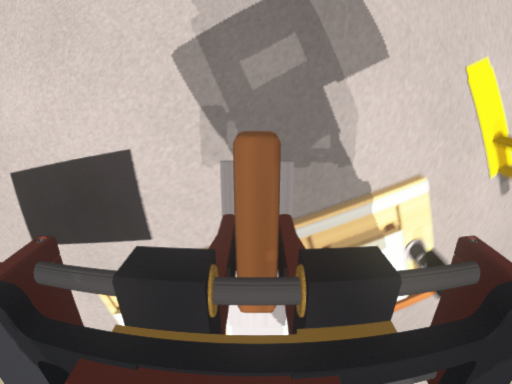

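move_arm:
  motion:
    - [[-0.1,0.02,0],[0,0,0.12]]
    - [[-0.3,0.06,0],[0,-0.007,0.28]]
    - [[-0.55,0.11,0],[0,-0.014,0.44]]
    - [[-0.8,0.16,0],[0,-0.02,0.6]]
    - [[-1.0,0.2,0],[0,-0.025,0.76]]

```text
t: 59.95
ee_pos: [464.1, 80.1, 169.7]
orientation: [2.9, 1.113, 0.03]
ft_force: [-0.6, -0.5, -2.8]
width: 21.7
```

Run:
```python
from h import *
plan2([479.8,27,100],-84.9,2.4)
```

```text
now [464.1  80.1 169.7] ly -48.02 tilt 2.27 w 21.7 t 59.95 F [-0.6 -0.5 -2.8]
shift mm [-24.2  47.2  71.5] norm [-0.161  0.315  0.477] turn norm [-0.0037 -0.0299  0.6142]
```

move_arm:
  motion:
    - [[-0.02,0.04,0.05],[0,0,0.12]]
    - [[-0.06,0.12,0.15],[0,-0.01,0.28]]
    - [[-0.11,0.22,0.3],[0,-0.02,0.45]]
    - [[-0.16,0.31,0.42],[0,-0.03,0.614]]
    - [[-0.161,0.315,0.477],[0,-0.03,0.614]]

```text
t: 60.58
ee_pos: [480.3, 27.8, 99.3]
orientation: [3.1, 0.148, -0.001]
ft_force: [-0.2, -0.2, -2.4]
width: 22.0
```

Run:
```python
from h import *
plan2([479.8,27,47],-84.9,2.4)
im=shot('wrist','bo')
m=proj(im,[[484,-19.8,2]]); print(m)
shot('top','bp',(220,170,340,270),6)
```

```text
now [480.3  27.8  99.3] ly -84.55 tilt 2.19 w 22.0 t 60.58 F [-0.2 -0.2 -2.4]
shift mm [-0.5 -1.2 52.3] norm [-0.003 -0.008  0.349] turn norm [-0.0035  0.0019  0.0059]
[[255.30977482 230.84995242]]
```

View pics/bo.png

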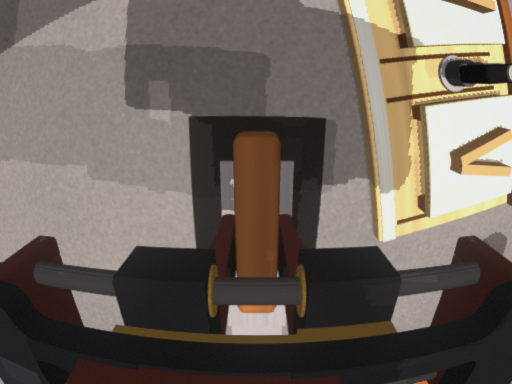

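View pics/bp.png

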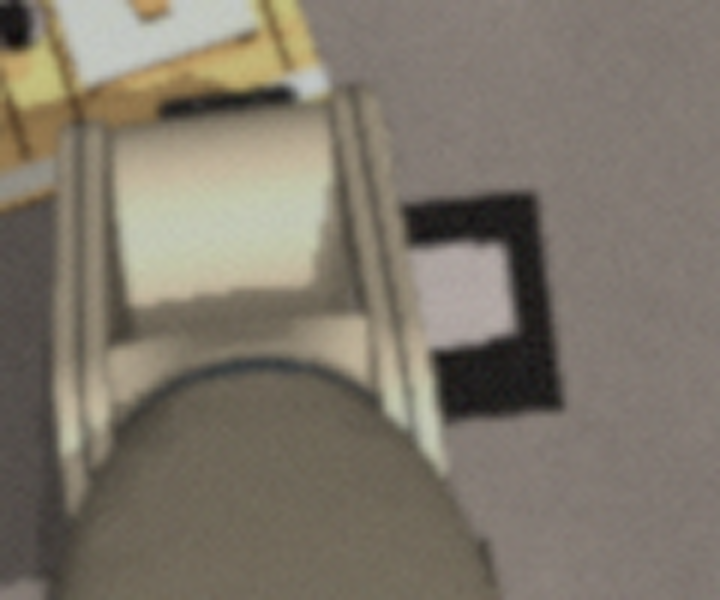

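move_arm:
  motion:
    - [[0,-0.003,0.06],[0,0,0.005]]
    - [[-0.003,-0.005,0.18],[0,0,0.006]]
    - [[-0.003,-0.007,0.28],[0,0,0.006]]
    - [[-0.003,-0.008,0.33],[0,0,0.006]]
    - [[-0.003,-0.008,0.35],[0,0,0.006]]

```text
t: 61.3
ee_pos: [480.9, 26.5, 48.3]
orientation: [3.099, 0.138, 0.001]
ft_force: [-6.3, -9.7, 24.7]
width: 21.8
```

Run:
```python
from h import *
plan2([479.8,27,46],-84.9,2.4)
overlay('bq',dz=62.5,board=False)
```

```text
now [480.9  26.5  48.3] ly -84.89 tilt 2.27 w 21.8 t 61.3 F [-6.3 -9.7 24.7]
shift mm [-1.  -0.6  2.3] norm [-0.007 -0.004  0.015] turn norm [-0.0022  0.0013  0.0002]
```

View pics/bq.png

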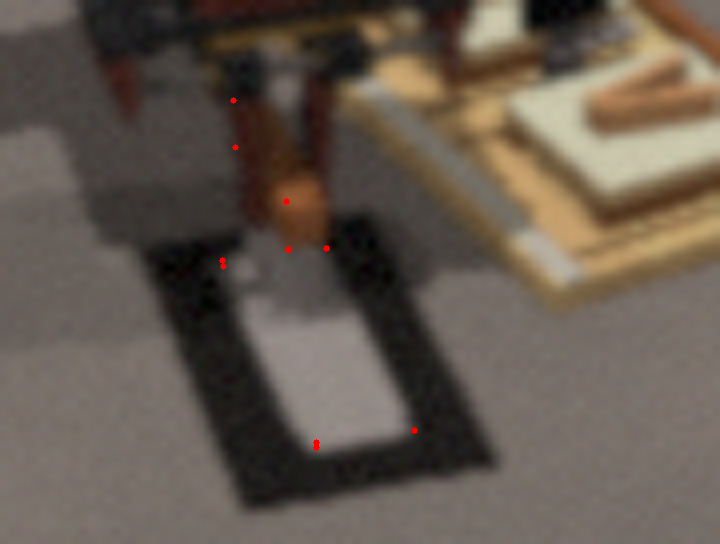

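move_arm:
  motion:
    - [[0,0,-0.005],[0,0,0]]
    - [[0,0,-0.01],[0,0,0]]
    - [[0,0,-0.012],[0,0,0]]
    - [[0,0,-0.012],[0,0,0]]
    - [[0,0,-0.012],[0,0,0]]

```text
t: 61.98
ee_pos: [481.1, 27.2, 49.5]
orientation: [3.1, 0.136, 0.002]
ft_force: [-0.3, -0.1, -3.6]
width: 21.6
```

move_arm:
  motion:
    - [[0,0,0],[0,0,0]]
    - [[0,0,0],[0,0,0]]
    - [[0,0,0],[0,0,0]]
    - [[0,0,-0.05],[0,0,0]]
    - [[0,0,-0.2],[0,0,0]]
  gripper: 0.6

```text
t: 62.6
ee_pos: [480.2, 28.2, 79.5]
orientation: [3.1, 0.136, -0.001]
ft_force: [0.5, -0.6, 0.9]
width: 52.6
```

Run:
```python
from h import *
plan([481,27,200],5.1)
```

```text
now [480.2  28.2  79.5] yaw 5.03 w 52.6 t 62.6
shift mm [   0.4    5.9 -120.4] norm [ 0.003  0.039 -0.802] turn norm [ 0.0367  0.0023 -0.0012]
```

move_arm:
  motion:
    - [[0,0,-0.2],[0.01,0,0]]
    - [[0,-0.05,-0.45],[0.02,0,0]]
    - [[0,-0.1,-0.7],[0.037,0.002,0]]
    - [[0,-0.15,-0.9],[0.037,0.002,0]]
    - [[0,-0.17,-0.95],[0.037,0.002,0]]

```text
t: 63.22
ee_pos: [479.3, 59.5, 223.1]
orientation: [-3.138, -0.138, -0.009]
ft_force: [-0.6, 0.1, -0.1]
width: 52.9
```

Run:
```python
from h import *
plan([602.1,298.4,200],107.75)
im=shot('wrist','br')
pp('wrist',['lifter_mid','lifter','mat','board0'],.3)
```

```text
now [479.3  59.5 223.1] yaw 5.05 w 52.9 t 63.23
shift mm [ 143.3 -227.1   24.1] norm [ 0.955 -1.514  0.16 ] turn norm [ 0.0049 -0.0044 -1.7116]
lifter_mid [(0.8, [490.4, -24.2, 4.5])]
lifter [(0.65, [480.0, 26.3, -0.3])]
mat []
board0 [(0.8, [624.4, 225.2, 15.9]), (0.73, [674.1, 82.3, 21.1])]
```

View pics/br.png

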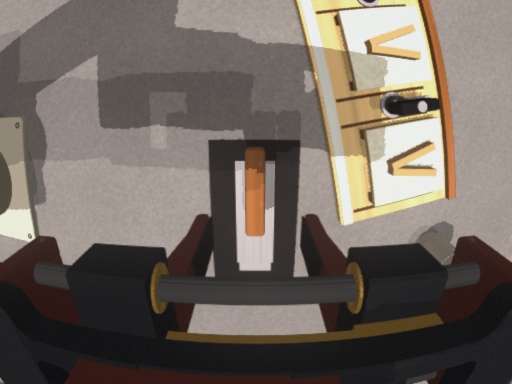

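Run:
```python
from h import *
plan([648.3,155.3,150],107.75)
```

```text
now [477.4  58.9 219.7] yaw 5.03 w 52.7 t 63.48
shift mm [178.7 -81.   69.6] norm [ 1.191 -0.54   0.464] turn norm [-4.000e-04  2.000e-04 -1.712e+00]
```

move_arm:
  motion:
    - [[0.15,-0.07,0.05],[0,0,-0.17]]
    - [[0.4,-0.18,0.1],[0,0,-0.34]]
    - [[0.65,-0.3,0.15],[0,0,-0.51]]
    - [[0.85,-0.42,0.2],[0,0,-0.68]]
    - [[1.0,-0.5,0.25],[0,0,-0.86]]
  gripper: 0.4

```text
t: 64.1
ee_pos: [621.6, 147.5, 181.5]
orientation: [-2.762, -1.497, 0.001]
ft_force: [-0.3, -0.3, 0.1]
width: 35.2
```

Run:
```python
from h import *
plan([648.3,155.3,150],107.75)
```

```text
now [621.6 147.5 181.5] yaw 56.92 w 35.2 t 64.1
shift mm [21.2 18.1 31.5] norm [0.141 0.121 0.21 ] turn norm [-7.000e-04  3.000e-04 -8.471e-01]
```

move_arm:
  motion:
    - [[0.04,0.04,0.05],[0,0,-0.17]]
    - [[0.08,0.08,0.1],[0,0,-0.35]]
    - [[0.12,0.11,0.16],[0,0,-0.52]]
    - [[0.141,0.121,0.21],[0,0,-0.69]]
    - [[0.141,0.121,0.21],[0,0,-0.847]]

```text
t: 64.72
ee_pos: [647.0, 154.1, 149.4]
orientation: [-1.852, -2.536, 0.003]
ft_force: [0.8, -0.1, 0.7]
width: 35.4
```

Run:
```python
from h import *
plan([648.3,155.3,63],107.75)
im=shot('wrist','bs')
pp('wrist',['board0','clamp0_grip'],.3)
```

```text
now [647.  154.1 149.4] yaw 107.7 w 35.4 t 64.72
shift mm [ 0.7  1.8 86.4] norm [0.005 0.012 0.576] turn norm [-0.0022 -0.0001 -0.0009]
board0 [(0.97, [624.2, 224.9, 18.6]), (0.68, [674.6, 84.9, 20.4]), (0.59, [582.6, 371.7, 18.5])]
clamp0_grip [(0.64, [650.0, 152.4, 84.7])]
```

View pics/bs.png

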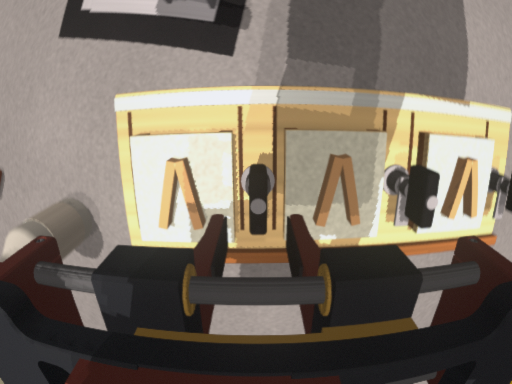

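move_arm:
  motion:
    - [[0.005,0.01,0.2],[0,0,0]]
    - [[0.005,0.01,0.45],[0,0,0]]
    - [[0.005,0.01,0.57],[0,0,0]]
    - [[0.005,0.01,0.57],[0,0,0]]
    - [[0.005,0.01,0.57],[0,0,0]]

```text
t: 65.5
ee_pos: [650.3, 156.0, 67.9]
orientation: [1.86, 2.529, 0.004]
ft_force: [-0.5, 0.3, 0.3]
width: 35.3
```

move_arm:
  motion:
    - [[0,0,0],[0,0,0]]
    - [[0,0,0],[0,0,0]]
    - [[0,0,0],[0,0,0]]
    - [[0,0,0],[0,0,0]]
    - [[0,0,0],[0,0,0]]
  gripper: 0

```text
t: 66.12
ee_pos: [649.8, 156.1, 67.6]
orientation: [1.859, 2.53, 0.004]
ft_force: [-1.9, 0.2, 6.0]
width: 13.9
```

move_arm:
  motion:
    - [[0,0,0],[0,0,0.15]]
    - [[0,0,0],[0,0,0.32]]
    - [[0,0,0],[0,0,0.49]]
    - [[0,0,0],[0,0,0.66]]
    - [[0,0,0],[0,0,0.83]]

```text
t: 66.75
ee_pos: [649.7, 155.0, 67.6]
orientation: [2.756, 1.505, 0.003]
ft_force: [-1.1, -4.1, 7.3]
width: 14.1
```

Run:
```python
from h import *
plan([648.3,155.3,63],27.5)
print(pose()[2]['ft_force'],pose()[2]['moment'])
```

```text
now [649.7 155.   67.6] yaw 57.28 w 14.1 t 66.75
shift mm [-0.5 -1.3  4.6] norm [-0.004 -0.009  0.031] turn norm [ 0.0021 -0.0011  0.4964]
[-1.12100319 -4.12059001  7.32533865] [-0.83901317  0.32689198  0.08701811]
```

move_arm:
  motion:
    - [[0,-0.004,0],[0,0,0.15]]
    - [[0,-0.006,0],[0,0,0.3]]
    - [[0,-0.006,0],[0,0,0.45]]
    - [[0,-0.006,0],[0,0,0.52]]
    - [[0,-0.006,0],[0,0,0.55]]

```text
t: 67.38
ee_pos: [649.1, 154.8, 67.6]
orientation: [3.067, 0.669, 0.003]
ft_force: [-0.7, -8.3, 7.1]
width: 14.5
```

Run:
```python
from h import *
plan([648.3,155.3,63],27.5)
print(pose()[2]['ft_force'],pose()[2]['moment'])
shot('wrist','bt')
```

```text
now [649.1 154.8  67.6] yaw 24.62 w 14.5 t 67.38
shift mm [-0.5 -0.8  4.6] norm [-0.003 -0.005  0.031] turn norm [ 0.0027 -0.0013 -0.0481]
[-0.74231345 -8.30971586  7.10071929] [-1.28432879  0.20536887  0.76779723]
```

View pics/bt.png

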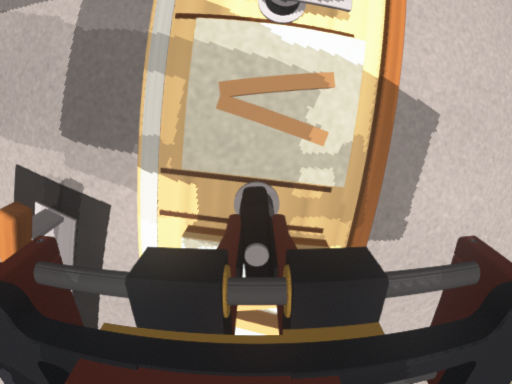

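move_arm:
  motion:
    - [[0,0,0],[0,0,0]]
    - [[0,0,0],[0,0,0]]
    - [[0,0,-0.25],[0,0,0]]
    - [[0,0,-0.57],[0,0,0]]
    - [[0,0,-0.62],[0,0,-0.1]]
  gripper: 0.4

```text
t: 68.05
ee_pos: [650.5, 157.1, 163.5]
orientation: [3.029, 0.832, 0.012]
ft_force: [0.3, -0.5, -0.8]
width: 35.0
```

Run:
```python
from h import *
plan([602.1,298.4,150],107.75)
shot('wrist','bu')
```

```text
now [650.5 157.1 163.5] yaw 30.74 w 35.0 t 68.05
shift mm [  30.5 -146.3   13.4] norm [ 0.203 -0.975  0.089] turn norm [ 0.0066 -0.0046 -1.2836]
```

View pics/bu.png

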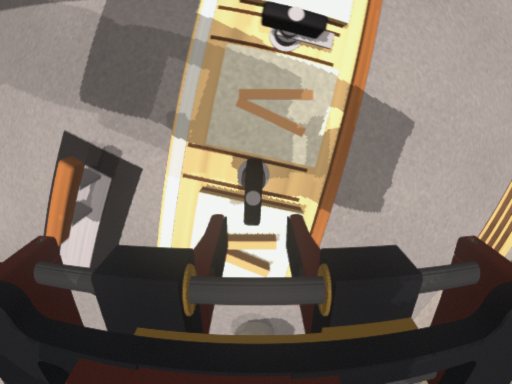

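move_arm:
  motion:
    - [[0.03,-0.15,0],[0,0,-0.17]]
    - [[0.07,-0.4,0],[0,0,-0.34]]
    - [[0.12,-0.65,0],[0,0,-0.51]]
    - [[0.17,-0.85,0],[0,0,-0.68]]
    - [[0.203,-0.975,0],[0,0,-0.86]]

```text
t: 68.72
ee_pos: [599.1, 299.2, 158.7]
orientation: [2.362, 2.071, 0.0]
ft_force: [0.1, -0.3, -1.3]
width: 35.5
```

Run:
```python
from h import *
plan([602.1,298.4,140],107.75)
```

```text
now [599.1 299.2 158.7] yaw 82.47 w 35.5 t 68.72
shift mm [-0.4  3.1 18.7] norm [-0.003  0.021  0.125] turn norm [ 4.000e-04  0.000e+00 -4.214e-01]
```

move_arm:
  motion:
    - [[0,0.01,0],[0,0,-0.15]]
    - [[0,0.015,0.02],[0,0,-0.3]]
    - [[0,0.02,0.05],[0,0,-0.421]]
    - [[0,0.02,0.05],[0,0,-0.421]]
    - [[0,0.02,0.05],[0,0,-0.421]]

```text
t: 69.35
ee_pos: [603.0, 297.3, 151.8]
orientation: [1.863, 2.528, 0.001]
ft_force: [0.1, -0.4, 0.5]
width: 35.0
```

Run:
```python
from h import *
plan([602.1,298.4,65],107.75)
shot('wrist','bv')
```

```text
now [603.  297.3 151.8] yaw 107.22 w 35.0 t 69.35
shift mm [ 1.4 -0.6 86.8] norm [ 0.009 -0.004  0.579] turn norm [ 0.0011  0.0002 -0.0088]
```

View pics/bv.png

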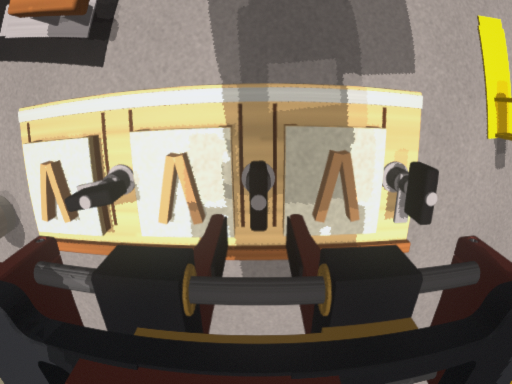

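move_arm:
  motion:
    - [[0.006,-0.003,0.2],[0,0,-0.006]]
    - [[0.006,-0.003,0.45],[0,0,-0.006]]
    - [[0.006,-0.003,0.575],[0,0,-0.006]]
    - [[0.006,-0.003,0.575],[0,0,-0.006]]
    - [[0.006,-0.003,0.575],[0,0,-0.006]]

```text
t: 70.03
ee_pos: [603.6, 298.5, 67.2]
orientation: [1.851, 2.536, 0.005]
ft_force: [-0.6, 0.8, -0.2]
width: 35.3
```

move_arm:
  motion:
    - [[0,0,0],[0,0,0]]
    - [[0,0,0],[0,0,0]]
    - [[0,0,0],[0,0,0]]
    - [[0,0,0],[0,0,0]]
    - [[0,0,0],[0,0,0]]
  gripper: 0

```text
t: 70.65
ee_pos: [603.0, 298.6, 66.8]
orientation: [1.851, 2.536, 0.004]
ft_force: [-2.2, 2.7, 5.3]
width: 13.6
```

move_arm:
  motion:
    - [[0,0,0],[0,0,0.15]]
    - [[0,0,0],[0,0,0.32]]
    - [[0,0,0],[0,0,0.49]]
    - [[0,0,0],[0,0,0.66]]
    - [[0,0,0],[0,0,0.83]]

```text
t: 71.28
ee_pos: [603.0, 298.2, 66.8]
orientation: [2.752, 1.514, 0.004]
ft_force: [-2.4, 0.5, 5.9]
width: 13.7
```

Run:
```python
from h import *
plan([602.1,298.4,65],27.5)
print(pose()[2]['ft_force'],pose()[2]['moment'])
```

```text
now [603.  298.2  66.8] yaw 57.64 w 13.7 t 71.28
shift mm [-0.3 -0.8  1.8] norm [-0.002 -0.006  0.012] turn norm [ 0.0012 -0.0022  0.5023]
[-2.35178822  0.50558338  5.85661102] [-0.13727384  0.30984132  0.07986936]
```

move_arm:
  motion:
    - [[0,-0.004,0],[0,0,0.15]]
    - [[0,-0.005,0],[0,0,0.3]]
    - [[0,-0.005,0],[0,0,0.45]]
    - [[0,-0.005,0],[0,0,0.53]]
    - [[0,-0.005,0],[0,0,0.555]]

```text
t: 71.9
ee_pos: [602.8, 298.3, 66.9]
orientation: [3.068, 0.671, 0.005]
ft_force: [-0.4, -1.7, 5.8]
width: 14.0
```

Run:
```python
from h import *
plan([602.1,298.4,65],27.5)
print(pose()[2]['ft_force'],pose()[2]['moment'])
```

```text
now [602.8 298.3  66.9] yaw 24.68 w 14.0 t 71.9
shift mm [-0.6 -0.4  1.9] norm [-0.004 -0.003  0.012] turn norm [ 0.0015 -0.0029 -0.047 ]
[-0.43891841 -1.68252152  5.77511308] [-0.28316135  0.14765663  0.78876784]
```

move_arm:
  motion:
    - [[0,0,0],[0,0,0]]
    - [[0,0,0],[0,0,0]]
    - [[0,0,-0.25],[0,0,0]]
    - [[0,0,-0.57],[0,0,0]]
    - [[0,0,-0.62],[0,0,-0.1]]
  gripper: 0.4

```text
t: 72.53
ee_pos: [603.8, 299.2, 162.6]
orientation: [-3.028, -0.834, -0.012]
ft_force: [-0.7, 0.3, -0.2]
width: 35.2
```

Run:
```python
from h import *
plan([556.3,441.4,150],107.75)
```

```text
now [603.8 299.2 162.6] yaw 30.8 w 35.2 t 72.53
shift mm [  31.9 -146.4   12.7] norm [ 0.213 -0.976  0.085] turn norm [ 0.0057 -0.0052 -1.2825]
```

move_arm:
  motion:
    - [[0.03,-0.15,0],[0,0,-0.17]]
    - [[0.07,-0.4,0],[0,0,-0.34]]
    - [[0.12,-0.65,0],[0,0,-0.51]]
    - [[0.18,-0.85,0],[0,0,-0.68]]
    - [[0.213,-0.976,0.03],[0,0,-0.86]]

```text
t: 73.15
ee_pos: [554.2, 442.1, 154.4]
orientation: [2.359, 2.073, 0.003]
ft_force: [-0.0, -0.6, 0.5]
width: 35.3
```

Run:
```python
from h import *
plan([556.3,441.4,150],107.75)
```

```text
now [554.2 442.1 154.4] yaw 82.62 w 35.3 t 73.15
shift mm [-0.5  2.2  4.4] norm [-0.003  0.015  0.029] turn norm [ 2.000e-03 -4.000e-04 -4.188e-01]
```

move_arm:
  motion:
    - [[0,0.01,0],[0,0,-0.15]]
    - [[0,0.012,0],[0,0,-0.3]]
    - [[0,0.014,0],[0,0,-0.419]]
    - [[0,0.014,0],[0,0,-0.419]]
    - [[0,0.014,0],[0,0,-0.419]]

```text
t: 73.78
ee_pos: [556.7, 440.2, 154.3]
orientation: [1.864, 2.528, 0.002]
ft_force: [0.2, -0.1, -0.4]
width: 35.4
```

Run:
```python
from h import *
plan([556.3,441.4,65],107.75)
shot('wrist','bw')
```

```text
now [556.7 440.2 154.3] yaw 107.2 w 35.4 t 73.78
shift mm [ 1.3 -0.2 89.3] norm [ 0.008 -0.001  0.595] turn norm [ 0.0014  0.0003 -0.0091]
```

View pics/bw.png

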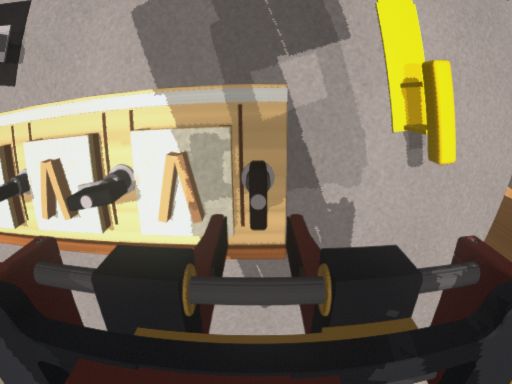

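move_arm:
  motion:
    - [[0.006,0,0.2],[0,0,-0.006]]
    - [[0.006,0,0.45],[0,0,-0.006]]
    - [[0.006,0,0.59],[0,0,-0.006]]
    - [[0.006,0,0.59],[0,0,-0.006]]
    - [[0.006,0,0.59],[0,0,-0.006]]

```text
t: 74.45
ee_pos: [557.5, 441.8, 67.2]
orientation: [1.853, 2.535, 0.005]
ft_force: [-0.4, -0.4, 0.1]
width: 35.0
```

move_arm:
  motion:
    - [[0,0,0],[0,0,0]]
    - [[0,0,0],[0,0,0]]
    - [[0,0,0],[0,0,0]]
    - [[0,0,0],[0,0,0]]
    - [[0,0,0],[0,0,0]]
  gripper: 0

```text
t: 75.08
ee_pos: [557.2, 441.4, 66.9]
orientation: [1.852, 2.535, 0.004]
ft_force: [-1.4, -0.1, 5.8]
width: 14.1
```

move_arm:
  motion:
    - [[0,0,0],[0,0,0.15]]
    - [[0,0,0],[0,0,0.32]]
    - [[0,0,0],[0,0,0.49]]
    - [[0,0,0],[0,0,0.66]]
    - [[0,0,0],[0,0,0.83]]

```text
t: 75.7
ee_pos: [557.1, 441.1, 66.9]
orientation: [2.752, 1.513, 0.004]
ft_force: [-1.2, -2.9, 6.8]
width: 13.6
```

Run:
```python
from h import *
plan([556.3,441.4,65],27.5)
print(pose()[2]['ft_force'],pose()[2]['moment'])
```

```text
now [557.1 441.1  66.9] yaw 57.58 w 13.6 t 75.7
shift mm [-0.2 -0.8  1.9] norm [-0.001 -0.005  0.013] turn norm [ 0.0015 -0.0019  0.5014]
[-1.15487491 -2.8778964   6.79596077] [-0.61155554  0.12425616  0.13176665]
```

move_arm:
  motion:
    - [[0,-0.004,0],[0,0,0.15]]
    - [[0,-0.005,0],[0,0,0.3]]
    - [[0,-0.005,0],[0,0,0.45]]
    - [[0,-0.005,0],[0,0,0.53]]
    - [[0,-0.005,0],[0,0,0.555]]

```text
t: 76.32
ee_pos: [556.9, 441.1, 66.9]
orientation: [3.068, 0.669, 0.005]
ft_force: [1.7, -4.6, 5.8]
width: 14.4
```

Run:
```python
from h import *
plan([556.3,441.4,65],27.5)
print(pose()[2]['ft_force'],pose()[2]['moment'])
```

```text
now [556.9 441.1  66.9] yaw 24.61 w 14.4 t 76.33
shift mm [-0.4 -0.6  1.9] norm [-0.003 -0.004  0.013] turn norm [ 0.0018 -0.0026 -0.0482]
[ 1.74943893 -4.6110149   5.82123716] [-0.78048452 -0.00581817  0.81461655]
```

move_arm:
  motion:
    - [[0,0,0],[0,0,0]]
    - [[0,0,0],[0,0,0]]
    - [[0,0,-0.25],[0,0,0]]
    - [[0,0,-0.57],[0,0,0]]
    - [[0,0,-0.95],[0,0,-0.1]]
  gripper: 0.4

```text
t: 76.95
ee_pos: [555.0, 441.2, 208.5]
orientation: [3.028, 0.833, -0.001]
ft_force: [1.0, -0.2, -0.3]
width: 35.2
```

Run:
```python
from h import *
plan([520,180,330],107.75)
```

```text
now [555.  441.2 208.5] yaw 30.74 w 35.2 t 76.95
shift mm [-163.7  206.7 -121.2] norm [-1.092  1.378 -0.808] turn norm [-0.0000e+00  1.2000e-03 -1.2834e+00]
```

Now I'll move to a high viewpoint over bed and mat for the final check.

move_arm:
  motion:
    - [[-0.15,0.2,-0.2],[0,0,-0.15]]
    - [[-0.4,0.5,-0.4],[0,0,-0.32]]
    - [[-0.65,0.8,-0.6],[0,0,-0.49]]
    - [[-0.85,1.0,-0.8],[0,0,-0.66]]
    - [[-1.0,1.0,-0.8],[0,0,-0.83]]

```text
t: 77.58
ee_pos: [503.8, 234.3, 331.1]
orientation: [2.394, 2.03, 0.01]
ft_force: [-0.6, 1.0, -0.3]
width: 35.0
```

Run:
```python
from h import *
plan([500,150,330],107.75)
```

```text
now [503.8 234.3 331.1] yaw 80.6 w 35.0 t 77.58
shift mm [-83.8  10.    0.9] norm [-0.558  0.067  0.006] turn norm [ 0.0063 -0.0016 -0.4526]
```

move_arm:
  motion:
    - [[-0.15,0.02,0],[0,0,-0.12]]
    - [[-0.35,0.04,0],[0,0,-0.28]]
    - [[-0.5,0.06,0],[0,0,-0.42]]
    - [[-0.558,0.067,0],[0,0,-0.453]]
    - [[-0.558,0.067,0],[0,0,-0.453]]

```text
t: 78.2
ee_pos: [498.7, 151.5, 328.2]
orientation: [1.857, 2.533, 0.002]
ft_force: [-0.6, -0.5, 0.1]
width: 35.0
```

Run:
```python
from h import *
im=shot('wrist','fin',(20,0,512,260),1.6)
pp('wrist',['board0','clamp0_grip','lifter_mid','lifter','mat','bay0'],.3)
shot('top','fin_top',(100,100,450,300),2.2); shot('side','fin_side',(180,130,350,330),4)
pp('top',['board0','lifter_mid','mat','tape','block','glue'],.3)
```

```text
board0 [(0.88, [625.6, 225.9, 17.0]), (0.73, [673.6, 81.3, 21.0]), (0.66, [579.2, 370.2, 17.3])]
clamp0_grip [(0.9, [644.9, 153.3, 84.7])]
lifter_mid [(0.86, [378.9, 559.6, 1.8]), (0.8, [487.8, -22.1, 6.0])]
lifter [(0.64, [426.2, 582.5, -1.1]), (0.6, [481.4, 27.6, -0.9])]
mat [(0.37, [481.0, 24.2, 63.5])]
bay0 [(0.72, [599.9, 298.2, 86.8])]
board0 [(0.96, [674.1, 83.9, 14.9]), (0.79, [583.4, 372.3, 14.7])]
lifter_mid [(0.97, [375.8, 560.6, -0.5]), (0.88, [486.6, -19.8, 1.0])]
mat [(0.62, [491.7, -20.9, -0.2])]
tape [(0.66, [635.9, -467.0, -1.6])]
block [(0.88, [755.4, -254.5, 0.5])]
glue [(0.57, [770.3, -52.7, 1.6])]
```

View pics/fin.png

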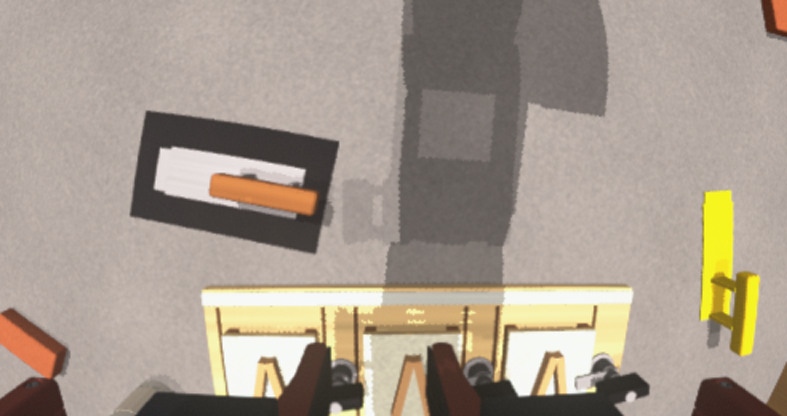

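View pics/fin_top.png

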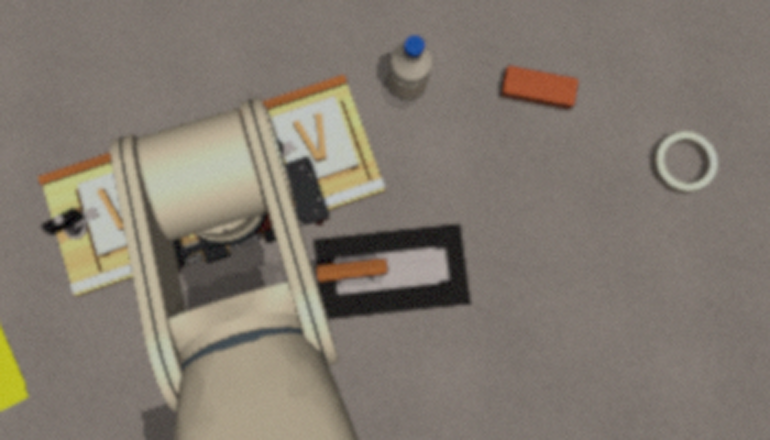

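View pics/fin_side.png

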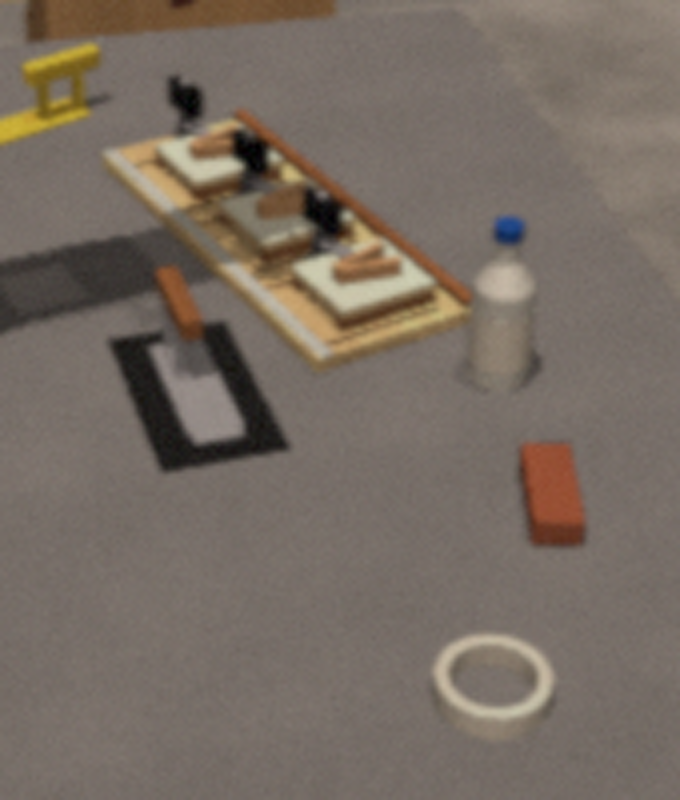

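move_arm:
  motion:
    - [[0.05,0.15,0],[0,0,0]]
    - [[0.15,0.4,0],[0,0,0]]
    - [[0.25,0.7,0],[0,0,0]]
    - [[0.3,0.9,0],[0,0,0]]
    - [[0.3,1.0,0],[0,0,0]]

```text
t: 79.58
ee_pos: [629.1, 240.8, 327.9]
orientation: [1.854, 2.535, 0.001]
ft_force: [-0.3, -0.5, 0.3]
width: 35.4
```

Run:
```python
from h import *
im=shot('wrist','fin2',(80,90,430,300),2.2)
print(pose()[0], pose()[2]['t'])
```

```text
[629.99037734 240.65216153 327.90872387] 79.625
```

View pics/fin2.png

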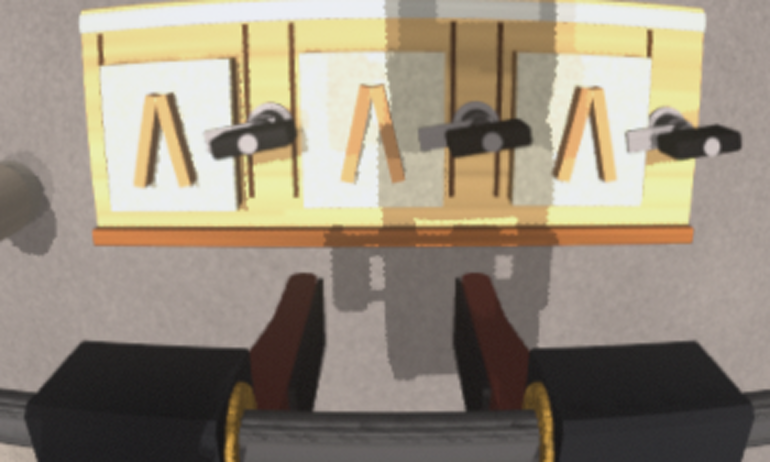

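Run:
```python
from workcell import ctrl
print(ctrl.close_job())
```

```text
the job is handed in; nothing more can be done
None
```

I handed the job in at about 80 s of the allowed 210 s. All three boards are in bays of their own, all three clamps are shut, and the lifter is back on its mat.

- **Boards:** I opened the three clamps, then carried each board on the lifter with the fingers off it. The last pictures show all three square in their bays. The network readings put them within about 4 mm of the bay centres.
- **Clamps:** I turned each knob clockwise until it met the end stop, where the wrist moment read about 0.8 N m. The last wrist picture shows every strap over its board's edge.
- **Lifter:** it lies flat on the mat. The readings put its mid-point about 2 to 5 mm from the mat's centre.
- **Glue, tape and sanding block:** they are where they were, within the networks' few millimetres.

**What went wrong:** on the first try at the second board, the blade was a little too high and pushed that board about 5 cm along the bench toward the sanding block, without touching the block. I lowered the blade, slid it under properly and placed the board as planned.

**Smaller points:** setting the lifter down pressed the mat with about 25 N. The blade sagged about 2° under load, so I tilted the tool to carry the boards level. The first board sits about 3 mm further toward the fence than the bay centre.

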